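# Check one bar, pack the batch, break the lid stay and shut the chest

## Task

Check one of the milled bars, whichever you like, on the thickness gauge: lay it flat on the gauge's base with one end under the foot, press the spindle knob down until the foot sits on the bar, keep it there for a second so it reads the bar's 20 mm, then let the spindle spring back up. Pack that bar and all the other bars in the open chest; once they are all in, break the folding lid stay by pushing its straight knee in, and then lower the lid gently, without slamming it, until the chest is fully shut. Leave the oil can, wrench and hammer alone.

Things in the scene. Friction and masses are not known exactly. Their poses are not given: they have to be found in the camera images.
- chest: Grey sheet-steel chest fixed to the bench, 260 mm long (x) x 220 mm deep (y) x 75 mm high, open on top, walls 4 mm, floor 5 mm. Origin: centre of its underside, z up. The lid is hinged along the line y = 110, z = 75 mm. The lid's folding stay sweeps the space beside the +x end wall (x over 85 mm, from 35 mm up): keep bars out of it. Bars fit lengthwise along x.
- lid (a joint): Lid hinge, rad: 0 = propped open (95 degrees from shut), grows as the lid is lowered, 1.66 = fully shut. Flat plate 266 x 226 mm, 3 mm thick (its outer face, on top when shut, lies 3 mm above the hinge line), 0.4 kg. The stiff hinge lets it rest at any angle; 3 to 6 N at its edge move it. While the stay is locked it cannot be lowered.
- lid_edge (a point): Middle of the lid's free edge, 226 mm from the hinge line.
- lid_handle (a point): Middle of the 90 mm long, 10 mm thick round bar of the D-handle that stands 28 mm out from the lid's free edge, parallel to the hinge.
- knee (a joint): Knee joint of the folding stay, rad: 0 = locked, just past straight, against its stop; grows as it folds (about 3.0 with the lid shut). It folds down and towards the lid hinge: pushing the tab straight down takes about 10 N, and 30 mm down it has folded to about 0.4 rad, drawing the lid a little forward; it then stays broken.
- knee_tab (a point): Centre of the finger tab at the stay's knee: a round steel peg 12 mm thick, 24 mm long along the chest's x, standing out from the links towards the chest's middle (-x). The stay is two flat 12 mm wide steel links, 125 mm between pivots, in a plane 14 mm inside the chest's +x end; the lower pivots on the end wall (chest y = -45, z = 40 mm), the upper on the lid.
- gauge: Bench thickness gauge, fixed. Base 220 mm long (x) x 90 mm wide, flat top 24 mm up. Origin: centre of the underside, z up. Column at the +x end (to 164 mm up) with an overhanging head (x = 20 to 102 mm, 36 mm wide, 84 to 120 mm up). Spindle vertical at x = 35 mm, y = 0. A bar goes in from the -x end, along x, on the middle of the base; there is room up to x = 70 mm.
- foot (a joint): The gauge's sprung spindle, m: the gap between its foot and the top of the base, so with the foot on a part it reads the part's height. A spring holds it up at 0.050; pushing the knob down takes 2 N at the top to 5 N at the bottom, then it meets the part.
- foot_face (a point): Centre of the underside of the spindle's foot, a steel disc 20 mm across.
- foot_knob (a point): Centre of the top of the black knob on the spindle, 26 mm across, 112 mm above the foot's underside; press here from above.
- bar1_mid (a point): A milled aluminium bar, 150 x 20 x 20 mm, 0.16 kg, with two 8 mm holes drilled through. This point is its centre; its x axis runs along the bar. At the start it lies flat on the bench (centre 10 mm up), clear of the others. One of three or four alike bars; bars that are not there read None.
- bar2_mid (a point): A milled aluminium bar, 150 x 20 x 20 mm, 0.16 kg, with two 8 mm holes drilled through. This point is its centre; its x axis runs along the bar. At the start it lies flat on the bench (centre 10 mm up), clear of the others. One of three or four alike bars; bars that are not there read None.
- bar3_mid (a point): A milled aluminium bar, 150 x 20 x 20 mm, 0.16 kg, with two 8 mm holes drilled through. This point is its centre; its x axis runs along the bar. At the start it lies flat on the bench (centre 10 mm up), clear of the others. One of three or four alike bars; bars that are not there read None.
- bar4_mid (a point): A milled aluminium bar, 150 x 20 x 20 mm, 0.16 kg, with two 8 mm holes drilled through. This point is its centre; its x axis runs along the bar. At the start it lies flat on the bench (centre 10 mm up), clear of the others. One of three or four alike bars; bars that are not there read None.
- oil_can: Bystander: steel can, 60 mm across, 150 mm high; origin at its underside.
- wrench: Bystander: a wrench lying on the bench.
- hammer: Bystander: a hammer lying on the bench.
There are look-alikes about, which are no part of the job. Leave any blue look-alike of the gauge alone. Leave any pink look-alike of the part that bears bar4_mid alone.

How it is judged:
On the way, in this order (a step that is already met when the one before it is completed fails the run):
1. one bar is gauged: it lies under the foot and the pressed foot sits on it, reading 20 mm (18 to 21.5 mm), for half a second (value of joint foot between 0.018 and 0.0215 m and ((x of foot_face in the frame of bar1_mid between -0.07 and 0.07 m and y of foot_face in the frame of bar1_mid between -0.013 and 0.013 m and z of foot_face in the frame of bar1_mid between -0.013 and 0.013 m) or (x of foot_face in the frame of bar2_mid between -0.07 and 0.07 m and y of foot_face in the frame of bar2_mid between -0.013 and 0.013 m and z of foot_face in the frame of bar2_mid between -0.013 and 0.013 m) or (x of foot_face in the frame of bar3_mid between -0.07 and 0.07 m and y of foot_face in the frame of bar3_mid between -0.013 and 0.013 m and z of foot_face in the frame of bar3_mid between -0.013 and 0.013 m) or (x of foot_face in the frame of bar4_mid between -0.07 and 0.07 m and y of foot_face in the frame of bar4_mid between -0.013 and 0.013 m and z of foot_face in the frame of bar4_mid between -0.013 and 0.013 m))), for 0.5 s.
2. all the bars are in the chest while the lid is still propped open on its locked stay (x of bar1_mid in the frame of chest between -0.115 and 0.115 m and y of bar1_mid in the frame of chest between -0.1 and 0.1 m and z of bar1_mid in the frame of chest between 0 and 0.065 m and x of bar2_mid in the frame of chest between -0.115 and 0.115 m and y of bar2_mid in the frame of chest between -0.1 and 0.1 m and z of bar2_mid in the frame of chest between 0 and 0.065 m and x of bar3_mid in the frame of chest between -0.115 and 0.115 m and y of bar3_mid in the frame of chest between -0.1 and 0.1 m and z of bar3_mid in the frame of chest between 0 and 0.065 m and x of bar4_mid in the frame of chest between -0.115 and 0.115 m and y of bar4_mid in the frame of chest between -0.1 and 0.1 m and z of bar4_mid in the frame of chest between 0 and 0.065 m and value of joint each of knee, lid below 0.1 rad), for 0.2 s.
3. the stay is broken at its knee (over 0.25 rad) with the lid still up and the bars in (x of bar1_mid in the frame of chest between -0.115 and 0.115 m and y of bar1_mid in the frame of chest between -0.1 and 0.1 m and z of bar1_mid in the frame of chest between 0 and 0.065 m and x of bar2_mid in the frame of chest between -0.115 and 0.115 m and y of bar2_mid in the frame of chest between -0.1 and 0.1 m and z of bar2_mid in the frame of chest between 0 and 0.065 m and x of bar3_mid in the frame of chest between -0.115 and 0.115 m and y of bar3_mid in the frame of chest between -0.1 and 0.1 m and z of bar3_mid in the frame of chest between 0 and 0.065 m and x of bar4_mid in the frame of chest between -0.115 and 0.115 m and y of bar4_mid in the frame of chest between -0.1 and 0.1 m and z of bar4_mid in the frame of chest between 0 and 0.065 m and value of joint knee above 0.25 rad and value of joint lid below 0.7 rad), for 0.1 s.
At the end, for the whole second after the job is handed in: The lid is fully shut (joint lid over 1.62 rad), every bar lies inside the chest, and the gauge's spindle is back up (over 45 mm) (x of bar1_mid in the frame of chest between -0.115 and 0.115 m and y of bar1_mid in the frame of chest between -0.1 and 0.1 m and z of bar1_mid in the frame of chest between 0 and 0.065 m and x of bar2_mid in the frame of chest between -0.115 and 0.115 m and y of bar2_mid in the frame of chest between -0.1 and 0.1 m and z of bar2_mid in the frame of chest between 0 and 0.065 m and x of bar3_mid in the frame of chest between -0.115 and 0.115 m and y of bar3_mid in the frame of chest between -0.1 and 0.1 m and z of bar3_mid in the frame of chest between 0 and 0.065 m and x of bar4_mid in the frame of chest between -0.115 and 0.115 m and y of bar4_mid in the frame of chest between -0.1 and 0.1 m and z of bar4_mid in the frame of chest between 0 and 0.065 m and value of joint lid above 1.62 rad and value of joint foot above 0.045 m); the robot touches nothing.
It fails at once if the lid is let fall or slammed (closing faster than 2 rad/s) (velocity of joint lid above 2 rad/s).
It fails at once if the oil can is disturbed (moved over 30 mm) (distance of oil_can from where it was at the start of the episode above 0.03 m).
It fails at once if the wrench is disturbed (moved over 30 mm) (distance of wrench from where it was at the start of the episode above 0.03 m).
It fails at once if the hammer is disturbed (moved over 30 mm) (distance of hammer from where it was at the start of the episode above 0.03 m).
Of bar1, bar2, bar3, bar4 only 3 to 4 are there at a start; the rules pass over those that are not, and their reading is None.
At some moment in a run one of bar1, bar2, bar3, bar4 may be knocked a few centimetres aside while the robot is not near it.
Once in a run the grip may slacken for a moment while it holds something.
It also fails if it takes over 200 s, if anything falls off the work surface, if the arm or the gripper's body presses on something with over 40 N, if the wrist force passes 120 N, or if a joint passes its speed limit or range.

## Robot

A 7-joint arm with a two-finger parallel gripper is mounted at the origin on the work surface. World frame = base frame: x ahead of the robot, y to its left, z up, the work surface at z = 0. Lengths are in m, angles in rad, forces in N, time in s.
With the tool pointing down it reaches from about 0.4 to 0.85 m from the base axis. Payload 4.5 kg.
Tool frame: the origin (TCP) lies at the very end of the fingers, on their centre line; the grasp point (between the pads) lies 19 mm behind it (r.grip_depth is the distance from the TCP to the grasp point, in m); z points along the fingers, x is the direction in which the jaws open and shut, and the axes are right-handed (so a half turn about z gives the same grasp; the last joint's range is limited). The gripper opens to 88 mm and grips with 3 to 60 N. Pads are 18 mm wide; open, the fingers measure 123 mm over their backs; the gripper's body (75 mm by 187 mm) begins 45 mm behind the grasp point.
Start: joints at [-1.164, 0.689, -0.195, 1.565, 0.157, 0.902, -0.215], TCP at [0.228, 0.582, 0.239] pointing down, gripper open.
Joint ranges: [-3.01, 3.01], [-0.46, 2.08], [-1.47, 1.51], [0.13, 2.56], [-1, 4.14], [0.04, 2.09], [-2.66, 2.66]. Speed limits (rad/s): [2.57, 2.57, 3.14, 3.14, 3.14, 3.14, 3.14].

## Interface

Orientations are given as a unit quaternion [x, y, z, w].
In Python, from plant import r gives the robot as it stands. The module is installed in compiled form; this text tells all that it offers.
- The arm moves only by the shell command python3 -m jog 'ROWS' [FORCE]. ROWS is JSON, a list of rows, each a list of 5 numbers: the shift along the tool's x, y, z in units of 1 m (1.0 is 1 m), then the turn about the tool's z in units of 360 degrees (1.0 is 360 degrees), then the closure, from 0 (fully open) to 1 (shut). In form: [[dx, dy, dz, yaw, fingers], ...]. A call has 1 to 20 rows; each row shifts and turns the commanded pose from where the row before left it, along the tool's axes as they then stand; what a row does not reach is not made up. A row lasts 1/10 s, in which the tool goes at most 50 mm and 8.59 degrees, less where a joint would pass 70% of its speed; a pose out of reach is approached as far as the arm can. A call with a number of a shift or a turn outside -1 to 1 is refused whole. A call with a gripper value outside its range is refused whole. The fingers move at their own pace and stop on an object; FORCE is the grip in N (left out, the last holds). Time passes only in rows, so rows that do not move let the fingers close. It gives the time, the measured TCP pose, the force and the opening at its end, in the units of the state.
- r.get_state(): the state, without advancing time (a new reading comes with each control period).
- r.snapshot(name): name is "scene" or "top"; returns the picture (480x640x3 uint8, red, green, blue); there is no depth.
- r.get_calibration(name): a dict with "mtx" (3x3 intrinsics, pixels), "R" (3x3) and "t" (3): a world point X has camera coordinates R X + t. Camera axes: x right, y down, z forward; pixel columns grow to the right and rows downward; lengths in m; the calibration is good to about 2 mm. A picture is of the moment at which its call begins. get_calibration takes no time and is no camera call.
- r.finish_job(): hands the job in, once; it reports no verdict.
Trained networks look in the newest picture that a camera, given by its name, has taken for a name from the list of things; names that differ only in an ending like _2 or _b are one class to them, and where a whole thing is asked for, a point or a joint stands for the part that bears it (a point fixed in the world has none). Each returns a list of dicts, best first, with "score" (0 to 1); they miss things now and then, are a little off and sometimes report something else, mostly with a low value. They report only what shows in the picture. A call takes as long as a camera call. They do not tell look-alikes from the thing itself.
- r.cut_out(thing, camera): "pixels" (480x640 bool, what is visible of it) and "rect" ([left, top, right, bottom] in pixels, round what is visible of it).
The state is a dict: "clock": time; "q": joint angles; "qd": joint speeds; "joint_torque": joint torques, N m; "tool_pos": TCP position; "eef_rot": TCP orientation; "contact_force": force on the tool from outside, world axes, zero at the start; "moment": the same for the moment, N m; "opening": opening from 0.0 (shut) to 1.0 (fully open).
Only numpy, scipy, OpenCV 4.12 (cv2) and the standard library are available. Lean on these libraries where they do the work, as an engineer would, in place of code of your own. Each camera call takes 0.05 s, during which the arm holds its last target.

## Working session

There is one attempt and no reset: what is moved stays moved. The work goes in short steps, Python scripts to look and compute and a shell command to move; the robot and the scene stay as the last step left them, time stands still between calls to the robot, and variables do not carry over. Pictures are saved under pics/ and viewed, and the job is handed in when it is done.

```bash
mkdir -p pics; ls
python3 - <<'E'
from plant import r
import cv2
s=r.get_state(); print(s)
for n in ("scene","top"):
    im=r.snapshot(n); cv2.imwrite(f"pics/{n}0.png",im[:,:,::-1])
    c=r.get_calibration(n); print(n,c, -c["R"].T@c["t"])
E
```

```text
pics
{'clock': 0.0, 'q': array([-1.16422128,  0.6899726 , -0.19453983,  1.56631937,  0.15731675,
        0.90251616, -0.21510735]), 'qd': array([-0.00057739, -0.001508  , -0.00118141, -0.0010724 ,  0.00025389,
        0.0002847 , -0.00161297]), 'joint_torque': array([-6.59283069e-04, -5.27554786e+01, -1.26711063e+00, -1.53429866e+01,
       -5.26050688e-02,  6.48930567e-03,  1.95938105e-04]), 'tool_pos': array([0.22743584, 0.58147828, 0.23792438]), 'eef_rot': array([ 8.25864083e-01,  5.63868503e-01, -7.12569984e-04,  5.66143214e-04]), 'contact_force': array([-1.0426647 ,  0.04378695,  0.18626868]), 'moment': array([-0.00648385, -0.02539668, -0.06664987]), 'opening': 1.003089183976683}
scene {'mtx': array([[547.38760262,   0.        , 316.28916177],
       [  0.        , 547.38760262, 242.57844192],
       [  0.        ,   0.        ,   1.        ]]), 'R': array([[-0.51927676,  0.85452713,  0.01162027],
       [ 0.73044638,  0.45085187, -0.51301139],
       [-0.44362117, -0.2579069 , -0.85830314]]), 't': array([ 0.26836763, -0.2962432 ,  1.78257894])} [1.1465366  0.3639738  1.37489847]
top {'mtx': array([[483.21367882,   0.        , 331.64789161],
       [  0.        , 483.21367882, 234.28517976],
       [  0.        ,   0.        ,   1.        ]]), 'R': array([[ 1.43500603e-03, -9.99998908e-01, -3.54605504e-04],
       [-9.89638130e-01, -1.36922482e-03, -1.43577493e-01],
       [ 1.43576850e-01,  5.56965697e-04, -9.89639014e-01]]), 't': array([0.01984882, 0.57804885, 1.2079724 ])} [0.39859383 0.01996748 1.27845846]
```

View pics/scene0.png

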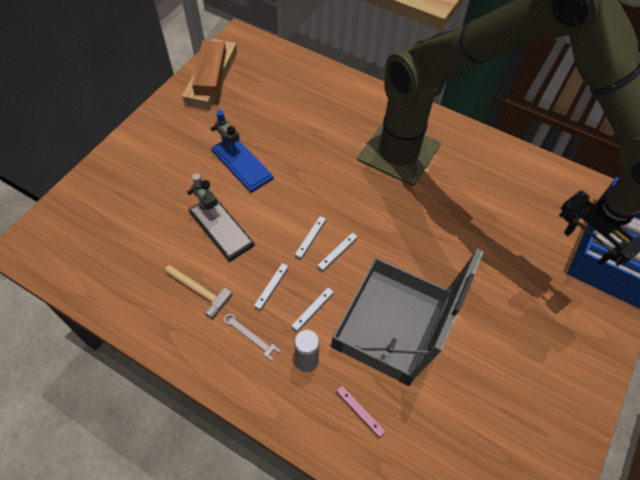

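View pics/top0.png

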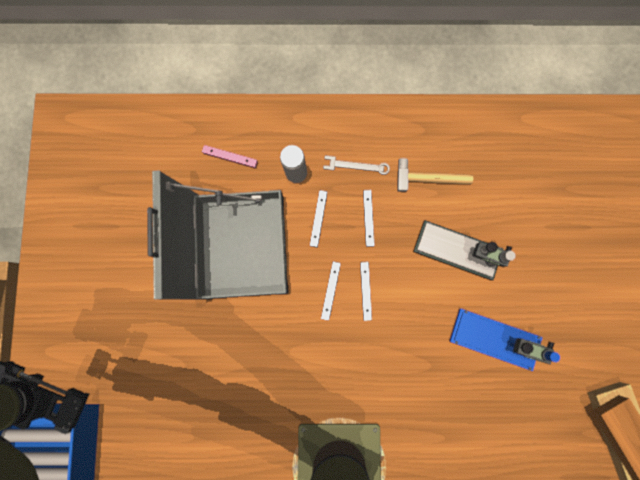

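```bash
cat > h.py <<'E'
import numpy as np, cv2
from plant import r
def back(cam,uv,z):
    c=r.get_calibration(cam); R,t,K=c["R"],c["t"],c["mtx"]
    uv=np.atleast_2d(uv).astype(float)
    d=(np.linalg.inv(K)@np.c_[uv,np.ones(len(uv))].T); d=(R.T@d).T
    o=-R.T@t; s=(np.atleast_1d(z)-o[2])/d[:,2]
    return o+d*s[:,None]
def proj(cam,X):
    c=r.get_calibration(cam); X=np.atleast_2d(X)
    p=(c["mtx"]@(c["R"]@X.T+c["t"][:,None])).T
    return p[:,:2]/p[:,2:]
def tri(uvs):
    A=[];b=[]
    for cam,uv in uvs.items():
        c=r.get_calibration(cam);o=-c["R"].T@c["t"]
        d=c["R"].T@np.linalg.inv(c["mtx"])@np.array([uv[0],uv[1],1.]);d/=np.linalg.norm(d)
        P=np.eye(3)-np.outer(d,d);A.append(P);b.append(P@o)
    return np.linalg.lstsq(np.vstack(A),np.hstack(b),rcond=None)[0]
def save(cam,name,box=None,k=1):
    im=r.snapshot(cam)[:,:,::-1].copy()
    if box: im=im[box[1]:box[3],box[0]:box[2]]
    if k!=1: im=cv2.resize(im,None,fx=k,fy=k,interpolation=cv2.INTER_CUBIC)
    cv2.imwrite(f"pics/{name}.png",im); return im
def yaw():
    q=r.get_state()["eef_rot"]; return np.degrees(np.arctan2(2*(q[0]*q[1]+q[2]*q[3]),1-2*(q[1]**2+q[2]**2)))
def bars(cam="top"):
    "bars on bench"
    r.snapshot(cam); out=[]
    for d in r.cut_out("bar1_mid",cam):
        m=d["pixels"]; v,u=np.nonzero(m)
        P=back(cam,np.c_[u,v],0.02)[:,:2]
        (c,wh,a)=cv2.minAreaRect(P.astype(np.float32))
        a=np.degrees(0); C=np.cov((P-P.mean(0)).T); w,V=np.linalg.eigh(C); ax=V[:,1]
        out.append((round(d["score"],2),[int(x) for x in d["rect"]],np.round(c,4),np.round(sorted(wh),3),round(np.degrees(np.arctan2(ax[1],ax[0]))%180,1)))
    return out
def go(x,y,z=None,head=None):
    "print moves in tool axes from the measured pose; yaw first, then shift"
    s=r.get_state();p=s["tool_pos"];a=yaw()
    dy=0
    if head is not None:
        dy=(head-a+90)%180-90
    h=np.radians(a+dy); X=np.array([np.cos(h),np.sin(h)]);Y=np.array([np.sin(h),-np.cos(h)])
    D=np.array([x,y])-p[:2]
    print("tcp",p.round(4),"yaw",round(a,2),"q",s["q"].round(2),"F",s["contact_force"].round(1),"open",round(s["opening"],3),"t",round(s["clock"],2))
    print("turn(units)",round(-dy/360,4),"then dx",round(D@X,4),"dy",round(D@Y,4),"dz",None if z is None else round(p[2]-z,4))
E
python3 - <<'E'
from h import *
for c in("top","scene"):
    print(c)
    for b in bars(c): print(b)
for n in("chest","gauge","foot_knob","knee_tab","lid","lid_handle"):
  for c in("top","scene"):
    print(n,c,[(round(d["score"],2),[int(v) for v in d["rect"]]) for d in r.cut_out(n,c)])
save("top","t1",(400,180,600,400),3); save("top","t2",(130,150,310,320),4);save("scene","s2",(320,230,500,400),4);save("scene","s1",(170,90,300,270),3)
E
```

```text
top
(0.95, [319, 261, 341, 321], array([0.4348, 0.0234]), array([0.022, 0.151]), np.float64(167.9))
(0.59, [178, 188, 246, 207], array([0.6858, 0.3435]), array([0.037, 0.187]), np.float64(81.8))
scene
(0.81, [319, 236, 359, 268], array([0.44  , 0.0247]), array([0.024, 0.153]), np.float64(168.5))
chest top [(0.75, [148, 172, 289, 299]), (0.69, [320, 261, 340, 318])]
chest scene [(0.69, [330, 247, 481, 384])]
gauge top [(0.97, [415, 222, 516, 285]), (0.91, [451, 308, 558, 370]), (0.16, [146, 172, 199, 300])]
gauge scene [(0.95, [184, 173, 256, 263]), (0.74, [210, 109, 273, 192]), (0.71, [293, 331, 318, 372])]
foot_knob top [(0.72, [503, 340, 532, 354]), (0.46, [480, 243, 495, 253])]
foot_knob scene []
knee_tab top [(0.5, [174, 189, 257, 206])]
knee_tab scene [(0.63, [363, 337, 431, 355])]
lid top [(0.88, [143, 172, 197, 299])]
lid scene [(0.71, [412, 245, 486, 376]), (0.66, [188, 174, 249, 261])]
lid_handle top [(0.88, [144, 170, 197, 301])]
lid_handle scene [(0.67, [411, 245, 480, 377]), (0.33, [182, 172, 251, 263])]
```

View pics/t1.png

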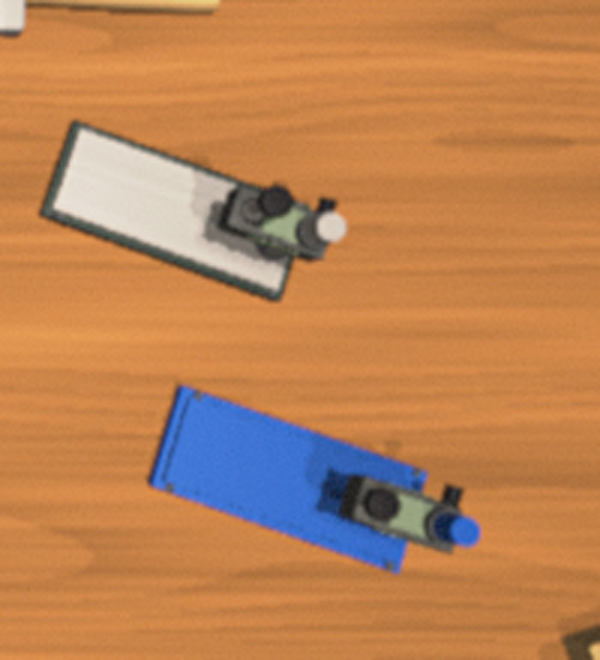

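View pics/t2.png

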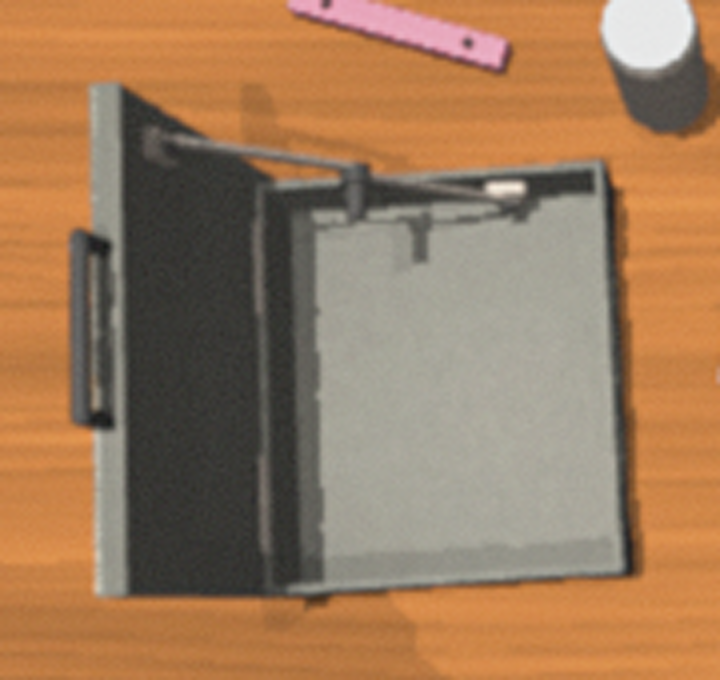

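View pics/s2.png

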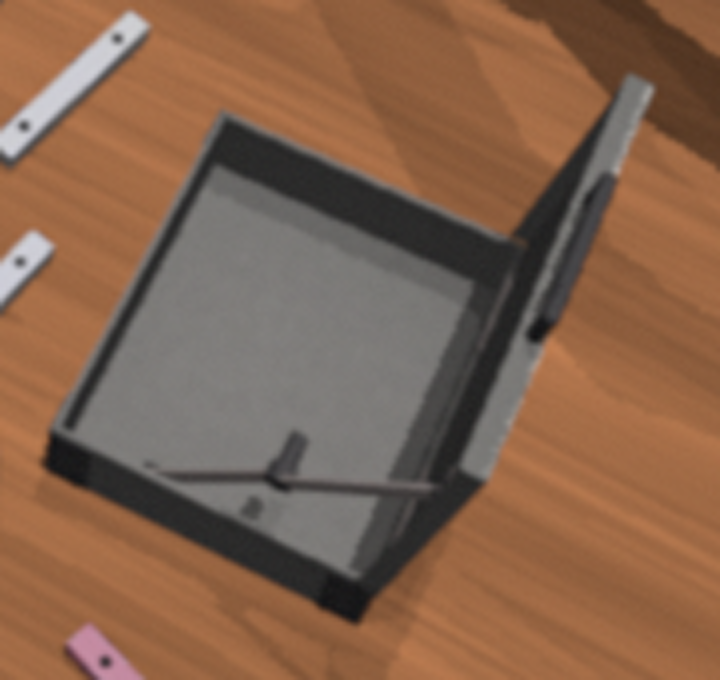

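View pics/s1.png

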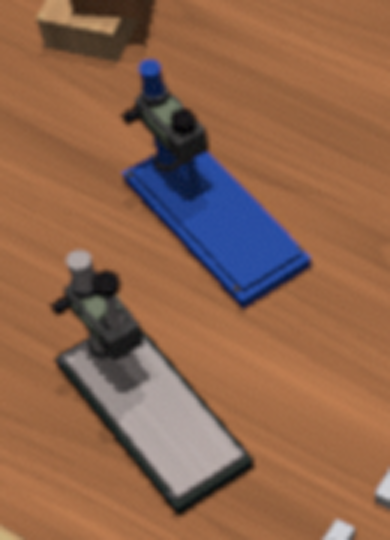

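```bash
cat >> h.py <<'E'
def whitebars(cam="top",z=0.02,names=("bar1_mid","bar2_mid","bar3_mid","bar4_mid")):
    im=r.snapshot(cam); hsv=cv2.cvtColor(im,cv2.COLOR_RGB2HSV)
    m=((hsv[...,1]<50)&(hsv[...,2]>185)).astype(np.uint8)
    m=cv2.morphologyEx(m,cv2.MORPH_CLOSE,np.ones((3,3),np.uint8))
    n,l,st,ce=cv2.connectedComponentsWithStats(m); out=[]
    for i in range(1,n):
        if st[i,4]<60: continue
        v,u=np.nonzero(l==i); P=back(cam,np.c_[u,v],z)[:,:2]
        c,wh,a=cv2.minAreaRect(P.astype(np.float32))
        wh=sorted(wh)
        if not(.12<wh[1]<.175 and wh[0]<.035): continue
        w,V=np.linalg.eigh(np.cov((P-P.mean(0)).T)); ax=V[:,1]
        out.append((ce[i].round(0),P.mean(0).round(4),np.round(c,4),np.round(wh,3),round(np.degrees(np.arctan2(ax[1],ax[0]))%180,1)))
    return out
E
python3 - <<'E'
from h import *
for c in("top","scene"):
    print(c)
    for b in whitebars(c): print(b)
for n in ("bar2_mid","bar3_mid","bar4_mid"):
    print(n,[(round(d["score"],2),[int(v) for v in d["rect"]]) for d in r.cut_out(n,"top")])
E
```

```text
top
(array([318., 218.]), array([0.6248, 0.0571]), array([0.6253, 0.0569]), array([0.019, 0.15 ]), np.float64(170.3))
(array([368., 218.]), array([ 0.6256, -0.0763]), array([ 0.6268, -0.0764]), array([0.02 , 0.149]), np.float64(2.5))
(array([330., 291.]), array([0.4343, 0.0239]), array([0.4351, 0.0236]), array([0.02, 0.15]), np.float64(168.3))
(array([366., 291.]), array([ 0.4345, -0.0676]), array([ 0.4338, -0.0676]), array([0.02 , 0.149]), np.float64(2.5))
(array([ 38., 437.]), array([0.0721, 0.7487]), array([0.0731, 0.7509]), array([0.012, 0.159]), np.float64(90.1))
scene
(array([310., 236.]), array([ 0.4372, -0.0708]), array([ 0.4353, -0.0709]), array([0.018, 0.147]), np.float64(2.8))
(array([337., 250.]), array([0.4365, 0.0206]), array([0.4355, 0.0208]), array([0.018, 0.147]), np.float64(168.6))
(array([270., 286.]), array([ 0.6296, -0.079 ]), array([ 0.6272, -0.0793]), array([0.017, 0.147]), np.float64(2.3))
(array([312., 308.]), array([0.6282, 0.0533]), array([0.6262, 0.0538]), array([0.018, 0.147]), np.float64(170.2))
bar2_mid [(0.74, [361, 264, 365, 320]), (0.37, [395, 157, 474, 194]), (0.17, [145, 169, 196, 299])]
bar3_mid [(0.56, [362, 190, 375, 249]), (0.22, [320, 263, 339, 319])]
bar4_mid [(0.97, [201, 144, 259, 167]), (0.72, [309, 192, 323, 244])]
```

Run:
```python
from h import *
f=lambda L,o,k:np.array(L)/k+np.array(o)
g=back("top",f([(75,122),(42,215),(278,300)],(400,180),3),[.024]*3); print("gauge corners",g.round(3))
for a,b in((0,1),(1,2)):
    d=g[b]-g[a]; print(np.linalg.norm(d).round(4),np.degrees(np.arctan2(d[1],d[0])).round(1))
gs=back("scene",f([(250,463),(180,510),(58,358)],(170,90),3),[.024,.024,.024]); print(gs.round(3))
print("knob",tri({"top":(400+272/3,180+201/3),"scene":(170+105/3,90+283/3)}))
c=back("top",f([(605,162),(630,572),(262,185),(270,590)],(130,150),4),[.075]*4); print("chest",c.round(4))
for a,b in((0,1),(2,3),(0,2),(1,3)):
    d=c[b]-c[a]; print(np.linalg.norm(d).round(4),np.degrees(np.arctan2(d[1],d[0])).round(1))
cs=back("scene",f([(222,115),(60,435),(522,242),(365,585)],(320,230),4),[.075]*4); print("chest",cs.round(4))
for a,b in((0,1),(2,3),(0,2),(1,3)):
    d=cs[b]-cs[a]; print(np.linalg.norm(d).round(4),np.degrees(np.arctan2(d[1],d[0])).round(1))
print("tab end",tri({"top":f((356,215),(130,150),4),"scene":f((297,440),(320,230),4)}),"tab root",tri({"top":f((355,178),(130,150),4),"scene":f((280,478),(320,230),4)}))
```

```text
gauge corners [[ 0.617 -0.225  0.024]
 [ 0.535 -0.194  0.024]
 [ 0.462 -0.396  0.024]]
0.0877 159.4
0.2148 -110.0
[[ 0.548 -0.192  0.024]
 [ 0.625 -0.219  0.024]
 [ 0.548 -0.423  0.024]]
knob [ 0.52980852 -0.34511325  0.17988868]
chest [[0.6858 0.1493 0.075 ]
 [0.4263 0.1296 0.075 ]
 [0.6706 0.3674 0.075 ]
 [0.415  0.3518 0.075 ]]
0.2603 -175.7
0.2561 -176.5
0.2186 94.0
0.2224 92.9
chest [[0.4338 0.1372 0.075 ]
 [0.6899 0.159  0.075 ]
 [0.4146 0.3511 0.075 ]
 [0.676  0.3645 0.075 ]]
0.257 4.9
0.2617 2.9
0.2148 95.1
0.206 93.9
tab end [0.63903003 0.29168004 0.1348266 ] tab root [0.66322965 0.29396863 0.12958394]
```

```bash
cat >> h.py <<'E'
def frame(c,a):
    a=np.radians(a); return np.array([[np.cos(a),-np.sin(a),c[0]],[np.sin(a),np.cos(a),c[1]]])
def w(F,p):
    p=np.atleast_2d(p).astype(float); return np.c_[p[:,:2]@F[:,:2].T+F[:,2],p[:,2]]
def overlay(cam,name,lines,box,k):
    im=save(cam,name,box,k)
    for L in lines:
        p=((proj(cam,L)-np.array(box[:2])+.5)*k-.5).round().astype(int)
        cv2.polylines(im,[p.reshape(-1,1,2)],False,(0,0,255),1)
    cv2.imwrite(f"pics/{name}.png",im)
def circ(F,x,y,z,rr): 
    t=np.linspace(0,2*np.pi,30); return w(F,np.c_[x+rr*np.cos(t),y+rr*np.sin(t),np.full(30,z)])
def rect(F,x0,x1,y0,y1,z): return w(F,[(x0,y0,z),(x1,y0,z),(x1,y1,z),(x0,y1,z),(x0,y0,z)])
E
python3 - <<'E'
from h import *
G=frame((.539,-.313),-110)
L=[rect(G,-.11,.11,-.045,.045,.024),rect(G,-.11,.11,-.045,.045,0),circ(G,.035,0,.186,.013),rect(G,.02,.102,-.018,.018,.12)]
overlay("top","gt",L,(405,210,525,290),6); overlay("scene","gs",L,(180,165,270,270),6)
C=frame((.551,.251),4)
L=[rect(C,-.13,.13,-.11,.11,.075),rect(C,-.126,.126,-.106,.106,.005),rect(C,-.13,.13,-.11,.11,0),w(C,[(.116,-.045,.04),(.116,.039,.132),(.116,.123,.224)])]
overlay("top","ct",L,(140,165,300,305),5); overlay("scene","cs",L,(325,240,490,390),4)
E
```

```text
(no output)
```

View pics/gt.png

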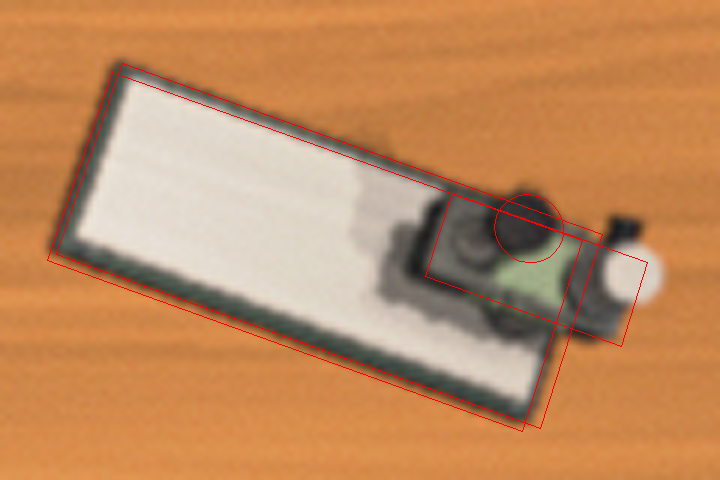

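View pics/gs.png

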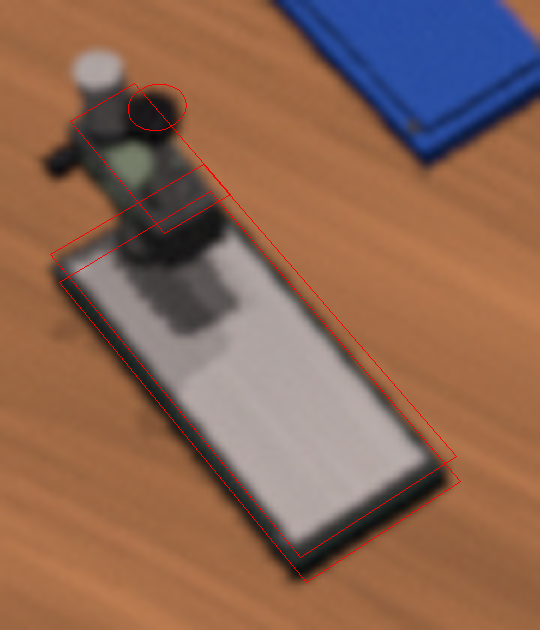

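View pics/ct.png

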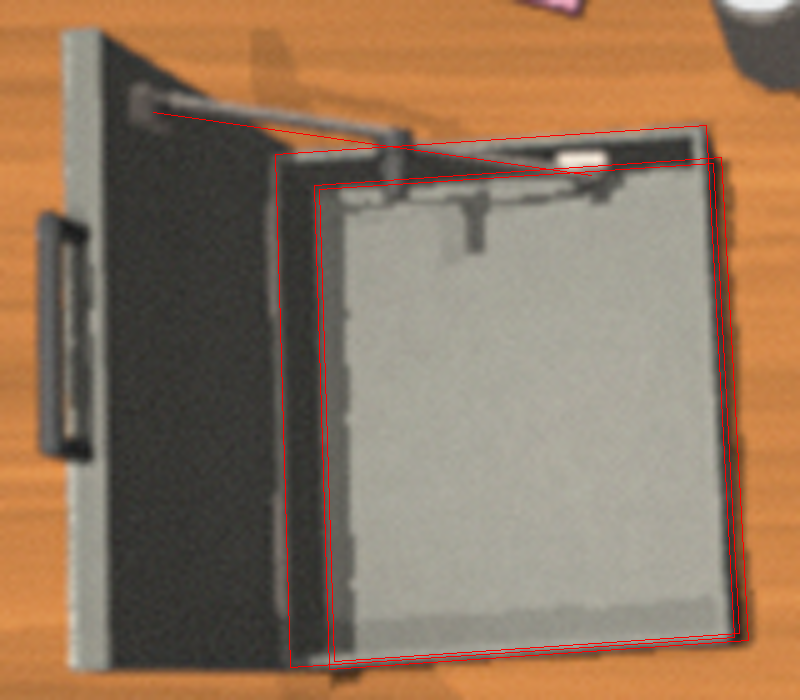

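View pics/cs.png

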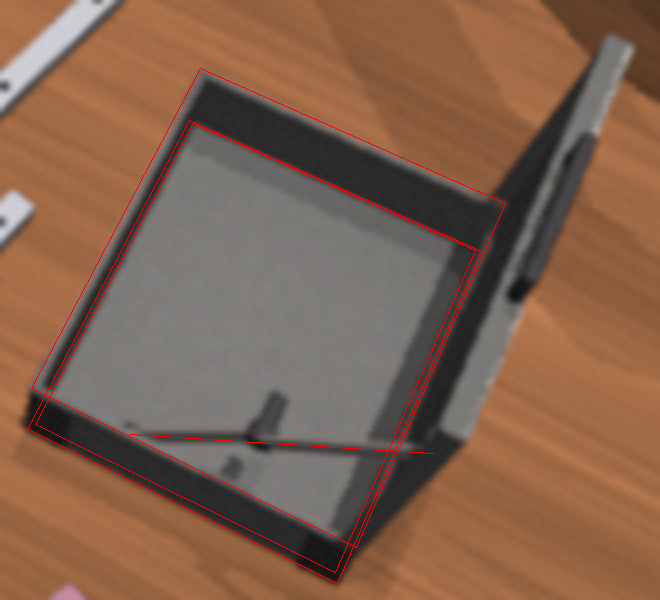

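The pictures show the grey gauge's base at about (415–500, 222–280) with its black knob at (490, 247) in top. The blue look-alike is at (505, 340), and its blue base rules it out. There are four white bars at top (318,218), (368,218), (330,291) and (366,291). The pink one at (230,156) is the look-alike. The overlays fit both the gauge and the chest within about 3 mm. I'll gauge the bar at (366,291).

```bash
python3 -m jog '[[0,0,-0.03,-0.0166,0.5],[0,0,-0.03,-0.0166,0.5],[0,0,-0.03,-0.0166,0.5],[0,0,-0.03,-0.0166,0.5],[0,0,-0.02,0,0.5],[0,0,0,0,0.5]]' 40; python3 -c "
from h import *
go(.4595,-.067,.1,92.5)"
```

```text
clock: 2.15
tool_pos: [0.2279, 0.5836, 0.3819]
eef_rot: [0.691, 0.722, 0.003, -0.002]
contact_force: [-0.6, -0.3, 0.3]
opening: 0.506
tcp [0.2279 0.5836 0.3819] yaw 92.51 q [-1.09  0.57 -0.33  1.35  0.19  1.25  0.18] F [-0.6 -0.3  0.3] open 0.506 t 2.15
turn(units) 0.0 then dx -0.6601 dy 0.203 dz 0.2819
```

```bash
python3 -m jog '[[-0.03,0.01,0,0,0.5],[-0.03,0.01,0,0,0.5],[-0.03,0.01,0,0,0.5],[-0.03,0.01,0,0,0.5],[-0.03,0.01,0,0,0.5],[-0.03,0.01,0,0,0.5],[-0.03,0.01,0,0,0.5],[-0.03,0.01,0,0,0.5],[-0.03,0.01,0,0,0.5],[-0.03,0.01,0,0,0.5],[-0.03,0.01,0,0,0.5],[-0.03,0.01,0,0,0.5],[-0.03,0.01,0,0,0.5],[-0.03,0.01,0,0,0.5],[-0.03,0.01,0,0,0.5],[-0.03,0.01,0,0,0.5],[-0.03,0.01,0,0,0.5],[-0.03,0.01,0,0,0.5],[-0.03,0.01,0,0,0.5],[-0.03,0.01,0,0,0.5]]' ; python3 -c "
from h import *
go(.4595,-.067,.1,92.5)
for c in('top','scene'):
  for b in whitebars(c): print(b)
save('scene','a1')"
```

```text
clock: 4.15
tool_pos: [0.4536, -0.0098, 0.3776]
eef_rot: [0.691, 0.722, -0.001, -0.001]
contact_force: [0.8, -0.3, -0.5]
opening: 0.497
tcp [ 0.4536 -0.0098  0.3776] yaw 92.52 q [ 0.05  0.29 -0.17  1.84  0.06  1.02  1.47] F [ 0.8 -0.3 -0.5] open 0.497 t 4.15
turn(units) 0.0001 then dx -0.0574 dy 0.0034 dz 0.2776
(array([318., 214.]), array([0.6346, 0.0564]), array([0.6253, 0.0569]), array([0.019, 0.15 ]), np.float64(168.3))
(array([ 38., 437.]), array([0.0727, 0.7484]), array([0.0719, 0.7521]), array([0.014, 0.162]), np.float64(89.6))
(array([ 35., 460.]), array([0.0174, 0.7503]), array([0.0179, 0.7539]), array([0.014, 0.168]), np.float64(90.1))
(array([ 34., 476.]), array([-0.0202,  0.7494]), array([-0.0192,  0.7502]), array([0.014, 0.158]), np.float64(90.2))
(array([312., 308.]), array([0.628 , 0.0537]), array([0.6268, 0.0547]), array([0.018, 0.147]), np.float64(170.3))
(array([253., 337.]), array([ 0.7787, -0.0353]), array([ 0.772 , -0.0422]), array([0.031, 0.137]), np.float64(83.7))
```

View pics/a1.png

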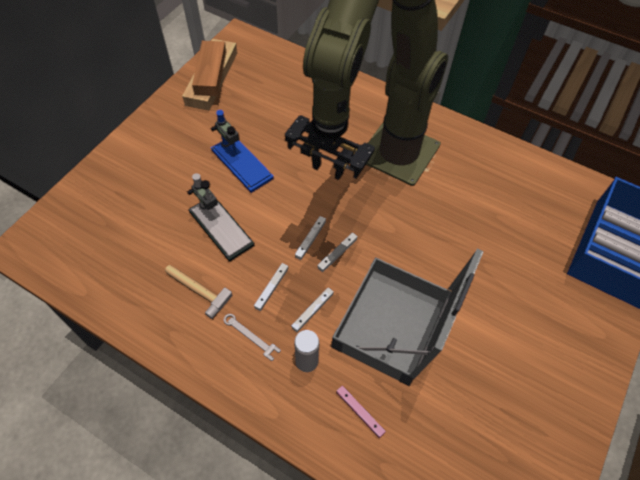

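```bash
python3 -m jog '[[-0.03,0.003,0.03,0,0.5],[-0.03,0,0.03,0,0.5],[0,0,0.04,0,0.5],[0,0,0.04,0,0.5],[0,0,0.04,0,0.5],[0,0,0.04,0,0.5],[0,0,0.04,0,0.5],[0,0,0.03,0,0.5],[0,0,0,0,0.5],[0,0,0,0,0.5]]' ; python3 -c "
from h import *
go(.4595,-.069,.009,92.5)
save('scene','a2',(250,130,400,280),4)"
```

```text
clock: 5.3
tool_pos: [0.4592, -0.0671, 0.0888]
eef_rot: [0.691, 0.723, -0.0, -0.001]
contact_force: [0.1, 0.1, -0.0]
opening: 0.497
tcp [ 0.4592 -0.0671  0.0888] yaw 92.62 q [ 0.08  0.77 -0.06  2.16  0.18  0.22  1.48] F [ 0.1  0.1 -0. ] open 0.497 t 5.3
turn(units) 0.0003 then dx -0.0019 dy 0.0002 dz 0.0798
```

View pics/a2.png

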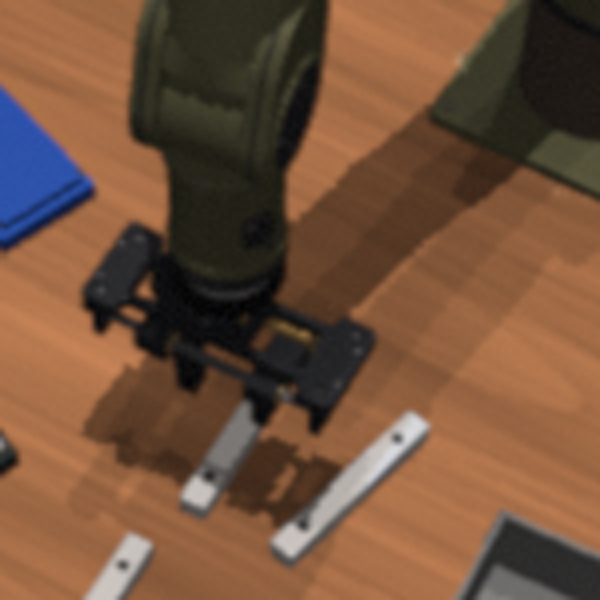

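The fingers straddle the bar, whose visible end is at crop (215,480). Next I descend and close.

```bash
python3 -m jog '[[-0.002,0,0.03,0,0.5],[0,0,0.03,0,0.5],[0,0,0.02,0,0.5],[0,0,0,0,0.5],[0,0,0,0,1],[0,0,0,0,1],[0,0,0,0,1],[0,0,0,0,1],[0,0,0,0,1],[0,0,0,0,1]]' 40; python3 -m jog '[[0,0,-0.02,0,1],[0,0,-0.03,0,1],[0,0,-0.03,0,1],[0,0,-0.03,0,1],[0,0,-0.03,0,1],[0,0,0,0,1]]'; python3 -c "
from h import *
go(0,0)
G=frame((.540,-.313),-110)
print(w(G,[(-.13,0,0),(-.045,0,0)]))
save('scene','a3',(250,130,400,280),4)"
```

```text
clock: 6.35
tool_pos: [0.4627, -0.0702, 0.0115]
eef_rot: [0.691, 0.723, -0.0, -0.001]
contact_force: [0.7, 0.6, 8.4]
opening: 0.221
clock: 6.95
tool_pos: [0.4642, -0.0709, 0.1536]
eef_rot: [0.691, 0.722, 0.001, 0.001]
contact_force: [1.2, -0.1, -1.3]
opening: 0.218
tcp [ 0.4642 -0.0709  0.1536] yaw 92.51 q [ 0.17  0.64 -0.18  2.11  0.27  0.41  1.39] F [ 1.2 -0.1 -1.3] open 0.218 t 6.95
turn(units) 0.0 then dx 0.0912 dy -0.4607 dz None
[[ 0.58446262 -0.19083996  0.        ]
 [ 0.55539091 -0.27071383  0.        ]]
```

View pics/a3.png

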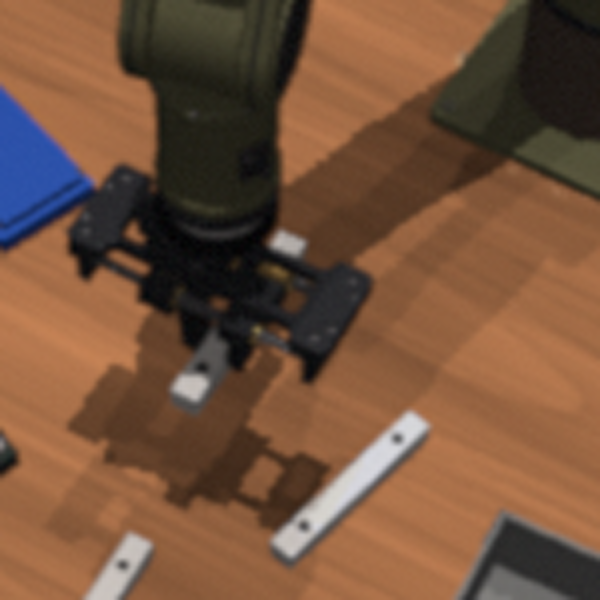

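```bash
python3 -m jog '[[0,0,0,-0.01875,1],[0,0,0,-0.01875,1],[0,0,0,-0.01875,1],[0,0,0,-0.01875,1],[0,0,0,-0.01875,1],[0,0,0,-0.01875,1],[0,0,0,-0.01875,1],[0,0,0,-0.01875,1],[0,0,0,-0.01875,1],[0,0,0,-0.01875,1],[0,0,0,0,1]]'; python3 -c "
from h import *
go(.581,-.2002,.1,160)"
```

```text
clock: 8.1
tool_pos: [0.4612, -0.0706, 0.1488]
eef_rot: [0.173, 0.985, 0.0, -0.004]
contact_force: [0.6, -0.1, -2.1]
opening: 0.215
tcp [ 0.4612 -0.0706  0.1488] yaw 160.07 q [ 0.37  0.68 -0.5   2.1   0.65  0.52  2.17] F [ 0.6 -0.1 -2.1] open 0.215 t 8.1
turn(units) 0.0002 then dx -0.1569 dy -0.0808 dz 0.0488
```

```bash
python3 -m jog '[[-0.02,-0.01,0,0,1],[-0.02,-0.01,0,0,1],[-0.02,-0.01,0,0,1],[-0.02,-0.01,0,0,1],[-0.02,-0.01,0,0,1],[-0.02,-0.01,0,0,1],[-0.02,-0.01,0,0,1],[-0.017,-0.011,0,0,1],[0,0,0.02,0,1],[0,0,0.02,0,1],[0,0,0,0,1],[0,0,0,0,1]]'; python3 -c "
from h import *
go(.581,-.2002,.041,160)
save('scene','a4',(170,130,320,280),4);save('top','a5',(380,180,540,300),4)"
```

```text
clock: 9.3
tool_pos: [0.5815, -0.1999, 0.1089]
eef_rot: [0.174, 0.985, 0.0, -0.003]
contact_force: [-0.2, 0.5, -2.5]
opening: 0.217
tcp [ 0.5815 -0.1999  0.1089] yaw 160.0 q [ 0.55  0.9  -0.54  1.68  0.63  0.75  2.49] F [-0.2  0.5 -2.5] open 0.217 t 9.3
turn(units) -0.0 then dx 0.0003 dy -0.0005 dz 0.0679
```

View pics/a4.png

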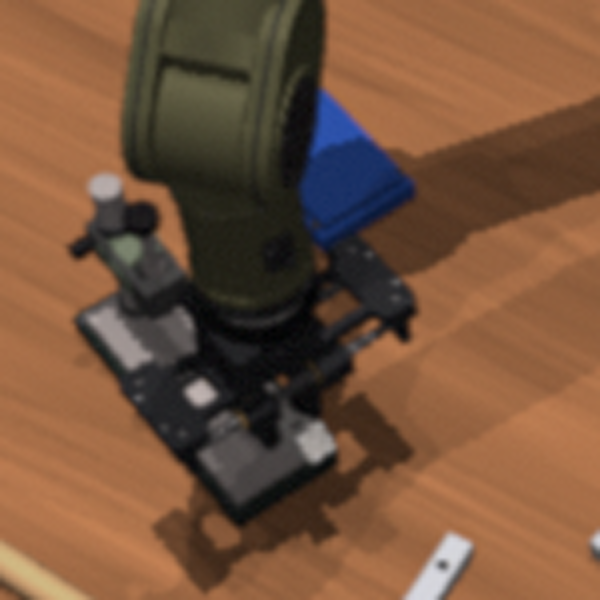

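View pics/a5.png

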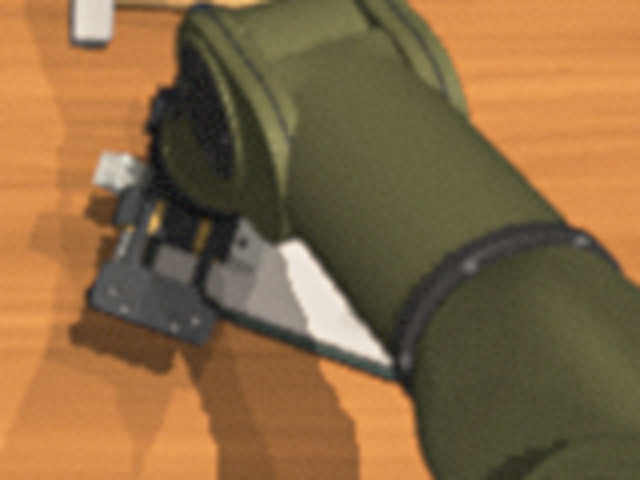

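```bash
python3 -m jog '[[0,0,0.02,0,1],[0,0,0.02,0,1],[0,0,0.02,0,1],[0,0,0.008,0,1],[0,0,0,0,1],[0,0,0,0,1]]'; python3 -c "
from h import *
go(.5397+.046*.342+.0005,-.313+.046*.94,.041,160)
save('scene','a6',(170,130,320,280),4)"
```

```text
clock: 10.0
tool_pos: [0.5826, -0.2003, 0.0428]
eef_rot: [0.173, 0.985, -0.0, -0.001]
contact_force: [0.7, 1.1, 1.3]
opening: 0.224
tcp [ 0.5826 -0.2003  0.0428] yaw 160.03 q [ 0.52  0.99 -0.48  1.7   0.71  0.63  2.43] F [0.7 1.1 1.3] open 0.224 t 10.0
turn(units) 0.0001 then dx 0.0013 dy -0.0744 dz 0.0018
```

View pics/a6.png

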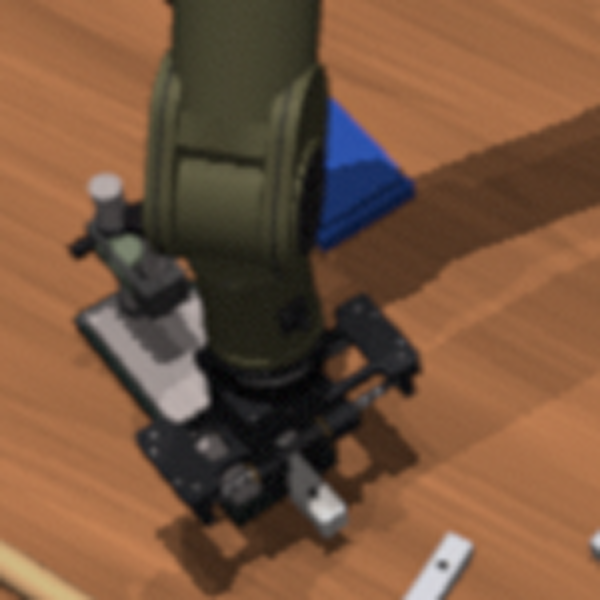

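```bash
python3 -m jog '[[0,0,0,0,1],[0,0,0,0,1],[0,0,0,0,1]]'; python3 -m jog '[[0,0,-0.004,0,1],[0,0,0,0,1],[0,0,0,0,1]]';python3 -m jog '[[0,0,-0.004,0,1],[0,0,0,0,1],[0,0,0,0,1]]'; python3 -c "
from h import *
im=save('scene','a7',(210,200,290,275),8)"
```

```text
clock: 10.35
tool_pos: [0.5822, -0.2006, 0.0421]
eef_rot: [0.173, 0.985, -0.0, -0.002]
contact_force: [0.4, 0.9, 1.2]
opening: 0.218
clock: 10.65
tool_pos: [0.5811, -0.2009, 0.0454]
eef_rot: [0.174, 0.985, -0.0, -0.003]
contact_force: [-0.5, 0.6, -1.7]
opening: 0.22
clock: 10.95
tool_pos: [0.5819, -0.2003, 0.0497]
eef_rot: [0.173, 0.985, -0.0, -0.002]
contact_force: [-0.2, 0.1, -2.5]
opening: 0.218
```

View pics/a7.png

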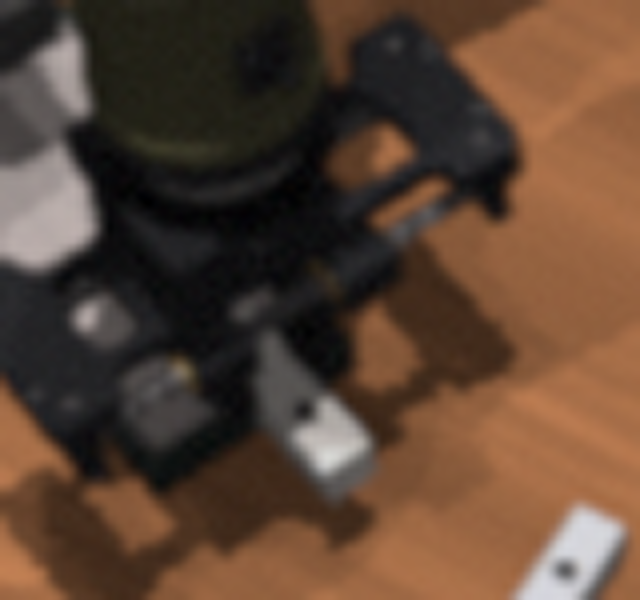

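```bash
python3 -m jog '[[0,-0.01,0,0,1],[0,-0.01,0,0,1],[0,-0.01,0,0,1],[0,-0.01,0,0,1],[0,-0.01,0,0,1],[0,-0.01,0,0,1],[0.001,-0.01,0,0,1],[0,-0.004,0,0,1],[0,0,0,0,1],[0,0,0,0,1]]'; python3 -m jog '[[0,0,0.005,0,1],[0,0,0.004,0,1],[0,0,0,0,1],[0,0,0,0,1]]'; python3 -c "
from h import *
go(.5397+.046*.342+.0005,-.313+.046*.94,.0355,160)
im=save('scene','a8',(170,130,320,280),4);im=save('top','a9',(380,180,540,300),4)"
```

```text
clock: 12.0
tool_pos: [0.556, -0.2689, 0.0498]
eef_rot: [0.173, 0.985, 0.0, -0.002]
contact_force: [-0.7, 1.2, -1.9]
opening: 0.222
clock: 12.4
tool_pos: [0.5567, -0.2683, 0.0411]
eef_rot: [0.173, 0.985, 0.001, -0.001]
contact_force: [1.1, 2.0, 1.2]
opening: 0.222
tcp [ 0.5567 -0.2683  0.0411] yaw 160.12 q [ 0.64  0.99 -0.49  1.7   0.72  0.64  2.54] F [1.1 2.  1.2] open 0.222 t 12.4
turn(units) 0.0003 then dx 0.0002 dy -0.0016 dz 0.0056
```

View pics/a8.png

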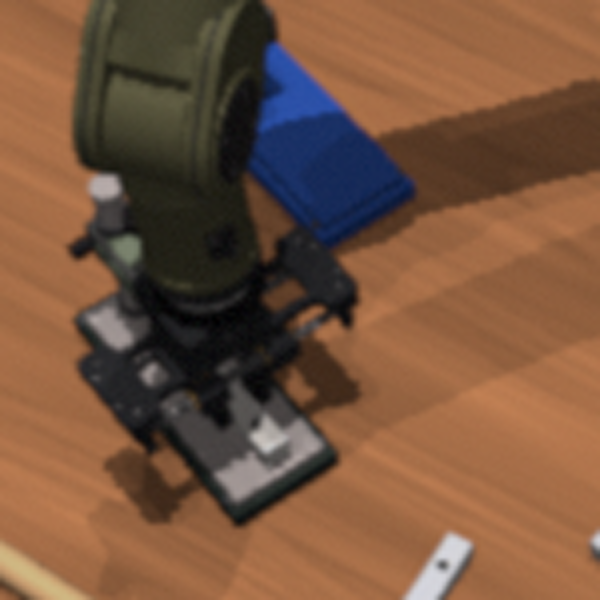

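View pics/a9.png

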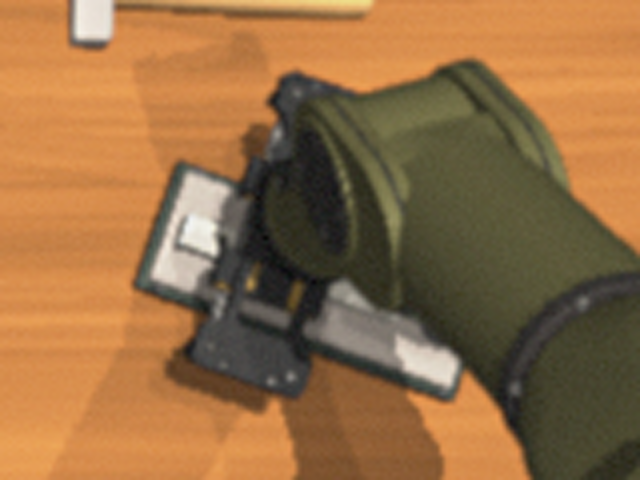

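```bash
python3 -m jog '[[0,0,0.002,0,1],[0,0,0.002,0,1],[0,0,0,0,1],[0,0,0,0,0.55],[0,0,0,0,0.55],[0,0,0,0,0.55],[0,0,0,0,0.55]]'; python3 -m jog '[[0,0,-0.003,0,0.55],[0,0.02,-0.003,0,0.5],[0,0.02,-0.003,0,0.5],[0,0.02,-0.003,0,0.5],[0,0.02,-0.01,0,0.5],[0,0.02,-0.02,0,0.5],[0,0.02,-0.03,0,0.5],[0,0.02,-0.04,0,0.5],[0,0,-0.04,0,0.5],[0,0,-0.04,0,0.5],[0,0,0,0,0.5]]'; python3 -c "
from h import *
go(.5397+.046*.342+.0005,-.313+.046*.94,.0355,160)
im=save('scene','b1',(170,130,320,280),4);im=save('top','b2',(380,180,540,300),4)"
```

```text
clock: 13.2
tool_pos: [0.5551, -0.27, 0.0364]
eef_rot: [0.174, 0.985, -0.0, -0.002]
contact_force: [0.6, -0.2, 0.2]
opening: 0.451
clock: 14.3
tool_pos: [0.6079, -0.1369, 0.2352]
eef_rot: [0.173, 0.985, 0.001, 0.004]
contact_force: [0.5, 0.4, 0.9]
opening: 0.501
tcp [ 0.6079 -0.1369  0.2352] yaw 160.07 q [ 0.49  0.75 -0.63  1.57  0.5   0.99  2.5 ] F [0.5 0.4 0.9] open 0.501 t 14.3
turn(units) 0.0002 then dx 0.0034 dy -0.1426 dz 0.1997
```

View pics/b1.png

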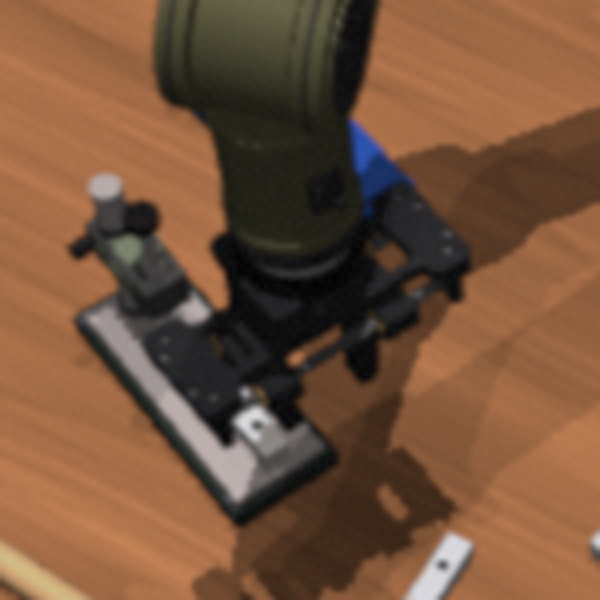

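View pics/b2.png

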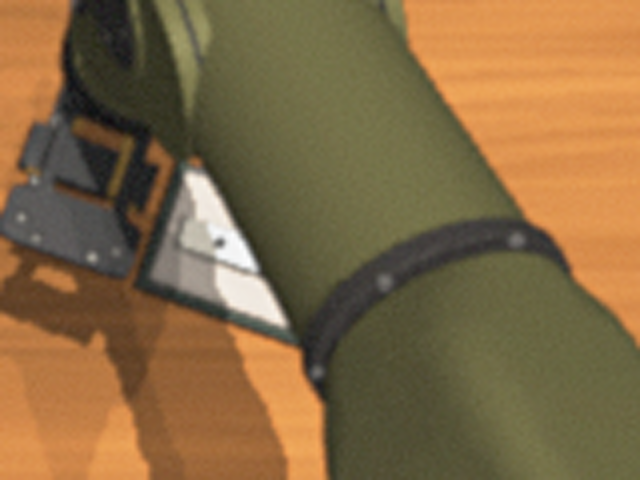

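```bash
python3 -m jog '[[0,0,-0.01,0.0185,1],[0,0,-0.01,0.0185,1],[0,0,-0.01,0.0185,1],[0,0,-0.01,0.0185,1],[0,0,-0.01,0.0185,1],[0,0,-0.01,0.0185,1],[0,0,0,0.0185,1],[0,0,0,0.0185,1],[0,0,0,0.0185,1],[0,0,0,0,1]]';  python3 -c "
from h import *
go(.529,-.346,.20)
save('scene','b3',(170,130,320,280),4)
G=frame((.540,-.313),-110)
L=[rect(G,-.093,.057,-.01,.01,.044)]
overlay('top','b4',L,(380,180,540,300),4)"
```

```text
clock: 15.4
tool_pos: [0.6034, -0.138, 0.2871]
eef_rot: [0.642, 0.767, -0.002, -0.003]
contact_force: [0.6, -0.9, -0.0]
opening: 0.006
tcp [ 0.6034 -0.138   0.2871] yaw 100.09 q [ 0.35  0.65 -0.36  1.51  0.25  1.04  1.67] F [ 0.6 -0.9 -0. ] open 0.006 t 15.4
turn(units) 0.0 then dx -0.1918 dy -0.1097 dz 0.0871
```

View pics/b4.png

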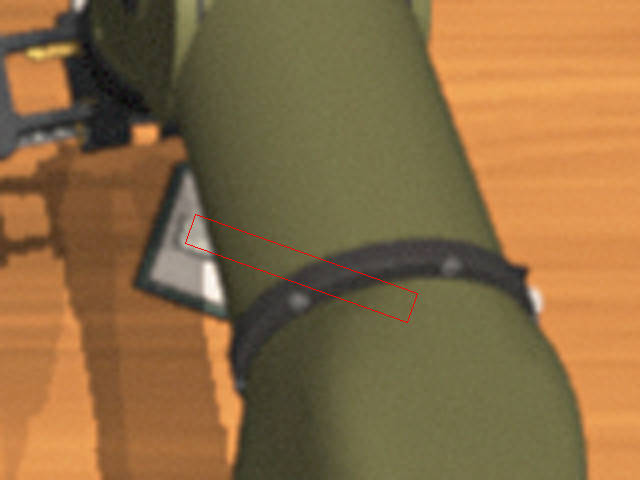

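View pics/b3.png

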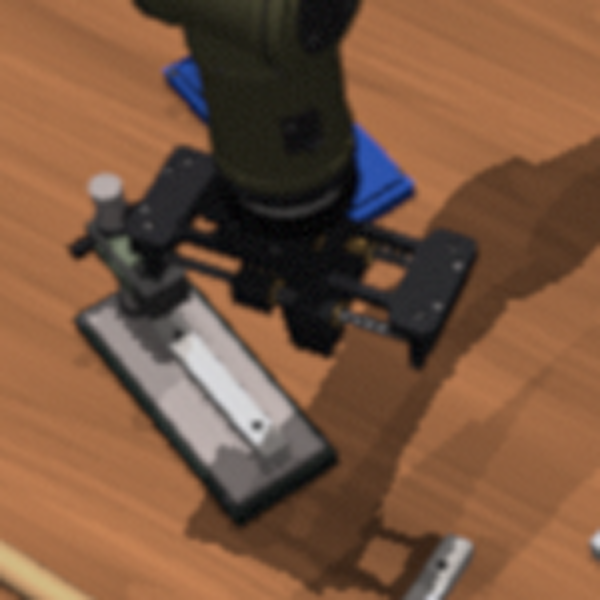

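```bash
python3 -c "
from h import *
G=frame((.540,-.313),-110)
P=back('scene',np.array([(257,425),(178,335),(262,442)])/4+np.array([170,130]),[.044]*3)[:,:2]
print(P.round(4)); print(((P-G[:,2])@G[:,:2]).round(4))
"
python3 -m jog '[[-0.02,-0.012,0,0,1],[-0.02,-0.012,0,0,1],[-0.02,-0.012,0,0,1],[-0.02,-0.012,0,0,1],[-0.02,-0.012,0,0,1],[-0.02,-0.012,0,0,1],[-0.02,-0.012,0,0,1],[-0.02,-0.012,0,0,1],[-0.02,-0.012,0,0,1],[-0.012,-0.002,0,0,1],[0,0,0.02,0,1],[0,0,0.02,0,1],[0,0,0.02,0,1],[0,0,0,0,1],[0,0,0,0,1]]';  python3 -c "
from h import *
go(.529,-.346,.20)
save('scene','b5',(150,110,300,260),4)
save('top','b6',(420,180,580,300),4)"
```

```text
[[ 0.5634 -0.2456]
 [ 0.5309 -0.3395]
 [ 0.573  -0.2343]]
[[-0.0713 -0.0011]
 [ 0.028   0.0005]
 [-0.0852  0.0041]]
clock: 17.0
tool_pos: [0.5301, -0.3459, 0.2288]
eef_rot: [0.642, 0.767, -0.001, -0.002]
contact_force: [1.0, -0.1, 0.3]
opening: 0.003
tcp [ 0.5301 -0.3459  0.2288] yaw 100.19 q [ 0.7   0.73 -0.36  1.54  0.29  0.93  1.99] F [ 1.  -0.1  0.3] open 0.003 t 17.0
turn(units) 0.0 then dx 0.0001 dy -0.0011 dz 0.0288
```

View pics/b5.png

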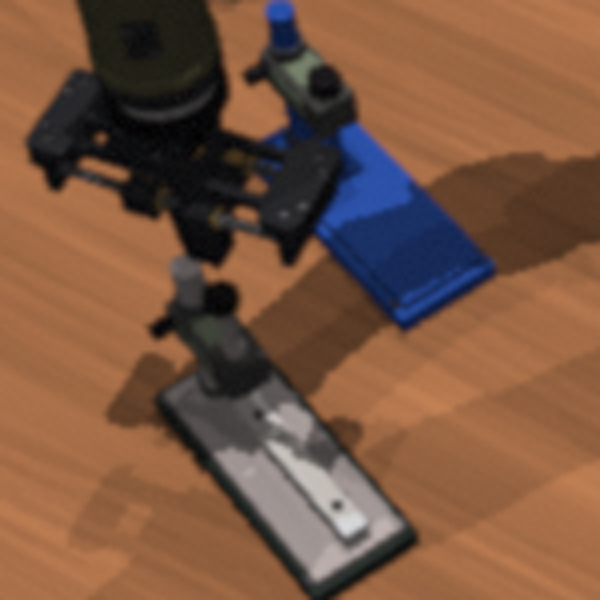

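View pics/b6.png

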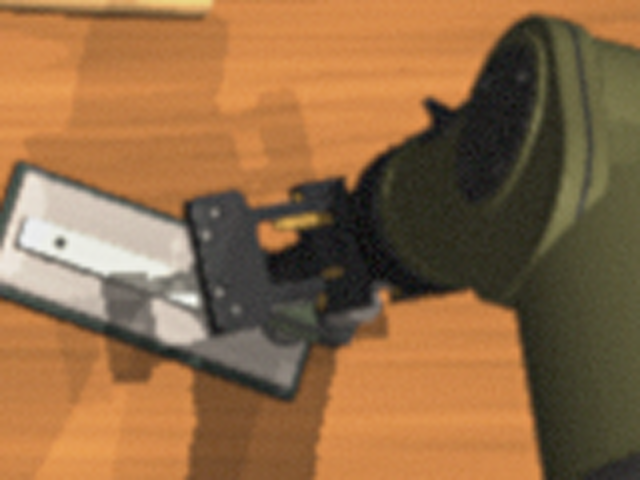

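```bash
python3 -m jog '[[0,-0.001,0.02,0,1],[0,0,0.015,0,1],[0,0,0,0,1],[0,0,0,0,1]]'; python3 -m jog '[[0,0,0.01,0,1],[0,0,0,0,1],[0,0,0,0,1]]'; python3 -m jog '[[0,0,0.01,0,1],[0,0,0,0,1],[0,0,0,0,1]]'; python3 -m jog '[[0,0,0.01,0,1],[0,0,0,0,1],[0,0,0,0,1]]'; python3 -c "
from h import *
go(.529,-.346,.156)
save('scene','b7',(150,110,300,260),4)"
```

```text
clock: 17.5
tool_pos: [0.5291, -0.3467, 0.1949]
eef_rot: [0.642, 0.767, -0.001, -0.001]
contact_force: [0.0, -0.2, 0.2]
opening: 0.004
clock: 17.8
tool_pos: [0.5293, -0.3468, 0.1845]
eef_rot: [0.642, 0.767, -0.001, -0.001]
contact_force: [1.3, -0.7, 2.7]
opening: 0.005
clock: 18.1
tool_pos: [0.5286, -0.3465, 0.1738]
eef_rot: [0.642, 0.767, -0.001, -0.002]
contact_force: [1.1, -0.6, 3.3]
opening: 0.004
clock: 18.4
tool_pos: [0.5283, -0.3464, 0.1638]
eef_rot: [0.642, 0.767, -0.001, -0.002]
contact_force: [0.2, 0.3, 3.0]
opening: 0.007
tcp [ 0.5283 -0.3464  0.1638] yaw 100.11 q [ 0.69  0.8  -0.33  1.6   0.33  0.8   1.96] F [0.2 0.3 3. ] open 0.007 t 18.4
turn(units) 0.0 then dx 0.0003 dy 0.0007 dz 0.0078
```

View pics/b7.png

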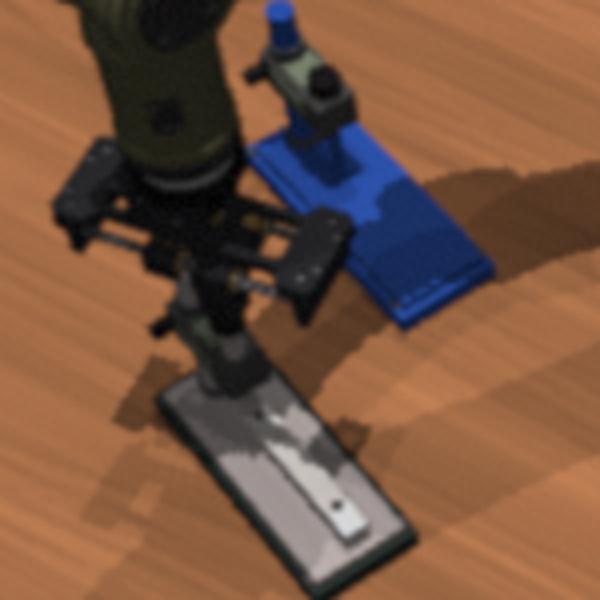

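The tip meets the knob at z≈0.186, and the force is 3 N, as the spring should give. I keep pressing until it meets the bar.

```bash
python3 -m jog '[[0,0,0.005,0,1],[0,0,0.002,0,1],[0,0,0,0,1],[0,0,0,0,1]]'; python3 -m jog '[[0,0,0.002,0,1],[0,0,0,0,1],[0,0,0,0,1]]'; python3 -m jog '[[0,0,0.002,0,1],[0,0,0,0,1],[0,0,0,0,1]]'
```

```text
clock: 18.85
tool_pos: [0.5283, -0.3464, 0.1567]
eef_rot: [0.642, 0.767, -0.001, -0.002]
contact_force: [1.0, 0.1, 3.6]
opening: 0.006
clock: 19.15
tool_pos: [0.5285, -0.3464, 0.1565]
eef_rot: [0.642, 0.767, -0.001, -0.001]
contact_force: [-2.4, 1.2, 15.1]
opening: 0.002
clock: 19.45
tool_pos: [0.5285, -0.3465, 0.1563]
eef_rot: [0.642, 0.767, -0.001, -0.001]
contact_force: [-5.7, 3.6, 25.9]
opening: 0.003
```

It stops hard at 0.1563, which puts the foot at 20 mm. I hold for over a second and then release.

```bash
python3 -m jog '[[0,0,0,0,1],[0,0,0,0,1],[0,0,0,0,1],[0,0,0,0,1],[0,0,0,0,1],[0,0,0,0,1],[0,0,0,0,1],[0,0,0,0,1],[0,0,0,0,1],[0,0,0,0,1],[0,0,0,0,1],[0,0,0,0,1]]'; python3 -m jog '[[0,0,-0.008,0,1],[0,0,-0.01,0,1],[0,0,-0.01,0,1],[0,0,-0.01,0,1],[0,0,-0.02,0,1],[0,0,-0.03,0,1],[0,0,-0.03,0,1],[0,0,0,0,1]]'; python3 -c "
from h import *
go(.5634,-.2456,.3,160)
save('scene','b8',(150,110,300,260),4)"
```

```text
clock: 20.65
tool_pos: [0.5285, -0.3465, 0.1563]
eef_rot: [0.642, 0.767, -0.001, -0.001]
contact_force: [-6.0, 2.7, 25.3]
opening: 0.004
clock: 21.45
tool_pos: [0.5305, -0.3474, 0.2749]
eef_rot: [0.642, 0.766, -0.0, 0.002]
contact_force: [0.7, 0.2, 0.0]
opening: 0.006
tcp [ 0.5305 -0.3474  0.2749] yaw 100.08 q [ 0.71  0.68 -0.37  1.49  0.27  1.02  2.02] F [0.7 0.2 0. ] open 0.006 t 21.45
turn(units) -0.1664 then dx 0.0039 dy 0.1069 dz -0.0251
```

View pics/b8.png

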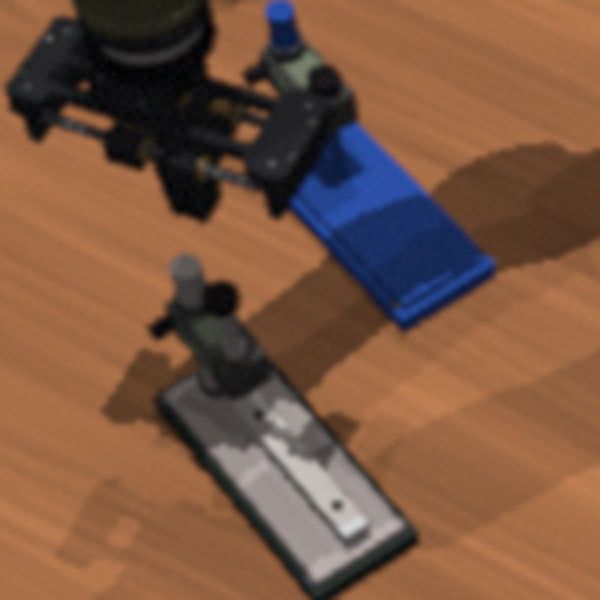

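```bash
python3 -m jog '[[0,0,0,-0.0185,1],[0,0,0,-0.0185,1],[0,0,0,-0.0185,1],[0,0,0,-0.0185,1],[0,0,0,-0.0185,1],[0,0,0,-0.0185,1],[0,0,0,-0.0185,0.5],[0,0,0,-0.0185,0.5],[0,0,0,-0.0185,0.5],[0,0,0,0,0.5]]' 50; python3 -c "
from h import *
go(.5537,-.2754,.1,160)"
```

```text
clock: 22.5
tool_pos: [0.5285, -0.3452, 0.2687]
eef_rot: [0.172, 0.985, 0.004, -0.002]
contact_force: [-0.1, 0.7, -0.8]
opening: 0.343
tcp [ 0.5285 -0.3452  0.2687] yaw 160.19 q [ 1.03  0.86 -1.09  1.48  0.77  1.28  2.65] F [-0.1  0.7 -0.8] open 0.343 t 22.5
turn(units) 0.0005 then dx 0.0002 dy 0.0742 dz 0.1687
```

```bash
python3 -m jog '[[0,0.015,0,0,0.5],[0,0.02,0,0,0.5],[0,0.02,0,0,0.5],[0,0.019,0,0,0.5],[0,0,0.02,0,0.5],[0,0,0.03,0,0.5],[0,0,0.03,0,0.5],[0,0,0.03,0,0.5],[0,0,0.03,0,0.5],[0,0,0,0,0.5],[0,0,0,0,0.5]]'; python3 -c "
from h import *
go(.5537,-.2754,.031,160)
save('scene','b9',(170,130,320,280),4)"
```

```text
clock: 23.6
tool_pos: [0.5533, -0.2764, 0.1312]
eef_rot: [0.173, 0.985, -0.001, -0.003]
contact_force: [0.4, 0.1, -0.3]
opening: 0.498
tcp [ 0.5533 -0.2764  0.1312] yaw 160.04 q [ 0.87  0.99 -0.97  1.65  0.94  1.03  2.38] F [ 0.4  0.1 -0.3] open 0.498 t 23.6
turn(units) 0.0001 then dx -0.0 dy 0.001 dz 0.1002
```

View pics/b9.png

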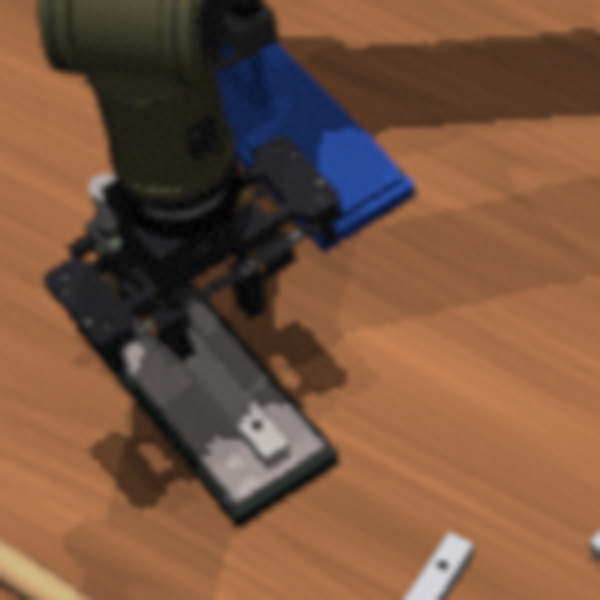

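```bash
python3 -m jog '[[0,0.001,0.02,0,0.5],[0,0,0.02,0,0.5],[0,0,0.02,0,0.5],[0,0,0.02,0,0.5],[0,0,0,0,0.5]]'; python3 -m jog '[[0,0,0.01,0,0.5],[0,0,0.01,0,0.5],[0,0,0,0,0.5],[0,0,0,0,0.5]]';  python3 -c "
from h import *
go(.5537,-.2754,.031,160)
save('scene','b10',(170,130,320,280),4)"
```

```text
clock: 24.15
tool_pos: [0.551, -0.2757, 0.0469]
eef_rot: [0.173, 0.985, 0.0, -0.005]
contact_force: [-0.3, -1.5, -0.8]
opening: 0.5
clock: 24.55
tool_pos: [0.5536, -0.2759, 0.0308]
eef_rot: [0.173, 0.985, 0.0, -0.002]
contact_force: [0.2, 0.2, 0.9]
opening: 0.499
tcp [ 0.5536 -0.2759  0.0308] yaw 160.04 q [ 0.84  1.12 -0.88  1.69  1.09  0.9   2.28] F [0.2 0.2 0.9] open 0.499 t 24.55
turn(units) 0.0001 then dx 0.0 dy 0.0005 dz -0.0002
```

View pics/b10.png

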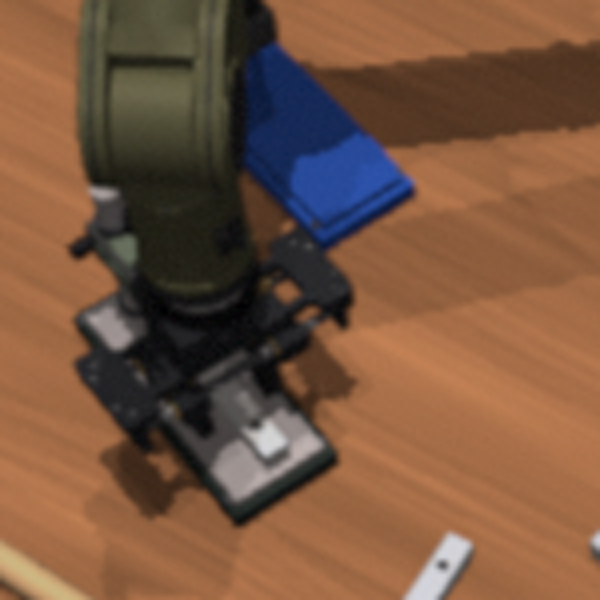

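Now I grip it, lift 7 mm and draw the bar out towards −x of the gauge (+tool y).

```bash
python3 -m jog '[[0,0,0,0,1],[0,0,0,0,1],[0,0,0,0,1],[0,0,0,0,1],[0,0,0,0,1],[0,0,-0.007,0,1],[0,0,0,0,1],[0,0.02,0,0,1],[0,0.02,0,0,1],[0,0.02,0,0,1],[0,0.02,0,0,1],[0,0.01,0,0,1],[0,0,0,0,1]]' 50; python3 -c "
from h import *
go(.54,.2,.25,94)
save('scene','b11',(170,130,320,280),4)"
```

```text
clock: 25.9
tool_pos: [0.5848, -0.1894, 0.0379]
eef_rot: [0.172, 0.985, 0.001, -0.002]
contact_force: [0.7, -1.3, -1.6]
opening: 0.221
tcp [ 0.5848 -0.1894  0.0379] yaw 160.21 q [ 0.69  1.11 -0.88  1.7   1.08  0.9   2.14] F [ 0.7 -1.3 -1.6] open 0.221 t 25.9
turn(units) 0.1839 then dx 0.3915 dy -0.0175 dz -0.2121
```

View pics/b11.png

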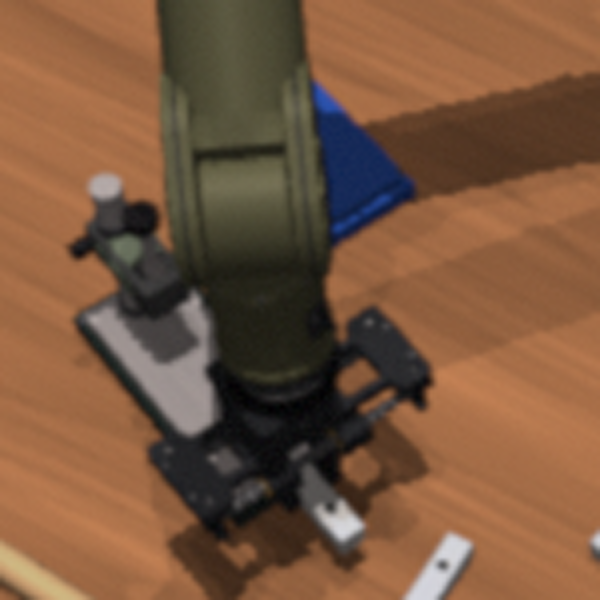

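```bash
python3 -m jog '[[0,0,-0.03,0,1],[0,0,-0.03,0.0185,1],[0,0,-0.03,0.0185,1],[0,0,-0.03,0.0185,1],[0,0,-0.03,0.0185,1],[0,0,-0.03,0.0185,1],[0,0,0,0.0185,1],[0,0,0,0.0185,1],[0,0,0,0.0185,1],[0,0,0,0.0185,1],[0,0,0,0.0174,1],[0,0,0,0,1]]'; python3 -c "
from h import *
C=frame((.551,.251),4)
p=w(C,[(-.01,-.068,.1)])[0];print(p)
go(p[0],p[1],.1,94)
save('scene','b12',(170,130,420,400),2)"
```

```text
clock: 27.15
tool_pos: [0.5841, -0.1932, 0.2177]
eef_rot: [0.684, 0.73, -0.002, -0.001]
contact_force: [0.4, -0.3, -2.0]
opening: 0.218
[0.5457678  0.18246808 0.1       ]
tcp [ 0.5841 -0.1932  0.2177] yaw 93.71 q [ 0.65  0.8  -0.78  1.6   0.63  1.02  1.32] F [ 0.4 -0.3 -2. ] open 0.218 t 27.15
turn(units) -0.0008 then dx 0.3774 dy -0.012 dz 0.1177
```

View pics/b12.png

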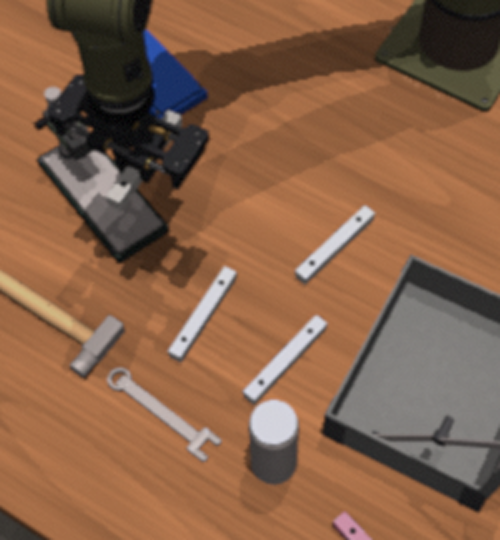

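```bash
python3 -m jog '[[0.025,-0.001,0,-0.0008,1],[0.03,-0.001,0,0,1],[0.03,-0.001,0,0,1],[0.03,-0.001,0,0,1],[0.03,-0.001,0,0,1],[0.03,-0.001,0,0,1],[0.03,-0.001,0,0,1],[0.03,-0.001,0,0,1],[0.03,-0.001,0,0,1],[0.03,-0.001,0,0,1],[0.03,-0.001,0,0,1],[0.03,-0.001,0,0,1],[0.022,0,0,0,1],[0,0,0,0,1],[0,0,0,0,1]]'; python3 -c "
from h import *
C=frame((.551,.251),4)
p=w(C,[(-.01,-.068,.1)])[0]
go(p[0],p[1],.1,94)
save('scene','b13',(290,180,490,400),3)
save('top','b14',(130,150,330,320),4)"
```

```text
clock: 28.7
tool_pos: [0.546, 0.1829, 0.2179]
eef_rot: [0.681, 0.733, -0.002, -0.001]
contact_force: [0.8, -0.5, -2.3]
opening: 0.219
tcp [0.546  0.1829 0.2179] yaw 94.23 q [ 0.02  0.74 -0.74  1.72  0.6   0.93  0.67] F [ 0.8 -0.5 -2.3] open 0.219 t 28.7
turn(units) 0.0006 then dx -0.0004 dy -0.0002 dz 0.1179
```

View pics/b13.png

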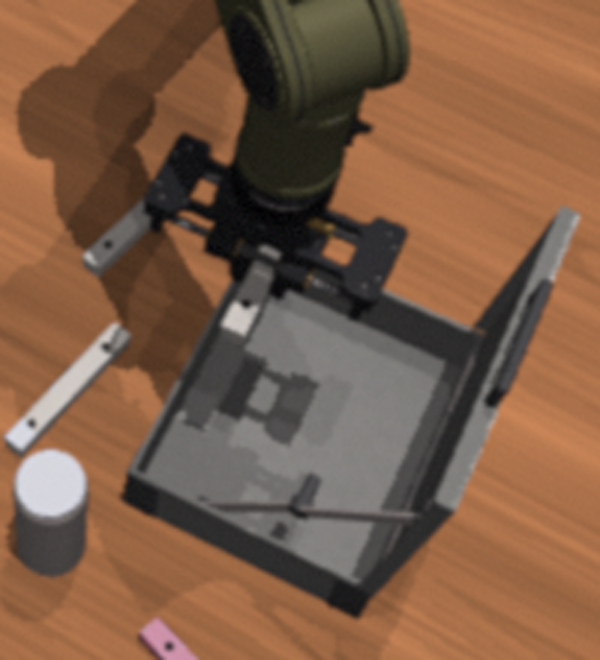

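View pics/b14.png

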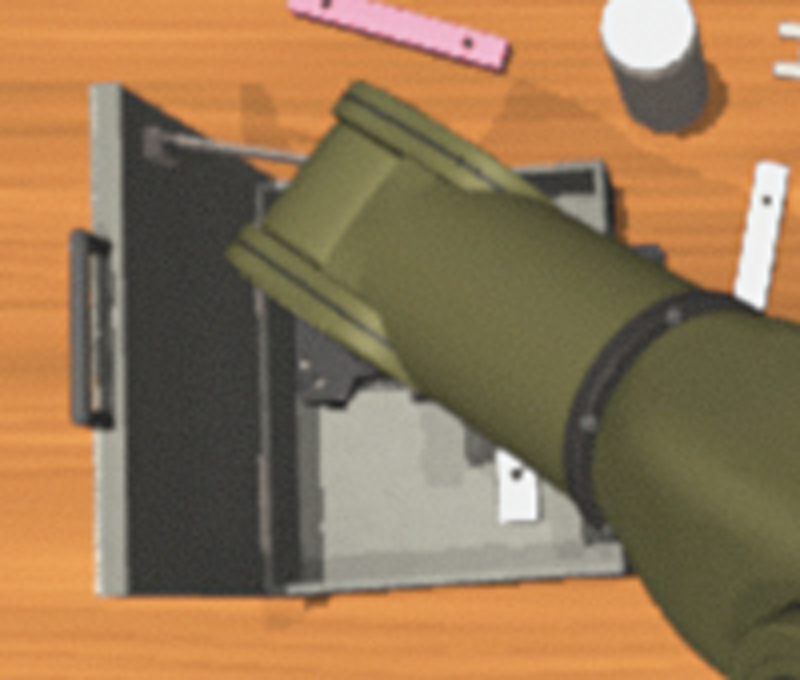

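```bash
python3 -m jog '[[0,0,0.03,0,1],[0,0,0.03,0,1],[0,0,0.03,0,1],[0,0,0.03,0,1],[0,0,0.02,0,1],[0,0,0.02,0,1],[0,0,0.01,0,1],[0,0,0,0,1],[0,0,0,0,1]]'; python3 -c "
from h import *
C=frame((.551,.251),4)
p=w(C,[(-.01,-.068,.1)])[0]
go(p[0],p[1],.02,94)
save('scene','b15',(290,180,490,400),3)"
```

```text
clock: 29.7
tool_pos: [0.5458, 0.1836, 0.0487]
eef_rot: [0.681, 0.732, -0.001, -0.001]
contact_force: [-0.6, 0.3, -1.1]
opening: 0.219
tcp [0.5458 0.1836 0.0487] yaw 94.09 q [-0.09  0.96 -0.55  1.83  0.84  0.61  0.47] F [-0.6  0.3 -1.1] open 0.219 t 29.7
turn(units) 0.0002 then dx -0.0011 dy -0.0001 dz 0.0287
```

View pics/b15.png

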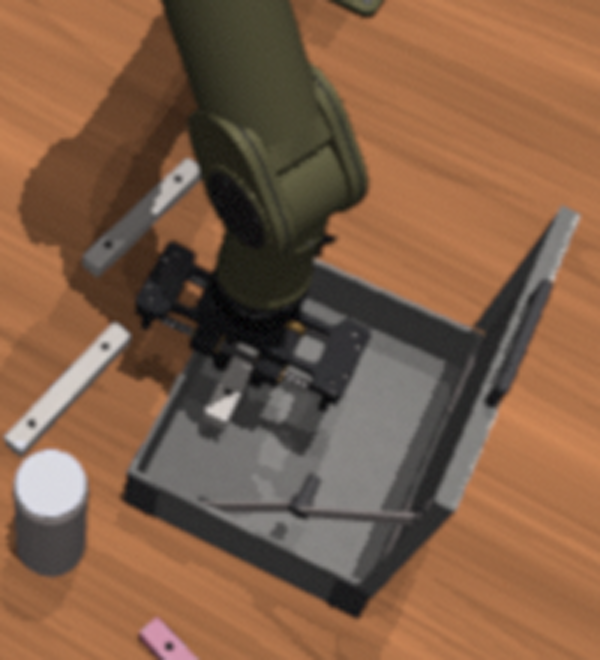

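```bash
python3 -m jog '[[0,0,0.01,0,1],[0,0,0.01,0,1],[0,0,0.008,0,1],[0,0,0,0,1]]'; python3 -m jog '[[0,0,0,0,0.7],[0,0,0,0,0.7],[0,0,0,0,0.7],[0,0,0,0,0.7]]';python3 -m jog '[[0,0,-0.02,0,0.7],[0,0,-0.03,0,0.7],[0,0,-0.04,0,0.5],[0,0,-0.04,0,0.5],[0,0,-0.04,0,0.5],[0,0,-0.04,0,0.5],[0,0,0,0,0.5]]'; python3 -c "
from h import *
for c in('top','scene'):
  for b in whitebars(c): print(b)
go(.435,.0225,.1,78)
save('scene','b16',(290,180,490,400),3)"
```

```text
clock: 30.15
tool_pos: [0.5443, 0.1834, 0.0187]
eef_rot: [0.681, 0.732, -0.002, -0.002]
contact_force: [0.4, -0.6, -2.2]
opening: 0.222
clock: 30.55
tool_pos: [0.5454, 0.184, 0.0205]
eef_rot: [0.681, 0.732, -0.001, -0.001]
contact_force: [0.9, -0.6, 0.2]
opening: 0.3
clock: 31.25
tool_pos: [0.5485, 0.186, 0.2357]
eef_rot: [0.681, 0.732, 0.004, 0.0]
contact_force: [-0.3, -0.5, -0.1]
opening: 0.501
(array([368., 218.]), array([ 0.6258, -0.0763]), array([ 0.6268, -0.0762]), array([0.02 , 0.149]), np.float64(2.4))
(array([ 38., 437.]), array([0.0725, 0.7493]), array([0.0731, 0.7521]), array([0.017, 0.162]), np.float64(90.5))
(array([ 34., 460.]), array([0.0179, 0.7545]), array([0.0179, 0.754 ]), array([0.014, 0.168]), np.float64(90.1))
(array([ 34., 476.]), array([-0.0192,  0.7513]), array([-0.0192,  0.7526]), array([0.014, 0.163]), np.float64(90.0))
(array([271., 285.]), array([ 0.6291, -0.0791]), array([ 0.6277, -0.0789]), array([0.019, 0.148]), np.float64(2.6))
(array([309., 311.]), array([0.6381, 0.0514]), array([0.6291, 0.0541]), array([0.018, 0.142]), np.float64(170.8))
(array([253., 337.]), array([ 0.7787, -0.0354]), array([ 0.7729, -0.0426]), array([0.031, 0.141]), np.float64(83.3))
tcp [0.5463 0.1837 0.2309] yaw 94.12 q [ 0.02  0.72 -0.75  1.71  0.59  0.95  0.68] F [-0.8 -0.7 -0.4] open 0.498 t 31.35
turn(units) 0.0448 then dx -0.1808 dy -0.0753 dz 0.1309
```

View pics/b16.png

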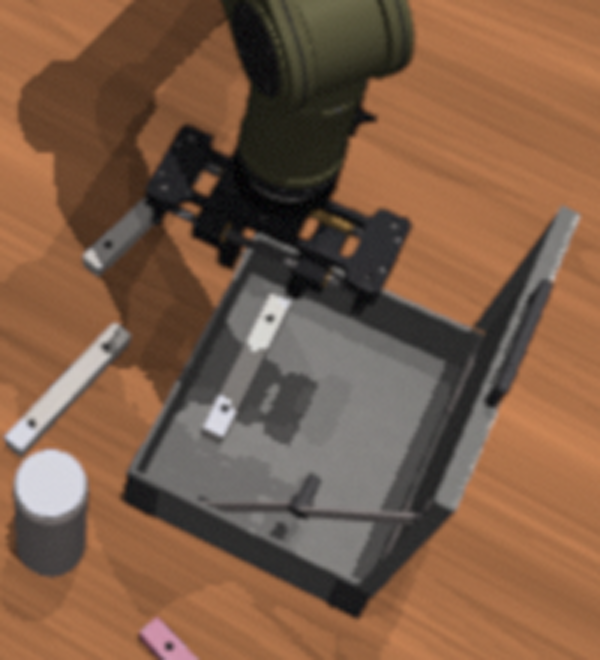

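```bash
python3 -m jog '[[0,0,0,0.0128,0.5],[0,0,0,0.0128,0.5],[0,0,0,0.0128,0.5],[0,0,0,0,0.5]]';python3 -c "
from h import *
C=frame((.551,.251),4)
P=back('scene',np.array([(270,318),(224,408)])/3+np.array([290,180]),[.025]*2)[:,:2]
print(((P-C[:,2])@C[:,:2]).round(4))
go(.6263,.0545,.1,80.3)"
```

```text
clock: 31.8
tool_pos: [0.5451, 0.1831, 0.2285]
eef_rot: [0.764, 0.645, -0.003, -0.002]
contact_force: [-0.4, 0.1, -0.5]
opening: 0.498
[[-0.0802 -0.0661]
 [ 0.0202 -0.0663]]
tcp [0.5451 0.1831 0.2285] yaw 80.31 q [-0.01  0.71 -0.69  1.71  0.54  0.93  0.48] F [-0.4  0.1 -0.5] open 0.498 t 31.8
turn(units) 0.0 then dx -0.1131 dy 0.1017 dz 0.1285
```

```bash
python3 -c "
from h import *
r.snapshot('top');r.snapshot('scene')
a=tri({'top':(293,157),'scene':(307,339)});print('can top',a)"
python3 -m jog '[[-0.02,0.015,0,0,0.5],[-0.02,0.02,0,0,0.5],[-0.02,0.02,0,0,0.5],[-0.02,0.02,0,0,0.5],[-0.02,0.02,0,0,0.5],[-0.013,0.007,0,0,0.5],[0,0,0.03,0,0.5],[0,0,0.03,0,0.5],[0,0,0.03,0,0.5],[0,0,0.03,0,0.5],[0,0,0,0,0.5],[0,0,0,0,0.5]]'; python3 -c "
from h import *
go(.6263,.0545,.0085,80.3)
save('scene','c1',(230,200,400,390),4)"
```

```text
can top [0.75108442 0.11448071 0.14901083]
clock: 33.1
tool_pos: [0.6265, 0.0559, 0.1098]
eef_rot: [0.764, 0.645, -0.001, -0.002]
contact_force: [0.2, -0.4, 1.4]
opening: 0.498
tcp [0.6265 0.0559 0.1098] yaw 80.38 q [ 0.16  0.92 -0.61  1.64  0.68  0.81  0.66] F [ 0.2 -0.4  1.4] open 0.498 t 33.1
turn(units) 0.0002 then dx -0.0014 dy 0.0 dz 0.1013
```

View pics/c1.png

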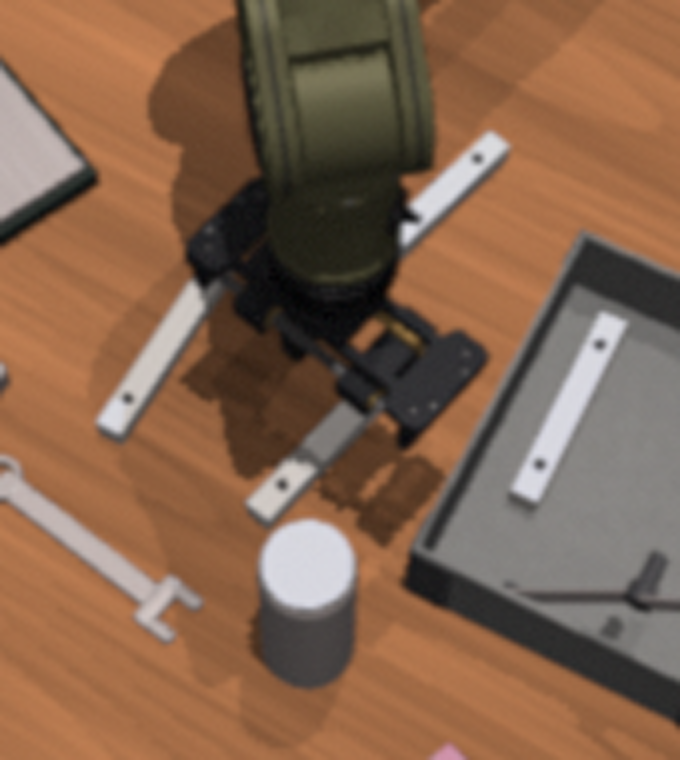

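The body's end would come within millimetres of the chest's front wall (y≈0.147). I'll lower the open jaws 21 mm off-centre and let them draw the bar away from the wall as they close.

```bash
python3 -m jog '[[-0.021,0,0,0,0],[0,0,0,0,0],[0,0,0.03,0,0],[0,0,0.03,0,0],[0,0,0,0,0]]'; python3 -m jog '[[0,0,0.02,0,0],[0,0,0.02,0,0],[0,0,0,0,0],[0,0,0,0,0]]'; python3 -c "
from h import *
go(.6263,.0545,.0085,80.3)
save('scene','c2',(230,200,400,390),4)"
```

```text
clock: 33.65
tool_pos: [0.6214, 0.0346, 0.0477]
eef_rot: [0.764, 0.645, -0.003, -0.003]
contact_force: [-0.6, -0.4, 0.1]
opening: 0.932
clock: 34.05
tool_pos: [0.624, 0.0354, 0.0114]
eef_rot: [0.764, 0.645, -0.0, -0.001]
contact_force: [0.2, -0.0, 0.5]
opening: 0.996
tcp [0.624  0.0354 0.0114] yaw 80.31 q [ 0.15  1.05 -0.51  1.68  0.79  0.63  0.59] F [ 0.2 -0.   0.5] open 0.996 t 34.05
turn(units) 0.0 then dx 0.0192 dy -0.001 dz 0.0029
```

View pics/c2.png

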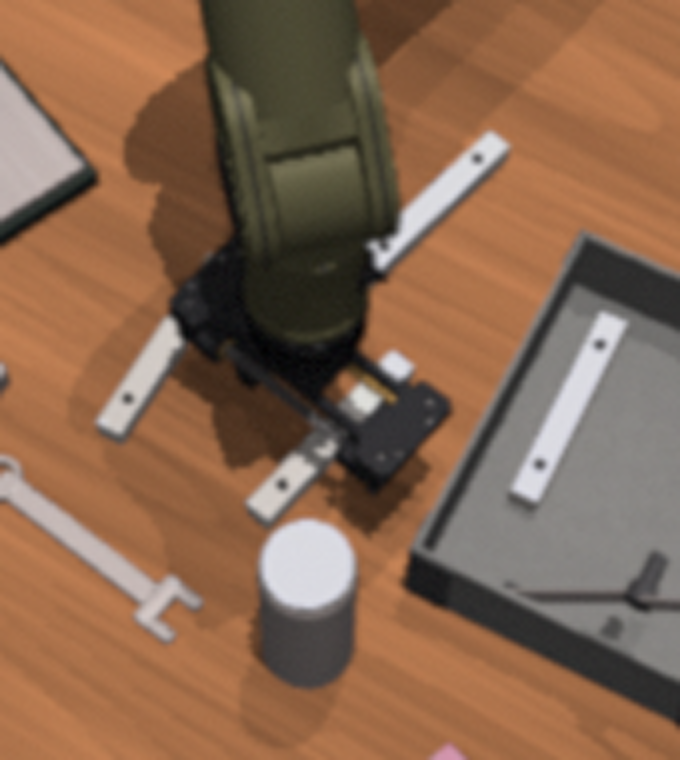

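```bash
python3 -m jog '[[0,0,0.004,0,0.3],[0,0,0,0,0.5],[0,0,0,0,0.8],[0,0,0,0,1],[0,0,0,0,1],[0,0,0,0,1],[0,0,0,0,1],[0,0,0,0,1],[0,0,0,0,1]]' 50; python3 -m jog '[[0,0,-0.02,0,1],[0,0,-0.03,0,1],[0,0,-0.03,0,1],[0,0,-0.03,0,1],[0,0,-0.03,0,1],[0,0,-0.03,0,1],[0,0,-0.03,0,1],[0,0,-0.02,0,1],[0,0,0,0,1]]'; python3 -c "
from h import *
C=frame((.551,.251),4)
p=w(C,[(-.03,.008,.1)])[0]
go(p[0],p[1],.02,94)
save('scene','c3',(230,150,400,340),4)"
```

```text
clock: 35.0
tool_pos: [0.6234, 0.0353, 0.006]
eef_rot: [0.764, 0.645, -0.001, -0.002]
contact_force: [0.0, 3.6, 1.8]
opening: 0.219
clock: 35.9
tool_pos: [0.6249, 0.0337, 0.2279]
eef_rot: [0.765, 0.644, -0.0, 0.0]
contact_force: [0.9, 1.2, -1.7]
opening: 0.225
tcp [0.6249 0.0337 0.2279] yaw 80.22 q [ 0.24  0.78 -0.7   1.56  0.56  1.01  0.78] F [ 0.9  1.2 -1.7] open 0.225 t 35.9
turn(units) -0.0383 then dx 0.2299 dy -0.0886 dz 0.2079
```

View pics/c3.png

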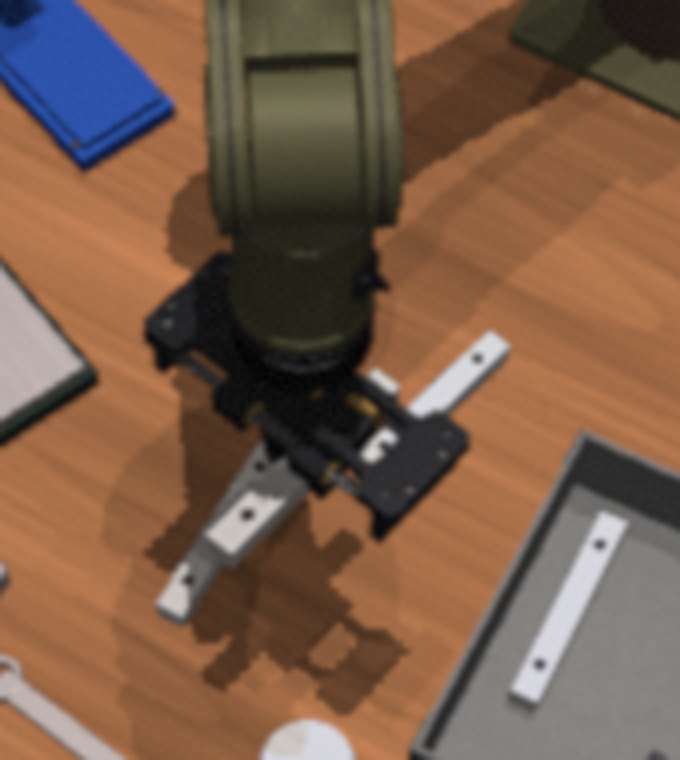

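```bash
python3 -m jog '[[0,0,0,-0.0128,1],[0,0,0,-0.0128,1],[0,0,0,-0.0128,1],[0.02,-0.01,0,0,1],[0.02,-0.01,0,0,1],[0.02,-0.01,0,0,1],[0.02,-0.01,0,0,1],[0.02,-0.01,0,0,1],[0.02,-0.01,0,0,1],[0.02,-0.01,0,0,1],[0.02,-0.01,0,0,1],[0.02,-0.009,0,0,1],[0.02,0,0,0,1],[0.02,0,0,0,1],[0.01,0,0,0,1],[0,0,0,0,1],[0,0,0,0,1]]'; python3 -c "
from h import *
C=frame((.551,.251),4)
p=w(C,[(-.03,.008,.1)])[0]
go(p[0],p[1],.028,94)
save('scene','c4',(290,150,490,400),3)
save('top','c5',(130,150,330,320),4)"
```

```text
clock: 37.65
tool_pos: [0.5185, 0.2558, 0.2252]
eef_rot: [0.681, 0.732, -0.002, -0.001]
contact_force: [0.5, -0.3, -1.9]
opening: 0.222
tcp [0.5185 0.2558 0.2252] yaw 94.09 q [-0.12  0.73 -0.74  1.7   0.59  0.95  0.55] F [ 0.5 -0.3 -1.9] open 0.222 t 37.65
turn(units) 0.0002 then dx 0.0009 dy 0.0021 dz 0.1972
```

View pics/c4.png

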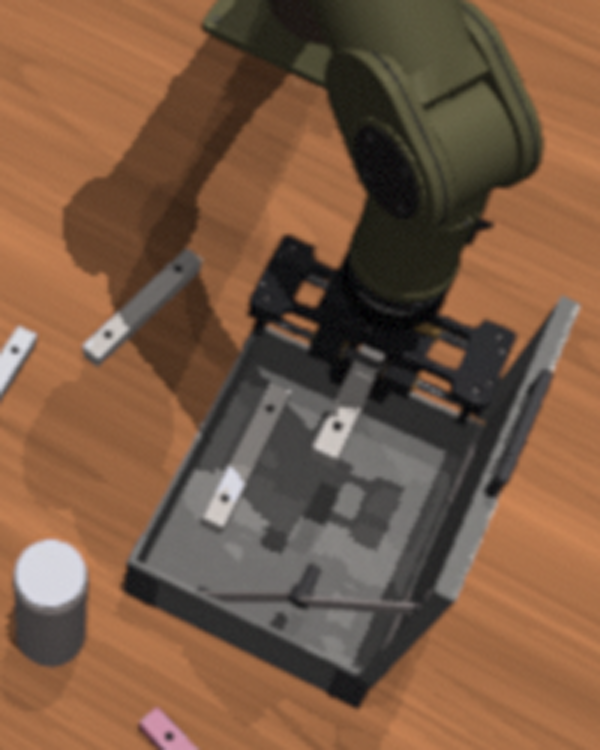

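View pics/c5.png

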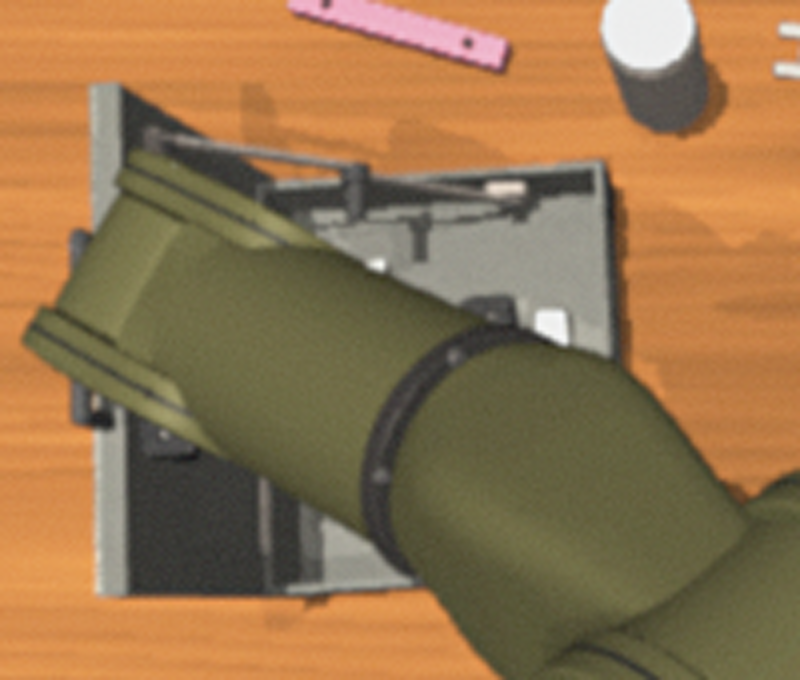

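```bash
python3 -c "
from h import *
C=frame((.551,.251),4)
for z in(.45,.5,.55):
  P=back('top',np.array([(30,330),(130,165),(175,290)])/4+np.array([130,150]),[z]*3)[:,:2]
  print(z,((P-C[:,2])@C[:,:2]).round(3).tolist())
s=tri({'scene':np.array([(440,140)])[0]/3+np.array([290,150]),'top':np.array([(90,250)])[0]/4+np.array([130,150])});print(s)
"
```

```text
0.45 [[-0.022, 0.108], [0.048, 0.063], [-0.009, 0.045]]
0.5 [[-0.031, 0.088], [0.035, 0.046], [-0.018, 0.029]]
0.55 [[-0.04, 0.068], [0.022, 0.029], [-0.028, 0.013]]
[0.53637499 0.26982402 0.58472136]
```

```bash
python3 -m jog '[[0,0.002,0.03,0,1],[0,0,0.03,0,1],[0,0,0.03,0,1],[0,0,0.03,0,1],[0,0,0.02,0,1],[0,0,0.02,0,1],[0,0,0,0,1]]'; python3 -m jog '[[0,0,0.01,0,1],[0,0,0.01,0,1],[0,0,0.01,0,1],[0,0,0.01,0,1],[0,0,0.005,0,1],[0,0,0,0,1]]';python3 -c "
from h import *
C=frame((.551,.251),4)
p=w(C,[(-.03,.008,.1)])[0]
go(p[0],p[1],.018,94)
save('scene','c6',(290,150,490,400),3)"
```

```text
clock: 38.45
tool_pos: [0.519, 0.2552, 0.0639]
eef_rot: [0.682, 0.732, -0.004, -0.002]
contact_force: [0.2, -0.4, -1.7]
opening: 0.221
clock: 39.05
tool_pos: [0.5194, 0.2575, 0.0205]
eef_rot: [0.681, 0.732, -0.002, -0.002]
contact_force: [-0.4, -0.6, -2.1]
opening: 0.219
tcp [0.5194 0.2575 0.0205] yaw 94.14 q [-0.25  1.01 -0.51  1.82  0.87  0.57  0.31] F [-0.4 -0.6 -2.1] open 0.219 t 39.05
turn(units) 0.0004 then dx -0.0007 dy 0.0011 dz 0.0025
```

View pics/c6.png

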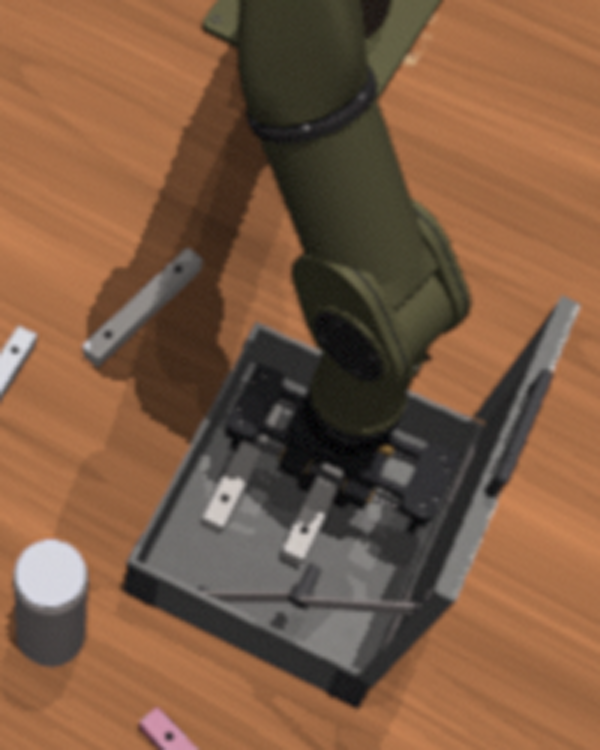

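```bash
python3 -m jog '[[0,0,0.004,0,1],[0,0,0,0,1],[0,0,0,0,0.7],[0,0,0,0,0.7],[0,0,0,0,0.7],[0,0,0,0,0.7]]'; python3 -m jog '[[0,0,-0.02,0,0.7],[0,0,-0.03,0,0.7],[0,0,-0.04,0,0.5],[0,0,-0.04,0,0.5],[0,0,-0.04,0,0.5],[0,0,-0.04,0,0.5],[0,0,0,0,0.5]]'; python3 -c "
from h import *
C=frame((.551,.251),4)
for c in('top','scene'):
  for b in whitebars(c): print(b)
go(.435,.0215,.1,78.5)
save('scene','c7',(290,150,490,400),3)"
```

```text
clock: 39.7
tool_pos: [0.5199, 0.2579, 0.0175]
eef_rot: [0.681, 0.732, -0.001, -0.002]
contact_force: [-0.1, 0.2, 0.5]
opening: 0.304
clock: 40.4
tool_pos: [0.5227, 0.2602, 0.2328]
eef_rot: [0.681, 0.732, 0.004, -0.001]
contact_force: [0.6, 1.2, 0.1]
opening: 0.504
(array([358., 230.]), array([ 0.5935, -0.0499]), array([ 0.5935, -0.0502]), array([0.021, 0.15 ]), np.float64(2.9))
(array([ 38., 437.]), array([0.0722, 0.7494]), array([0.0719, 0.7521]), array([0.014, 0.162]), np.float64(89.7))
(array([ 34., 460.]), array([0.0178, 0.7531]), array([0.0179, 0.7539]), array([0.014, 0.168]), np.float64(90.3))
(array([ 34., 476.]), array([-0.0193,  0.7508]), array([-0.0192,  0.7524]), array([0.014, 0.163]), np.float64(90.1))
(array([285., 281.]), array([ 0.5963, -0.0526]), array([ 0.5945, -0.0528]), array([0.019, 0.147]), np.float64(3.0))
(array([253., 337.]), array([ 0.7789, -0.0351]), array([ 0.7768, -0.044 ]), array([0.031, 0.14 ]), np.float64(83.3))
tcp [0.5209 0.2576 0.228 ] yaw 94.11 q [-0.12  0.73 -0.74  1.7   0.59  0.95  0.55] F [ 0.4  0.3 -0.6] open 0.498 t 40.5
turn(units) 0.0434 then dx -0.2484 dy -0.0371 dz 0.128
```

View pics/c7.png

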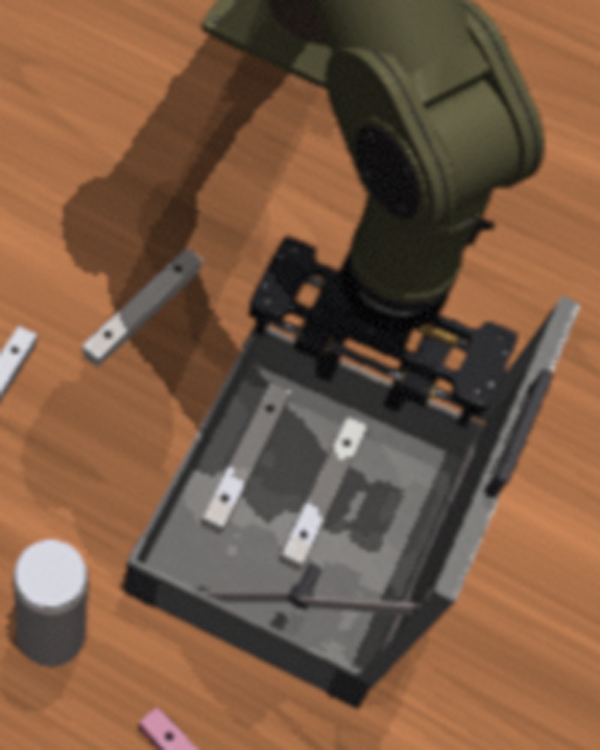

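The third bar has been knocked from (0.627,−0.078) to (0.594,−0.052), now at top pixel (358,230). I'll pick it next at its new place.

```bash
python3 -c "
from h import *
go(.594,-.0525,.1,93)"
python3 -m jog '[[-0.02,0.006,0,0.003,0.5],[-0.02,0.006,0,0,0.5],[-0.02,0.006,0,0,0.5],[-0.02,0.006,0,0,0.5],[-0.02,0.006,0,0,0.5],[-0.02,0.006,0,0,0.5],[-0.02,0.006,0,0,0.5],[-0.02,0.006,0,0,0.5],[-0.02,0.006,0,0,0.5],[-0.02,0,0,0,0.5],[-0.02,0,0,0,0.5],[-0.02,0,0,0,0.5],[-0.02,0,0,0,0.5],[-0.02,0,0,0,0.5],[-0.02,0,0,0,0.5],[0,0,0.03,0,0.5],[0,0,0.03,0,0.5],[0,0,0.03,0,0.5],[0,0,0.03,0,0.5],[0,0,0,0,0.5]]'; python3 -c "
from h import *
go(.594,-.0525,.1,93)
save('scene','d1',(230,150,400,340),4)"
```

```text
tcp [0.5203 0.2569 0.2267] yaw 94.12 q [-0.12  0.73 -0.74  1.7   0.59  0.95  0.55] F [-0.1 -0.2 -0.1] open 0.499 t 40.55
turn(units) 0.0031 then dx -0.3129 dy 0.0574 dz 0.1267
clock: 42.55
tool_pos: [0.5861, -0.0397, 0.1016]
eef_rot: [0.688, 0.726, -0.005, -0.005]
contact_force: [0.2, -1.0, 0.4]
opening: 0.501
tcp [ 0.5861 -0.0397  0.1016] yaw 93.1 q [ 0.35  0.91 -0.65  1.76  0.77  0.76  0.92] F [ 0.2 -1.   0.4] open 0.501 t 42.55
turn(units) 0.0003 then dx -0.0132 dy 0.0072 dz 0.0016
```

View pics/d1.png

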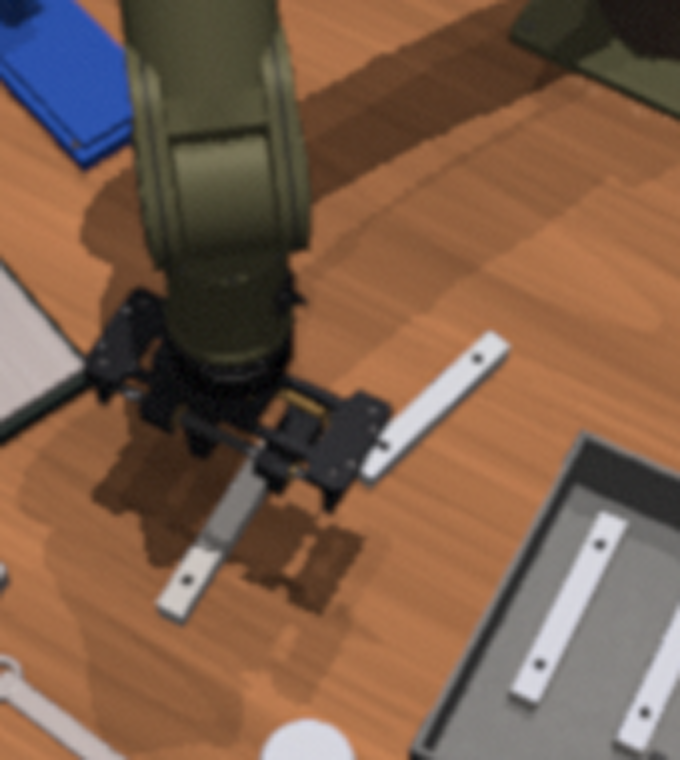

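```bash
python3 -m jog '[[-0.011,0.006,0.02,0,0.5],[0,0,0.02,0,0.5],[0,0,0,0,0.5],[0,0,0,0,0.5]]'; python3 -c "
from h import *
go(.594,-.0525,.007,93)"
```

```text
clock: 43.0
tool_pos: [0.5972, -0.049, 0.0678]
eef_rot: [0.688, 0.726, -0.001, -0.002]
contact_force: [-0.2, 0.3, -0.2]
opening: 0.499
tcp [ 0.5972 -0.049   0.0678] yaw 93.07 q [ 0.35  0.96 -0.62  1.75  0.82  0.71  0.9 ] F [-0.2  0.3 -0.2] open 0.499 t 43.0
turn(units) 0.0002 then dx -0.0034 dy -0.0034 dz 0.0608
```

```bash
python3 -m jog '[[-0.0035,-0.0035,0.02,0,0.5],[0,0,0.02,0,0.5],[0,0,0.02,0,0.5],[0,0,0,0,0.5],[0,0,0,0,1],[0,0,0,0,1],[0,0,0,0,1],[0,0,0,0,1],[0,0,0,0,1],[0,0,0,0,1]]' 50; python3 -m jog '[[0,0,-0.02,0,1],[0,0,-0.03,0,1],[0,0,-0.03,0,1],[0,0,-0.03,0,1],[0,0,-0.03,0,1],[0,0,-0.03,0,1],[0,0,-0.03,0,1],[0,0,-0.02,0,1],[0,0,0,0,1]]'; python3 -c "
from h import *
C=frame((.551,.251),4)
p=w(C,[(-.03,-.029,.1)])[0]
go(p[0],p[1],.02,94)
save('scene','d3',(230,150,400,340),4)"
```

```text
clock: 44.0
tool_pos: [0.5941, -0.0528, 0.0081]
eef_rot: [0.688, 0.726, -0.0, -0.001]
contact_force: [-0.2, 1.2, 7.0]
opening: 0.217
clock: 44.9
tool_pos: [0.5955, -0.053, 0.2295]
eef_rot: [0.688, 0.726, 0.001, 0.0]
contact_force: [0.9, 0.8, -1.5]
opening: 0.22
tcp [ 0.5955 -0.053   0.2295] yaw 93.03 q [ 0.43  0.76 -0.77  1.65  0.61  0.99  1.08] F [ 0.9  0.8 -1.5] open 0.22 t 44.9
turn(units) -0.0027 then dx 0.2773 dy -0.0532 dz 0.2095
```

View pics/d3.png

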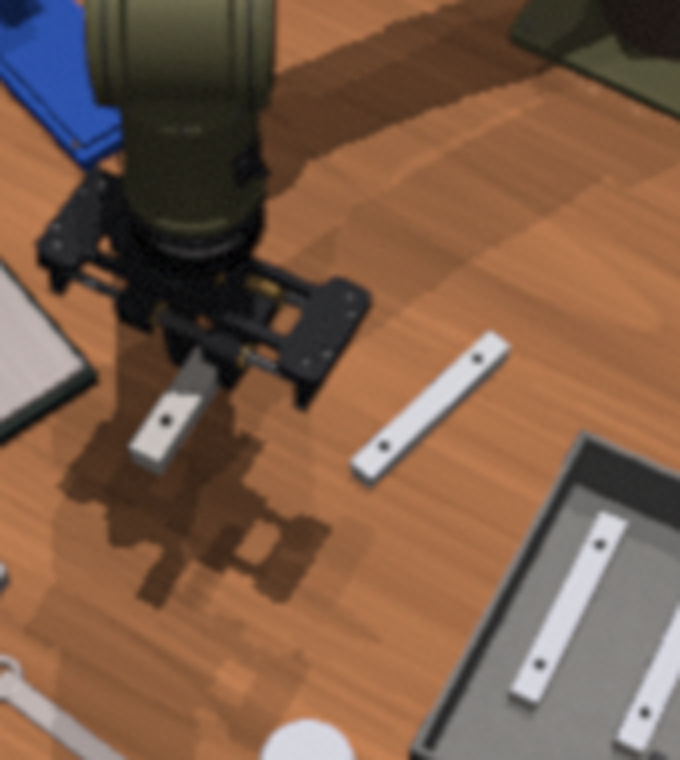

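```bash
python3 -c "
from h import *
C=frame((.551,.251),4)
P=back('scene',np.array([(346,442),(303,535),(270,408),(224,497)])/3+np.array([290,150]),[.025]*4)[:,:2]
print(((P-C[:,2])@C[:,:2]).round(4))"
python3 -m jog '[[0.02,-0.003,0,-0.0027,1],[0.025,-0.005,0,0,1],[0.025,-0.005,0,0,1],[0.025,-0.005,0,0,1],[0.025,-0.005,0,0,1],[0.025,-0.005,0,0,1],[0.025,-0.005,0,0,1],[0.025,-0.005,0,0,1],[0.025,-0.005,0,0,1],[0.025,-0.005,0,0,1],[0.02,-0.005,0,0,1],[0.012,0,0,0,1],[0,0,0,0,1],[0,0,0.03,0,1],[0,0,0.03,0,1],[0,0,0.03,0,1],[0,0,0.03,0,1],[0,0,0,0,1],[0,0,0,0,1]]'; python3 -c "
from h import *
C=frame((.551,.251),4)
p=w(C,[(-.03,-.029,.1)])[0]
go(p[0],p[1],.028,94)
save('scene','d4',(290,150,490,400),3)"
```

```text
[[-0.0807  0.0089]
 [ 0.02    0.0098]
 [-0.0802 -0.0661]
 [ 0.0194 -0.0667]]
clock: 46.85
tool_pos: [0.5217, 0.2186, 0.1071]
eef_rot: [0.682, 0.731, -0.002, -0.002]
contact_force: [0.9, 0.1, -1.4]
opening: 0.221
tcp [0.5217 0.2186 0.1071] yaw 93.97 q [-0.12  0.87 -0.62  1.84  0.76  0.7   0.45] F [ 0.9  0.1 -1.4] open 0.221 t 46.85
turn(units) -0.0001 then dx 0.0013 dy 0.0015 dz 0.0791
```

View pics/d4.png

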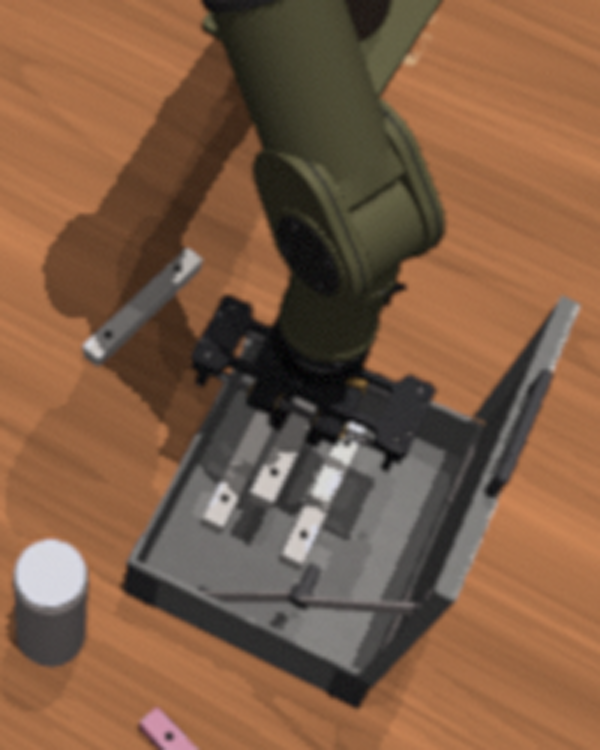

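```bash
python3 -m jog '[[0.001,0.001,0.02,0,1],[0,0,0.02,0,1],[0,0,0.02,0,1],[0,0,0.019,0,1],[0,0,0,0,1],[0,0,0,0,0.7],[0,0,0,0,0.7],[0,0,0,0,0.7],[0,0,0,0,0.7]]'; python3 -m jog '[[0,0,-0.02,0,0.7],[0,0,-0.03,0,0.7],[0,0,-0.04,0,0.5],[0,0,-0.04,0,0.5],[0,0,-0.04,0,0.5],[0,0,-0.04,0,0.5],[0,0,0,0,0.5]]'; python3 -c "
from h import *
C=frame((.551,.251),4)
for c in('top','scene'):
  for b in whitebars(c): print(b)
go(.435,.0215,.1,78.5)
save('scene','d5',(290,150,490,400),3)"
```

```text
clock: 47.8
tool_pos: [0.5229, 0.2209, 0.0292]
eef_rot: [0.682, 0.731, -0.0, -0.001]
contact_force: [0.3, -0.4, 0.0]
opening: 0.301
clock: 48.5
tool_pos: [0.5253, 0.2229, 0.2439]
eef_rot: [0.682, 0.731, 0.004, -0.0]
contact_force: [0.4, 0.5, 0.4]
opening: 0.499
(array([ 37., 437.]), array([0.0721, 0.7503]), array([0.0731, 0.7522]), array([0.017, 0.162]), np.float64(90.1))
(array([ 34., 460.]), array([0.0179, 0.7545]), array([0.0179, 0.754 ]), array([0.014, 0.168]), np.float64(90.1))
(array([ 34., 476.]), array([-0.0193,  0.7508]), array([-0.0192,  0.7524]), array([0.014, 0.163]), np.float64(90.1))
(array([253., 337.]), array([ 0.7787, -0.0355]), array([ 0.7729, -0.0426]), array([0.031, 0.141]), np.float64(83.4))
tcp [0.5234 0.2204 0.2392] yaw 94.01 q [-0.04  0.7  -0.76  1.72  0.58  0.95  0.61] F [ 0.7 -0.3 -0.5] open 0.502 t 48.6
turn(units) 0.0431 then dx -0.2125 dy -0.047 dz 0.1392
```

View pics/d5.png

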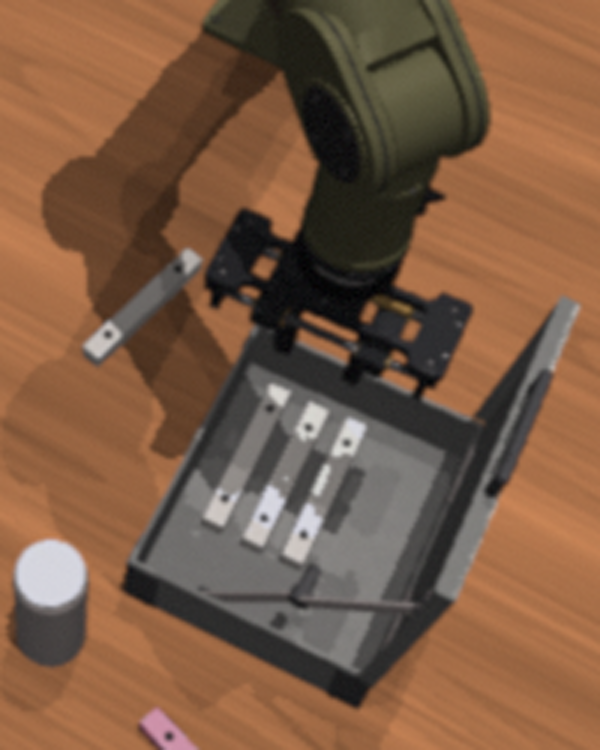

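```bash
python3 -m jog '[[0,0,0,0.0144,0.4],[0,0,0,0.0144,0.4],[0,0,0,0.0144,0.4],[0,0,0,0,0.4]]';python3 -c "
from h import *
go(.4335,.0145,.1,78.4)"
```

```text
clock: 49.05
tool_pos: [0.5223, 0.2198, 0.2366]
eef_rot: [0.775, 0.633, -0.003, -0.002]
contact_force: [-0.2, -0.2, -0.7]
opening: 0.604
tcp [0.5223 0.2198 0.2366] yaw 78.48 q [-0.08  0.69 -0.69  1.73  0.52  0.93  0.39] F [-0.2 -0.2 -0.7] open 0.604 t 49.05
turn(units) 0.0002 then dx -0.2189 dy -0.0457 dz 0.1366
```

```bash
python3 -m jog '[[-0.02,-0.005,0,0,0.4],[-0.025,-0.005,0,0,0.4],[-0.025,-0.005,0,0,0.4],[-0.025,-0.005,0,0,0.4],[-0.025,-0.005,0,0,0.4],[-0.025,-0.005,0,0,0.4],[-0.025,-0.005,0,0,0.4],[-0.025,-0.005,0,0,0.4],[-0.02,-0.005,0,0,0.4],[-0.004,-0.001,0.02,0,0.4],[0,0,0.03,0,0.4],[0,0,0.03,0,0.4],[0,0,0.03,0,0.4],[0,0,0.03,0,0.4],[0,0,0,0,0.4],[0,0,0,0,0.4],[0,0,0,0,0.4]]'; python3 -c "
from h import *
go(.4335,.0145,.007,78.4)
save('scene','e1',(270,150,440,340),4)"
```

```text
clock: 50.75
tool_pos: [0.4341, 0.0154, 0.0993]
eef_rot: [0.774, 0.633, -0.001, -0.001]
contact_force: [-0.4, 0.5, 0.8]
opening: 0.6
tcp [0.4341 0.0154 0.0993] yaw 78.51 q [ 0.1   0.75 -0.39  2.23  0.93  0.33  0.27] F [-0.4  0.5  0.8] open 0.6 t 50.75
turn(units) 0.0003 then dx -0.001 dy -0.0004 dz 0.0923
```

View pics/e1.png

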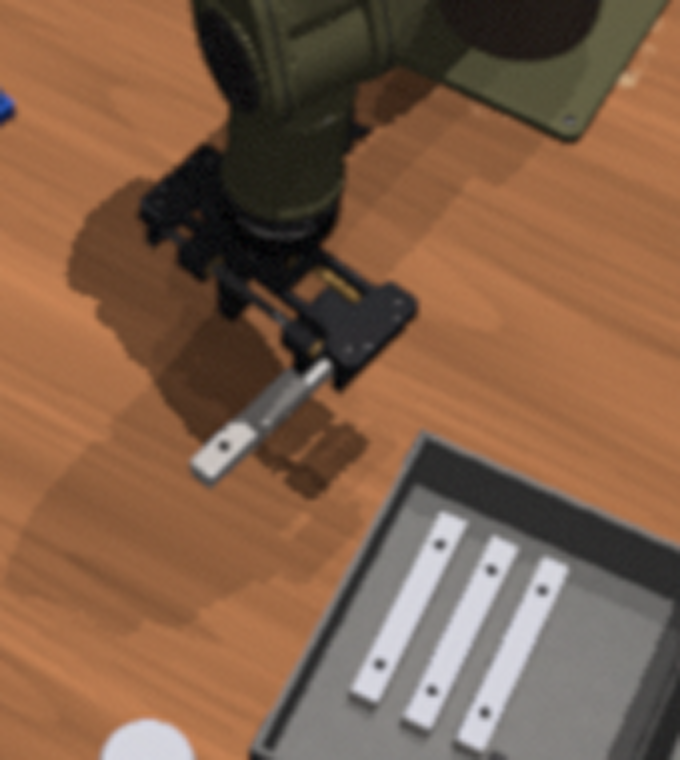

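```bash
python3 -m jog '[[0,0,0.03,0,0.4],[0,0,0.03,0,0.4],[0,0,0.02,0,0.4],[0,0,0.012,0,0.4],[0,0,0,0,0.4]]';python3 -m jog '[[0,0,0,0,0.7],[0,0,0,0,1],[0,0,0,0,1],[0,0,0,0,1],[0,0,0,0,1],[0,0,0,0,1],[0,0,0,0,1]]' 50; python3 -m jog '[[0,0,-0.02,0,1],[0,0,-0.03,0,1],[0,0,-0.03,0,1],[0,0,-0.03,0,1],[0,0,-0.03,0,1],[0,0,-0.03,0,1],[0,0,-0.03,-0.0144,1],[0,0,-0.02,-0.0144,1],[0,0,0,-0.0144,1],[0,0,0,0,1]]'; python3 -c "
from h import *
C=frame((.551,.251),4)
p=w(C,[(-.03,-.011,.1)])[0]
go(p[0],p[1],.045,94)
save('scene','e2',(270,150,440,340),4)"
```

```text
clock: 51.3
tool_pos: [0.4314, 0.0138, 0.0178]
eef_rot: [0.774, 0.633, -0.005, -0.002]
contact_force: [0.2, 0.6, 0.5]
opening: 0.596
clock: 52.0
tool_pos: [0.4317, 0.0149, 0.0185]
eef_rot: [0.774, 0.633, -0.005, -0.003]
contact_force: [0.6, 3.0, 6.3]
opening: 0.201
clock: 53.0
tool_pos: [0.4329, 0.0123, 0.2172]
eef_rot: [0.682, 0.731, -0.009, -0.001]
contact_force: [-1.1, 0.0, -1.3]
opening: 0.196
tcp [0.4329 0.0123 0.2172] yaw 94.02 q [ 0.39  0.59 -0.82  2.11  0.67  0.74  0.76] F [-1.1  0.  -1.3] open 0.196 t 53.0
turn(units) 0.0001 then dx 0.2189 dy 0.1044 dz 0.1722
```

View pics/e2.png

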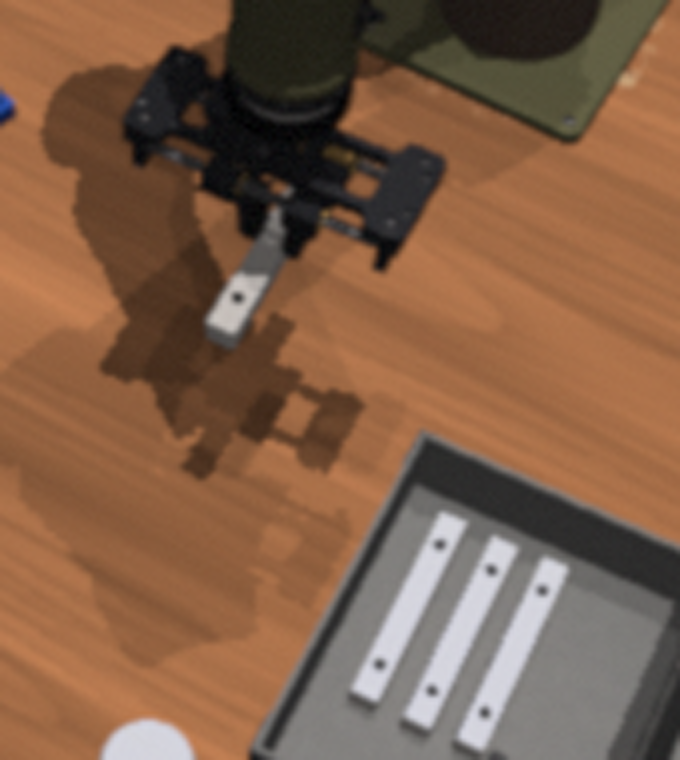

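The arm could only get down to z=0.018 there because joint 6 is near its limit. The bar is held by its top edge only, so I'll set it down on free bench further out and take it again deeper.

```bash
python3 -m jog '[[-0.004,0.01,0.01,0,1],[-0.004,0.01,0.01,0,1],[-0.004,0.01,0.01,0,1],[-0.004,0.01,0.01,0,1],[-0.004,0.01,0.01,0,1],[-0.004,0.01,0.01,0,1],[-0.004,0.01,0.01,0,1],[-0.004,0.01,0.01,0,1],[-0.004,0.01,0.01,0,1],[-0.004,0.01,0.01,0,1],[-0.004,0.01,0.01,0,1],[-0.004,0.01,0.01,0,1],[0,0,0.02,0,1],[0,0,0.02,0,1],[0,0,0.01,0,1],[0,0,0,0,1],[0,0,0,0,1]]'; python3 -c "
from h import *
go(.56,-.03,.02,94)
save('scene','e3',(230,170,400,360),4)"
```

```text
clock: 54.75
tool_pos: [0.5551, -0.0273, 0.0463]
eef_rot: [0.681, 0.732, -0.008, -0.001]
contact_force: [0.1, -0.3, -1.1]
opening: 0.192
tcp [ 0.5551 -0.0273  0.0463] yaw 94.1 q [ 0.31  0.97 -0.6   1.88  0.94  0.63  0.73] F [ 0.1 -0.3 -1.1] open 0.192 t 54.75
turn(units) 0.0003 then dx -0.003 dy 0.0047 dz 0.0263
```

View pics/e3.png

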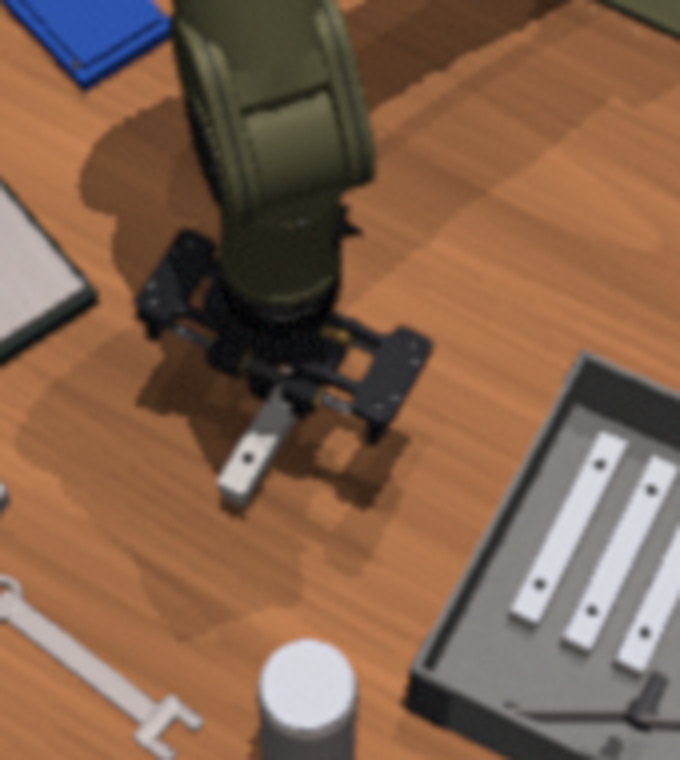

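```bash
python3 -m jog '[[0,0,0.012,0,1],[0,0,0.008,0,1],[0,0,0,0,1],[0,0,0,0,1]]'; python3 -m jog '[[0,0,0.005,0,1],[0,0,0,0,1],[0,0,0,0,1]]'; python3 -m jog '[[0,0,0.003,0,1],[0,0,0,0,1],[0,0,0,0,0.5],[0,0,0,0,0.5],[0,0,0,0,0.5],[0,0,0,0,0.5]]'; python3 -m jog '[[0,0,0.01,0,0.5],[0,0,0.002,0,0.5],[0,0,0,0,0.5],[0,0,0,0,0.5]]'; python3 -c "
from h import *
go(.56,-.03,.007,94)
save('scene','e4',(230,170,400,360),4)"
```

```text
clock: 55.2
tool_pos: [0.5542, -0.0278, 0.0258]
eef_rot: [0.681, 0.732, -0.008, -0.001]
contact_force: [-0.5, -0.5, -2.4]
opening: 0.192
clock: 55.5
tool_pos: [0.5543, -0.0279, 0.021]
eef_rot: [0.681, 0.732, -0.008, -0.001]
contact_force: [-0.7, -0.2, -1.9]
opening: 0.195
clock: 56.1
tool_pos: [0.5543, -0.0279, 0.018]
eef_rot: [0.681, 0.732, -0.008, -0.001]
contact_force: [0.3, -0.1, -0.0]
opening: 0.495
clock: 56.5
tool_pos: [0.554, -0.0279, 0.0058]
eef_rot: [0.681, 0.732, -0.008, -0.001]
contact_force: [-0.4, 0.5, -0.5]
opening: 0.499
tcp [ 0.554  -0.0279  0.0058] yaw 94.1 q [ 0.27  1.03 -0.54  1.88  1.02  0.56  0.67] F [-0.4  0.5 -0.5] open 0.499 t 56.5
turn(units) 0.0003 then dx -0.0025 dy 0.0058 dz -0.0012
```

View pics/e4.png

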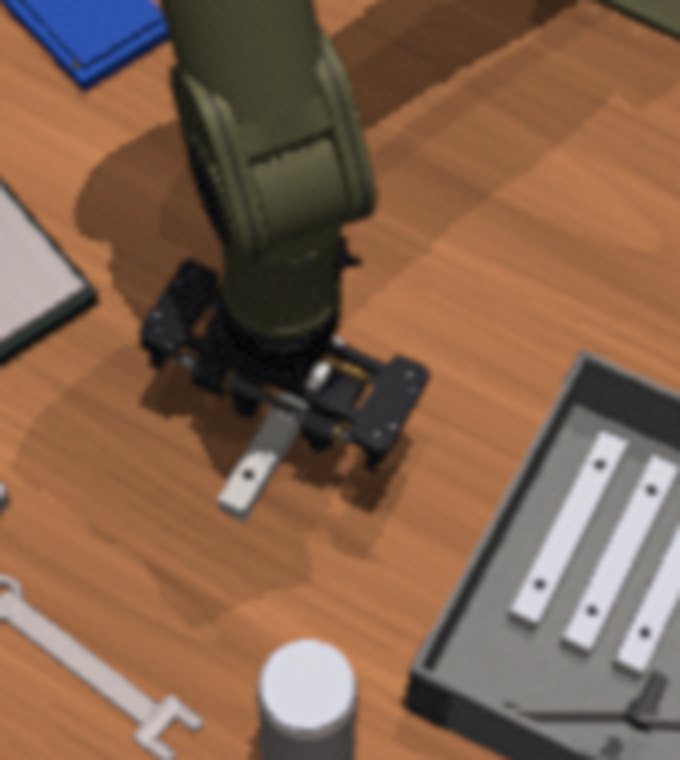

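```bash
python3 -m jog '[[0,0,0,0,1],[0,0,0,0,1],[0,0,0,0,1],[0,0,0,0,1],[0,0,0,0,1],[0,0,-0.02,0,1],[0,0,-0.03,0,1],[0,0,-0.03,0,1],[0,0,-0.03,0,1],[0,0,-0.03,0,1],[0,0,-0.03,0,1],[0,0,-0.03,0,1],[0,0,0,0.0185,1],[0,0,0,0.0185,1],[0,0,0,0.0185,1],[0,0,0,0,1]]' 50; python3 -c "
from h import *
C=frame((.551,.251),4)
p=w(C,[(-.03,-.029,.1)])[0]
go(p[0],p[1],.1,74)
save('scene','e5',(230,170,400,360),4)"
```

```text
clock: 58.15
tool_pos: [0.5563, -0.0261, 0.2059]
eef_rot: [0.798, 0.602, -0.009, 0.0]
contact_force: [-0.4, 0.0, -1.5]
opening: 0.224
tcp [ 0.5563 -0.0261  0.2059] yaw 74.1 q [ 0.36  0.73 -0.7   1.78  0.6   0.88  0.67] F [-0.4  0.  -1.5] open 0.224 t 58.15
turn(units) 0.0003 then dx 0.2274 dy -0.0997 dz 0.1059
```

View pics/e5.png

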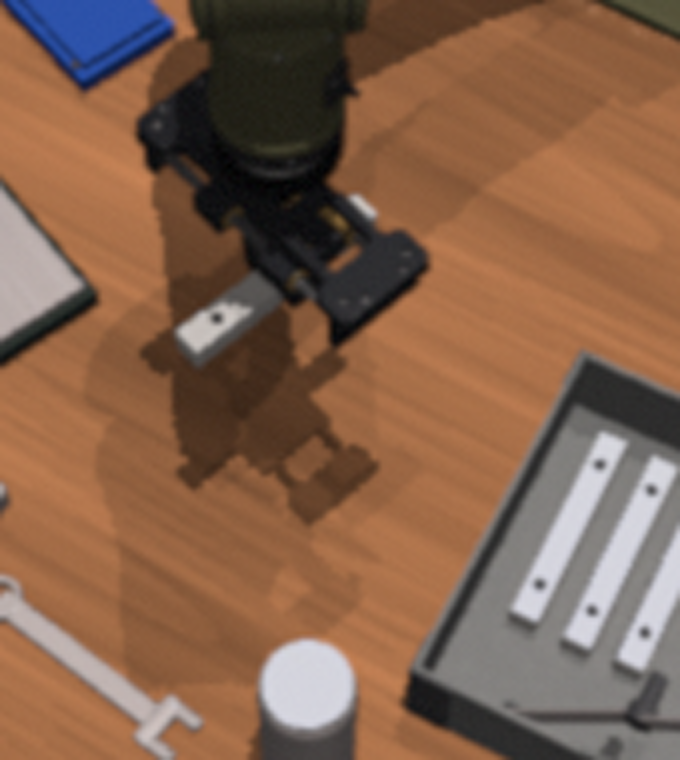

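```bash
python3 -m jog '[[0.02,-0.009,0,0,1],[0.02,-0.009,0,0,1],[0.02,-0.009,0,0,1],[0.02,-0.009,0,0,1],[0.02,-0.009,0,0,1],[0.02,-0.009,0,0,1],[0.02,-0.009,0,0,1],[0.02,-0.009,0,0,1],[0.02,-0.009,0,0,1],[0.02,-0.009,0,0,1],[0.02,-0.009,0,0,1],[0.007,0,0,0,1],[0,0,0.03,0,1],[0,0,0.03,0,1],[0,0,0.03,0,1],[0,0,0,0,1],[0,0,0,0,1]]'; python3 -c "
from h import *
C=frame((.551,.251),4)
p=w(C,[(-.03,-.029,.1)])[0]
go(p[0],p[1],.035,74)
save('scene','e6',(290,150,490,400),3)"
```

```text
clock: 59.9
tool_pos: [0.5227, 0.218, 0.114]
eef_rot: [0.798, 0.603, -0.009, 0.0]
contact_force: [-0.3, 0.3, -1.6]
opening: 0.228
tcp [0.5227 0.218  0.114 ] yaw 74.12 q [-0.15  0.85 -0.58  1.82  0.7   0.7   0.16] F [-0.3  0.3 -1.6] open 0.228 t 59.9
turn(units) 0.0003 then dx 0.0021 dy -0.0002 dz 0.079
```

View pics/e6.png

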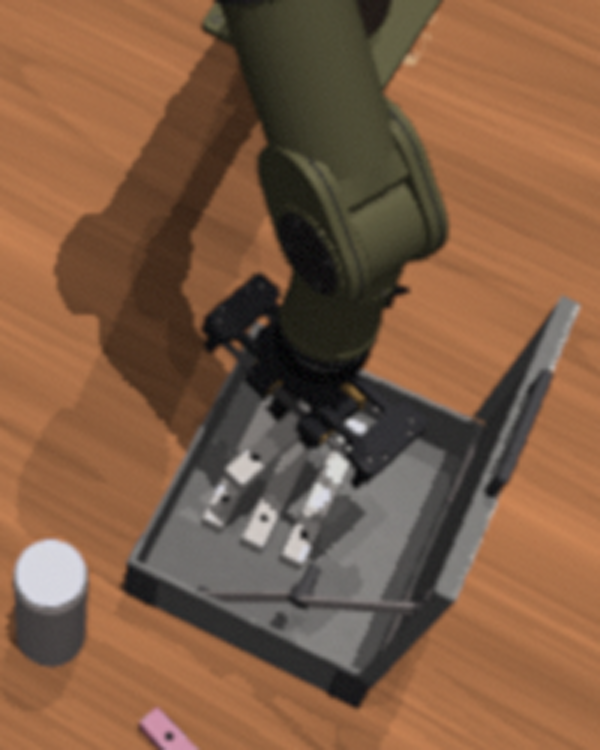

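```bash
python3 -m jog '[[0.002,0,0.02,0,1],[0,0,0.02,0,1],[0,0,0.02,0,1],[0,0,0.01,0,1],[0,0,0,0,1],[0,0,0,0,1]]'; python3 -m jog '[[0,0,0.006,0,1],[0,0,0,0,1],[0,0,0,0,1]]'; python3 -m jog '[[0,0,0.004,0,1],[0,0,0,0,1],[0,0,0,0,1]]'
```

```text
clock: 60.55
tool_pos: [0.5229, 0.2203, 0.0451]
eef_rot: [0.798, 0.603, -0.007, 0.0]
contact_force: [0.4, 0.5, -1.5]
opening: 0.222
clock: 60.85
tool_pos: [0.5222, 0.2197, 0.0382]
eef_rot: [0.798, 0.602, -0.008, 0.0]
contact_force: [-0.1, 0.8, -1.9]
opening: 0.223
clock: 61.15
tool_pos: [0.5219, 0.2196, 0.0338]
eef_rot: [0.798, 0.603, -0.008, 0.0]
contact_force: [-0.1, -0.3, -2.1]
opening: 0.221
```

```bash
python3 -m jog '[[0,0,0,0,0.7],[0,0,0,0,0.65],[0,0,0,0,0.6],[0,0,0,0,0.6]]'; python3 -m jog '[[0,0,-0.02,0,0.6],[0,0,-0.03,0,0.6],[0,0,-0.04,0,0.5],[0,0,-0.04,0,0.5],[0,0,-0.04,0,0.5],[0,0,-0.04,0,0.5],[0,0,0,0,0.5]]'; python3 -c "
from h import *
go(0,0)
save('scene','e7',(290,150,490,400),3)
save('top','e8',(130,150,330,320),4)"
```

```text
clock: 61.55
tool_pos: [0.5221, 0.2198, 0.0341]
eef_rot: [0.798, 0.603, -0.008, 0.0]
contact_force: [-0.1, -1.7, 0.0]
opening: 0.4
clock: 62.25
tool_pos: [0.527, 0.2243, 0.2493]
eef_rot: [0.798, 0.602, -0.003, 0.001]
contact_force: [0.1, 0.1, -0.8]
opening: 0.501
tcp [0.527  0.2243 0.2493] yaw 74.09 q [-0.08  0.69 -0.71  1.69  0.53  0.97  0.3 ] F [ 0.1  0.1 -0.8] open 0.501 t 62.25
turn(units) 0.0 then dx -0.3602 dy -0.4454 dz None
```

View pics/e7.png

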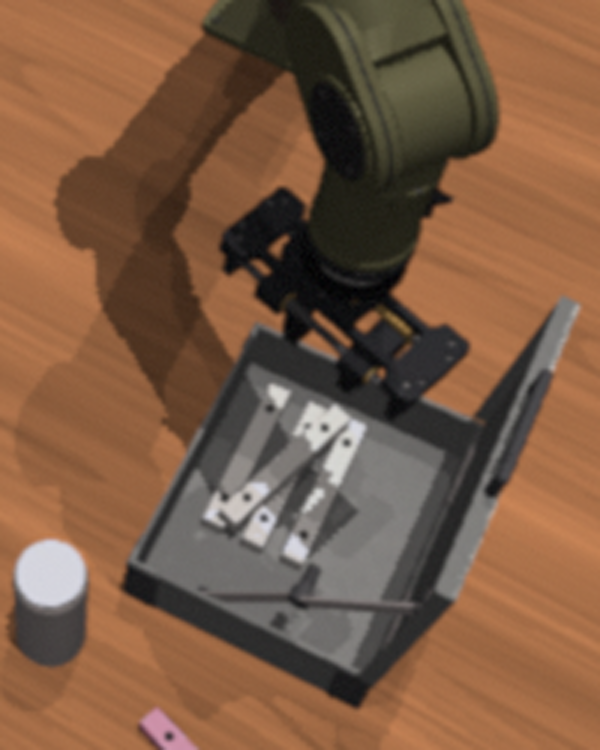

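All four bars are in the chest, three on the floor and one across them. Next is the knee: I turn the closed gripper so its body stays clear of the lid and of the upper link.

```bash
python3 -m jog '[[0,0,0,0.0197,1],[0,0,0,0.0197,1],[0,0,0,0.0197,1],[0,0,0,0.0197,1],[0,0,0,0.0197,1],[0,0,0,0.0197,1],[0,0,0,0.0197,1],[0,0,0,0.0197,1],[0,0,0,0.0197,1],[0,0,0,0.0197,1],[0,0,0,0.0197,1],[0,0,0,0.0197,1],[0,0,0,0,1]]'; python3 -c "
from h import *
C=frame((.551,.251),4)
p=w(C,[(.088,.038,.1)])[0];print(p)
go(p[0],p[1],.16,-11)
save('scene','f1',(330,230,500,400),4); save('top','f2',(130,150,330,320),4)"
```

```text
clock: 63.65
tool_pos: [0.5238, 0.2211, 0.2422]
eef_rot: [0.995, -0.096, -0.007, 0.007]
contact_force: [-0.4, -0.2, 0.3]
opening: 0.004
[0.63613489 0.295046   0.1       ]
tcp [0.5238 0.2211 0.2422] yaw -11.02 q [-0.31  0.62 -0.29  1.71  0.22  0.86 -0.89] F [-0.4 -0.2  0.3] open 0.004 t 63.65
turn(units) -0.0001 then dx 0.0962 dy -0.094 dz 0.0822
```

View pics/f1.png

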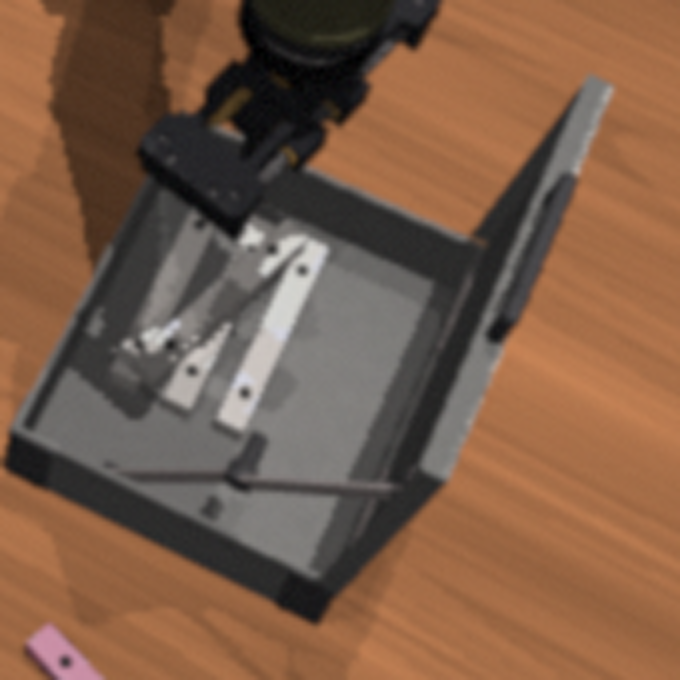

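View pics/f2.png

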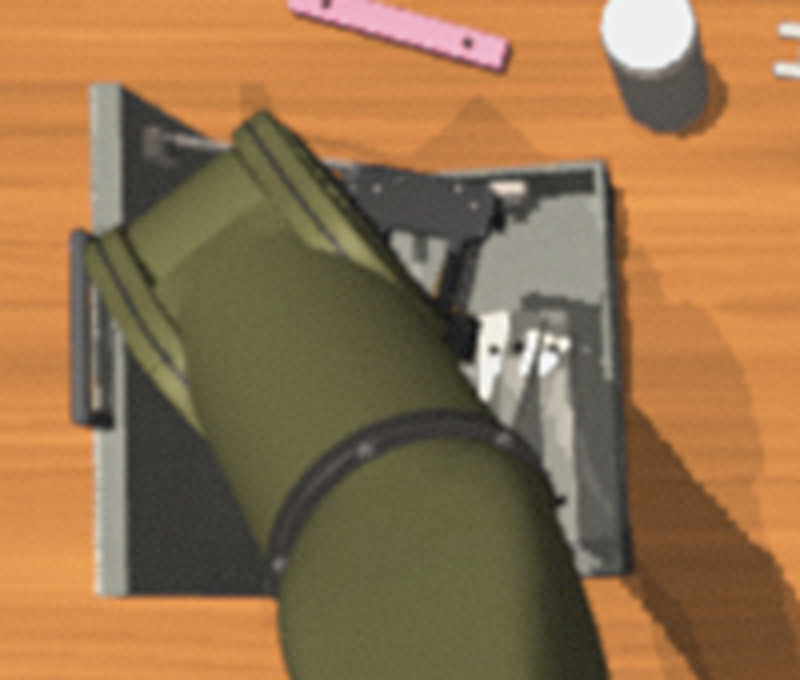

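```bash
python3 -m jog '[[0.02,-0.02,0,0,1],[0.02,-0.02,0,0,1],[0.02,-0.02,0,0,1],[0.02,-0.02,0,0,1],[0.016,-0.014,0,0,1],[0,0,0,0,1],[0,0,0.02,0,1],[0,0,0.02,0,1],[0,0,0.02,0,1],[0,0,0,0,1],[0,0,0,0,1],[0,0,0,0,1]]'; python3 -c "
from h import *
C=frame((.551,.251),4)
p=w(C,[(.088,.038,.1)])[0]
go(p[0],p[1],.15,-11)
save('scene','f3',(330,230,500,400),4); save('top','f4',(130,150,330,320),4)"
```

```text
clock: 64.95
tool_pos: [0.6366, 0.2953, 0.1831]
eef_rot: [0.995, -0.096, -0.005, 0.005]
contact_force: [0.7, 0.5, 0.2]
opening: 0.006
tcp [0.6366 0.2953 0.1831] yaw -10.99 q [-0.38  0.87 -0.26  1.34  0.24  0.98 -0.88] F [0.7 0.5 0.2] open 0.006 t 64.95
turn(units) 0.0 then dx -0.0004 dy 0.0003 dz 0.0331
```

View pics/f3.png

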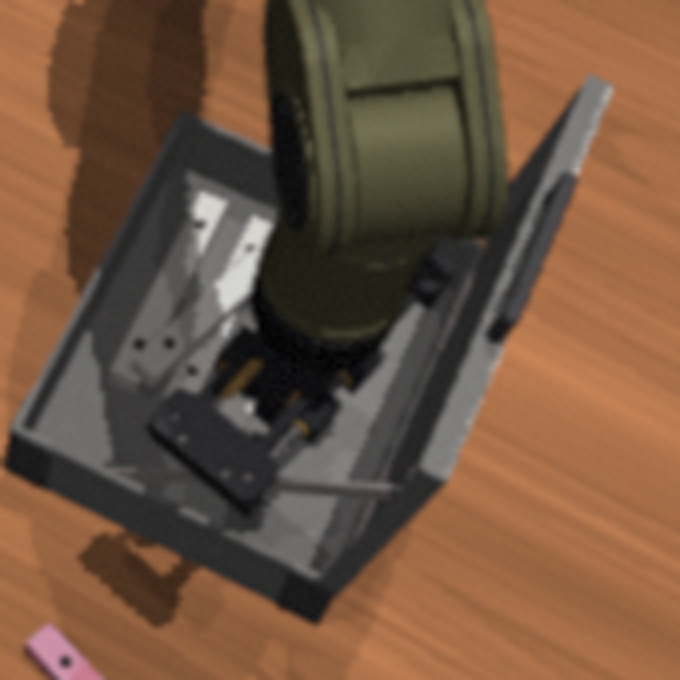

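View pics/f4.png

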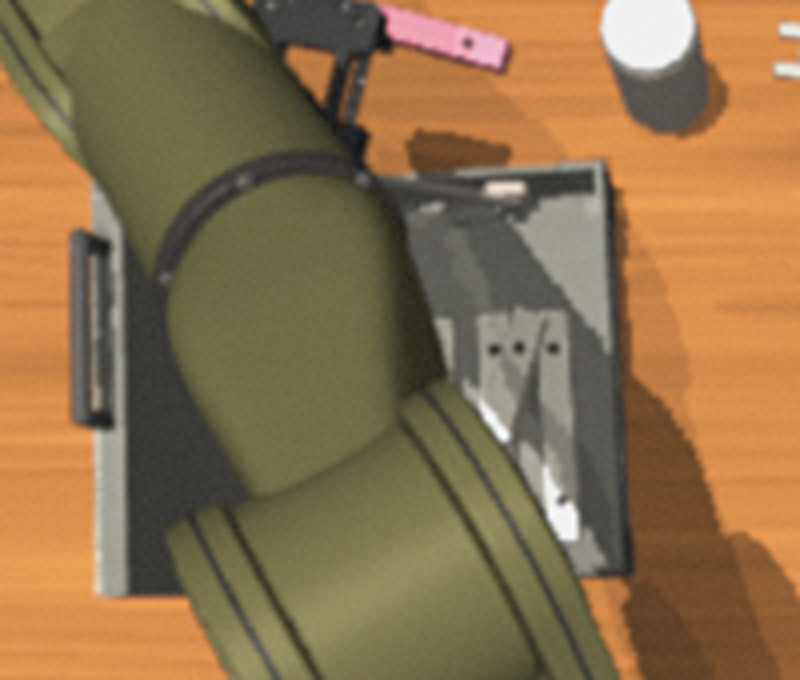

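```bash
python3 -m jog '[[0,0,0.02,0,1],[0,0,0.013,0,1],[0,0,0,0,1],[0,0,0,0,1]]'; python3 -m jog '[[0,0,0.005,0,1],[0,0,0,0,1],[0,0,0,0,1]]'; python3 -m jog '[[0,0,0.005,0,1],[0,0,0,0,1],[0,0,0,0,1]]'; python3 -m jog '[[0,0,0.004,0,1],[0,0,0,0,1],[0,0,0,0,1]]'
```

```text
clock: 65.45
tool_pos: [0.6357, 0.2948, 0.1488]
eef_rot: [0.995, -0.096, -0.006, 0.006]
contact_force: [1.0, -0.3, -0.7]
opening: 0.007
clock: 65.75
tool_pos: [0.636, 0.2953, 0.1443]
eef_rot: [0.995, -0.096, -0.005, 0.005]
contact_force: [-0.0, 0.0, 1.1]
opening: 0.002
clock: 66.05
tool_pos: [0.6358, 0.2987, 0.1405]
eef_rot: [0.995, -0.095, -0.005, 0.002]
contact_force: [-0.7, 4.5, 6.6]
opening: 0.001
clock: 66.35
tool_pos: [0.6358, 0.3011, 0.1376]
eef_rot: [0.996, -0.094, -0.005, 0.001]
contact_force: [-1.7, 7.6, 8.2]
opening: 0.004
```

```bash
python3 -m jog '[[0,0,-0.01,0,1],[0,0,-0.015,0,1],[0,0,0,0,1],[0,0,0,0,1]]'
python3 - <<'E'
from h import *
C=frame((.551,.251),4)
def peg(y,z):
    t=np.linspace(0,2*np.pi,20); L=[]
    for x in(.09,.114): L.append(w(C,np.c_[np.full(20,x),y+.006*np.cos(t),z+.006*np.sin(t)]))
    return L
for cam,box,k in(("top",(180,170,280,230),7),("scene",(370,310,450,370),8)):
    im=cv2.imread(f"pics/{cam}0.png")[box[1]:box[3],box[0]:box[2]]
    im=cv2.resize(im,None,fx=k,fy=k,interpolation=cv2.INTER_CUBIC)
    for (y,z),col in(((.038,.132),(0,0,255)),((.030,.135),(0,255,0))):
        for L in peg(y,z)+[w(C,[(.116,-.045,.04),(.116,y,z),(.116,.123,.224)])]:
            p=((proj(cam,L)-np.array(box[:2])+.5)*k-.5).round().astype(int)
            cv2.polylines(im,[p.reshape(-1,1,2)],False,col,1)
    cv2.imwrite(f"pics/peg_{cam}.png",im)
E
```

```text
clock: 66.75
tool_pos: [0.6362, 0.2941, 0.1601]
eef_rot: [0.995, -0.096, -0.006, 0.006]
contact_force: [0.2, 0.2, 0.7]
opening: 0.003
```

View pics/peg_top.png

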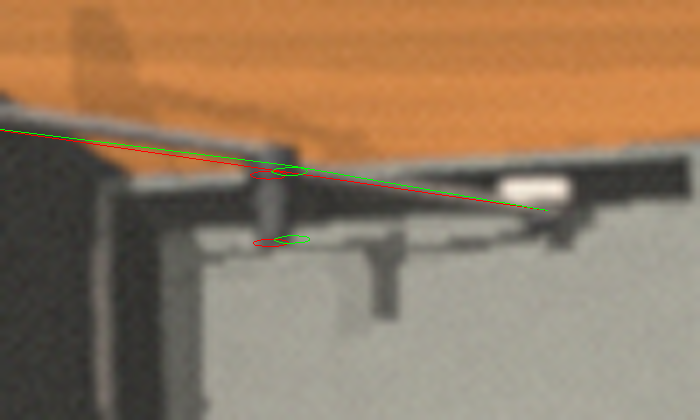

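View pics/peg_scene.png

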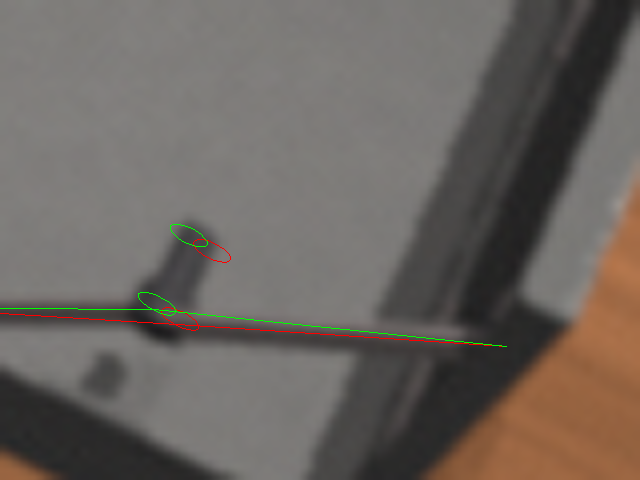

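Run:
```python
from h import *
C=frame((.551,.251),4)
for t,s in(((272,226),(193,236)),((272,158),(163,318)),((272,190),(178,275))):
    X=tri({"top":np.array(t)/7+np.array([180,170]),"scene":np.array(s)/8+np.array([370,310])})
    print(X.round(4),((X[:2]-C[:,2])@C[:,:2]).round(4), (proj("top",X)-(np.array(t)/7+np.array([180,170]))).round(2),(proj("scene",X)-(np.array(s)/8+np.array([370,310]))).round(2))
```

```text
[0.641  0.2909 0.1416] [0.0926 0.0335] [[ 0.25 -0.1 ]] [[0.27 0.01]]
[0.6661 0.294  0.135 ] [0.1179 0.0348] [[-0.03  0.01]] [[-0.04 -0.  ]]
[0.6538 0.2922 0.14  ] [0.1054 0.0339] [[ 0.06 -0.03]] [[0.07 0.  ]]
```

```bash
python3 -m jog '[[0.006,0.007,0,0,1],[0,0,0,0,1],[0,0,0.011,0,1],[0,0,0,0,1],[0,0,0,0,1]]'; python3 -m jog '[[0,0,0.005,0,1],[0,0,0,0,1],[0,0,0,0,1]]'; python3 -m jog '[[0,0,0.004,0,1],[0,0,0,0,1],[0,0,0,0,1]]';python3 -m jog '[[0,0,0.004,0,1],[0,0,0,0,1],[0,0,0,0,1]]'; python3 -c "
from h import *
C=frame((.551,.251),4)
X=r.get_state()['tool_pos'];print(((X[:2]-C[:,2])@C[:,:2]).round(4))"
```

```text
clock: 67.25
tool_pos: [0.6396, 0.2868, 0.1477]
eef_rot: [0.995, -0.096, -0.007, 0.006]
contact_force: [0.7, -0.6, -0.4]
opening: 0.005
clock: 67.55
tool_pos: [0.64, 0.2868, 0.1436]
eef_rot: [0.995, -0.096, -0.006, 0.006]
contact_force: [0.2, 0.6, 0.4]
opening: 0.004
clock: 67.85
tool_pos: [0.64, 0.2866, 0.1396]
eef_rot: [0.995, -0.096, -0.006, 0.006]
contact_force: [0.9, 0.6, 0.1]
opening: 0.005
clock: 68.15
tool_pos: [0.6401, 0.2865, 0.1357]
eef_rot: [0.995, -0.096, -0.006, 0.006]
contact_force: [0.2, -0.2, 0.7]
opening: 0.008
[0.0914 0.0292]
```

```bash
python3 -m jog '[[0,0,-0.02,0,1],[0,0,-0.03,0,1],[0,0,-0.03,0,1],[0,0.01,-0.03,0,1],[-0.03,0.02,0,0,1],[-0.03,0.02,0,0,1],[-0.03,0.02,0,0,1],[-0.03,0.02,0,0,1],[0,0,0,0,1]]'; python3 -c "
from h import *
save('scene','f5',(370,310,450,370),8); save('top','f6',(180,170,280,230),7)"
```

```text
clock: 69.05
tool_pos: [0.5011, 0.2196, 0.248]
eef_rot: [0.995, -0.095, -0.009, 0.008]
contact_force: [-0.2, 0.1, -0.6]
opening: 0.005
```

View pics/f5.png

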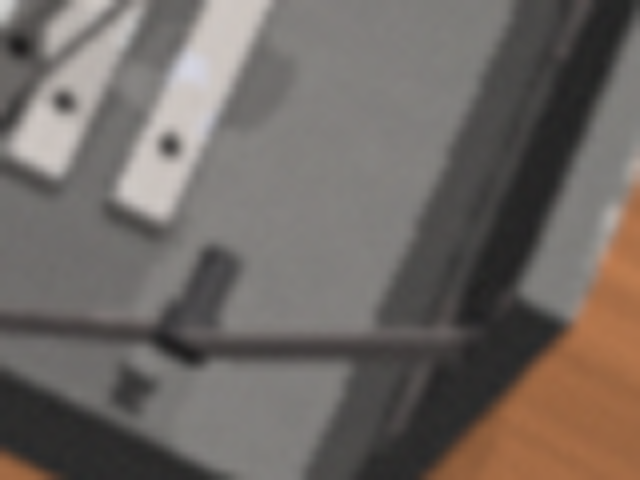

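View pics/f6.png

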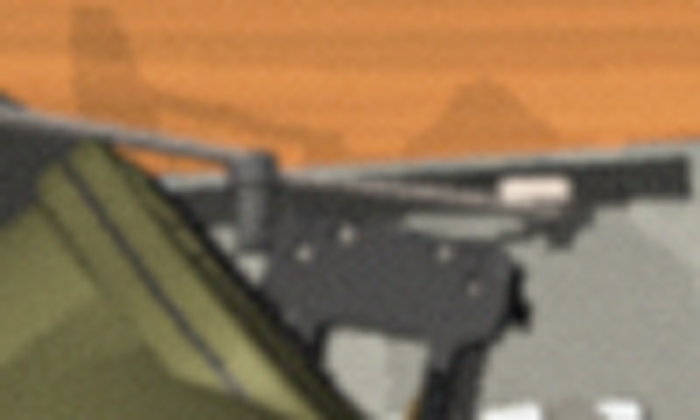

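The peg has moved from scene (193,236) to (220,262) in the crop, so the knee has already given a little and stayed. I'll measure it again and push there, following it towards the hinge.

Run:
```python
from h import *
C=frame((.551,.251),4)
for t,s in(((250,240),(218,258)),((252,165),(190,330)),((251,200),(205,290))):
    X=tri({"top":np.array(t)/7+np.array([180,170]),"scene":np.array(s)/8+np.array([370,310])})
    print(X.round(4),((X[:2]-C[:,2])@C[:,:2]).round(4))
p=w(C,[(.092,.043,.1)])[0]
go(p[0],p[1],.15,-11)
```

```text
[0.6386 0.3003 0.1309] [0.0908 0.0431]
[0.6642 0.302  0.1319] [0.1165 0.0429]
[0.6515 0.3007 0.1343] [0.1037 0.0426]
tcp [0.5065 0.2223 0.2486] yaw -10.99 q [-0.32  0.6  -0.29  1.76  0.22  0.84 -0.91] F [ 0.8  0.6 -0. ] open 0.002 t 69.15
turn(units) 0.0 then dx 0.1159 dy -0.1021 dz 0.0986
```

```bash
python3 -m jog '[[0.02,-0.02,0,0,1],[0.025,-0.025,0,0,1],[0.025,-0.025,0,0,1],[0.025,-0.02,0,0,1],[0.021,-0.012,0,0,1],[0,0,0.02,0,1],[0,0,0.03,0,1],[0,0,0.03,0,1],[0,0,0.018,0,1],[0,0,0,0,1],[0,0,0,0,1]]'; python3 -c "
from h import *
C=frame((.551,.251),4)
p=w(C,[(.092,.043,.1)])[0]
go(p[0],p[1],.14,-11)"
```

```text
clock: 70.25
tool_pos: [0.6396, 0.2999, 0.1477]
eef_rot: [0.995, -0.096, -0.005, 0.005]
contact_force: [0.1, 0.0, 0.6]
opening: 0.002
tcp [0.6396 0.2999 0.1477] yaw -11.02 q [-0.38  0.92 -0.26  1.35  0.26  0.93 -0.89] F [0.1 0.  0.6] open 0.002 t 70.25
turn(units) -0.0001 then dx 0.0001 dy -0.0004 dz 0.0077
```

```bash
python3 -m jog '[[0,0,0.008,0,1],[0,0,0,0,1],[0,0,0,0,1]]'; python3 -m jog '[[0,-0.001,0.004,0,1],[0,0,0,0,1]]'; python3 -m jog '[[0,-0.001,0.004,0,1],[0,0,0,0,1]]'; python3 -m jog '[[0,-0.001,0.004,0,1],[0,0,0,0,1]]'; python3 -m jog '[[0,-0.001,0.004,0,1],[0,0,0,0,1]]'
```

```text
clock: 70.55
tool_pos: [0.6388, 0.2994, 0.1402]
eef_rot: [0.995, -0.096, -0.006, 0.005]
contact_force: [-0.2, -0.0, -0.2]
opening: 0.006
clock: 70.75
tool_pos: [0.6392, 0.3012, 0.1362]
eef_rot: [0.995, -0.096, -0.005, 0.005]
contact_force: [-0.1, 1.1, 1.9]
opening: 0.001
clock: 70.95
tool_pos: [0.639, 0.3043, 0.1328]
eef_rot: [0.995, -0.095, -0.005, 0.003]
contact_force: [-0.1, 3.5, 2.9]
opening: -0.001
clock: 71.15
tool_pos: [0.6388, 0.3072, 0.1295]
eef_rot: [0.995, -0.095, -0.005, 0.002]
contact_force: [-0.9, 5.4, 6.4]
opening: 0.005
clock: 71.35
tool_pos: [0.6387, 0.3099, 0.1262]
eef_rot: [0.996, -0.094, -0.005, 0.0]
contact_force: [-1.9, 7.4, 7.6]
opening: 0.003
```

```bash
python3 -m jog '[[0,-0.001,0.004,0,1],[0,0,0,0,1]]'; python3 -m jog '[[0,-0.001,0.004,0,1],[0,0,0,0,1],[0,0,0,0,1]]'
```

```text
clock: 71.55
tool_pos: [0.6387, 0.3123, 0.1228]
eef_rot: [0.996, -0.094, -0.005, -0.001]
contact_force: [-3.1, 7.9, 9.5]
opening: 0.009
clock: 71.85
tool_pos: [0.639, 0.313, 0.1211]
eef_rot: [0.995, -0.095, -0.005, -0.001]
contact_force: [-6.8, 5.7, 22.6]
opening: 0.004
```

```bash
python3 -m jog '[[0,0.002,-0.006,0,1],[0,0.004,-0.02,0,1],[0,0,-0.03,0,1],[0,0,-0.03,0,1],[0,0.01,-0.03,0,1],[-0.03,0.02,0,0,1],[-0.03,0.02,0,0,1],[-0.03,0.02,0,0,1],[-0.03,0.02,0,0,1],[0,0,0,0,1]]'; python3 -c "
from h import *
save('scene','f7',(370,310,450,370),8); save('top','f8',(180,170,280,230),7)"
```

```text
clock: 72.85
tool_pos: [0.4991, 0.2309, 0.2334]
eef_rot: [0.995, -0.095, -0.009, 0.009]
contact_force: [-0.3, 0.7, -0.4]
opening: 0.006
```

View pics/f7.png

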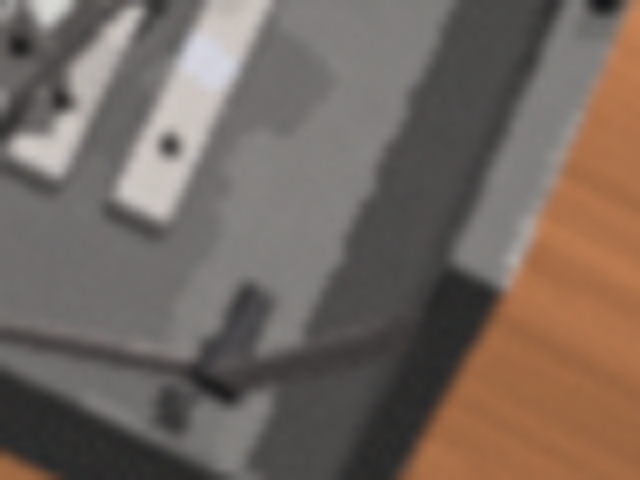

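View pics/f8.png

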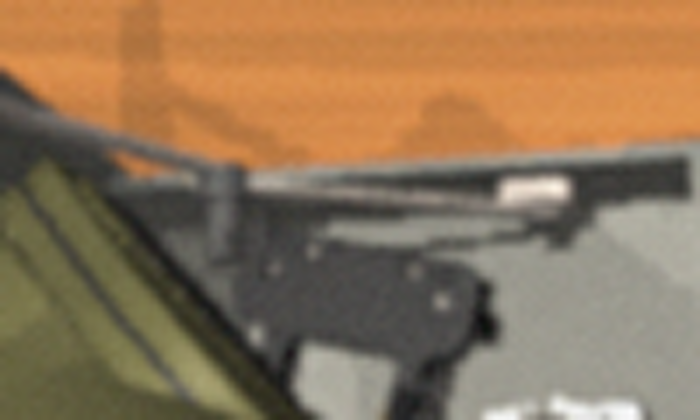

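Run:
```python
from h import *
C=frame((.551,.251),4)
for t,s in(((222,250),(250,300)),((224,180),(215,375))):
    X=tri({"top":np.array(t)/7+np.array([180,170]),"scene":np.array(s)/8+np.array([370,310])})
    print(X.round(4),((X[:2]-C[:,2])@C[:,:2]).round(4))
save("scene","g1",(310,200,510,400),4); save("top","g2",(110,140,310,320),4)
```

```text
[0.6386 0.3139 0.1142] [0.0917 0.0567]
[0.6642 0.3152 0.1115] [0.1174 0.0561]
```

View pics/g1.png

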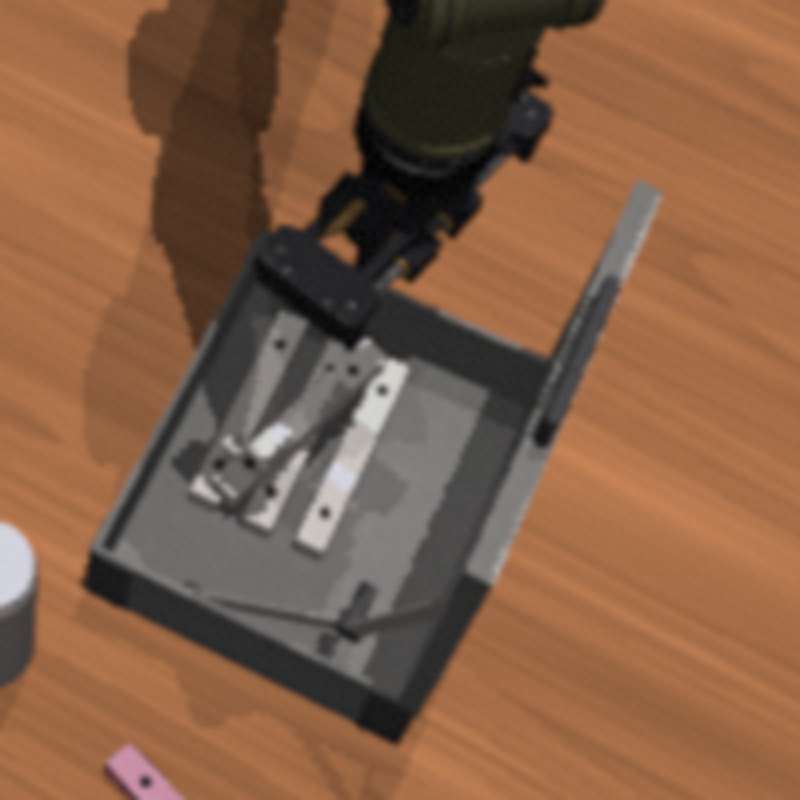

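View pics/g2.png

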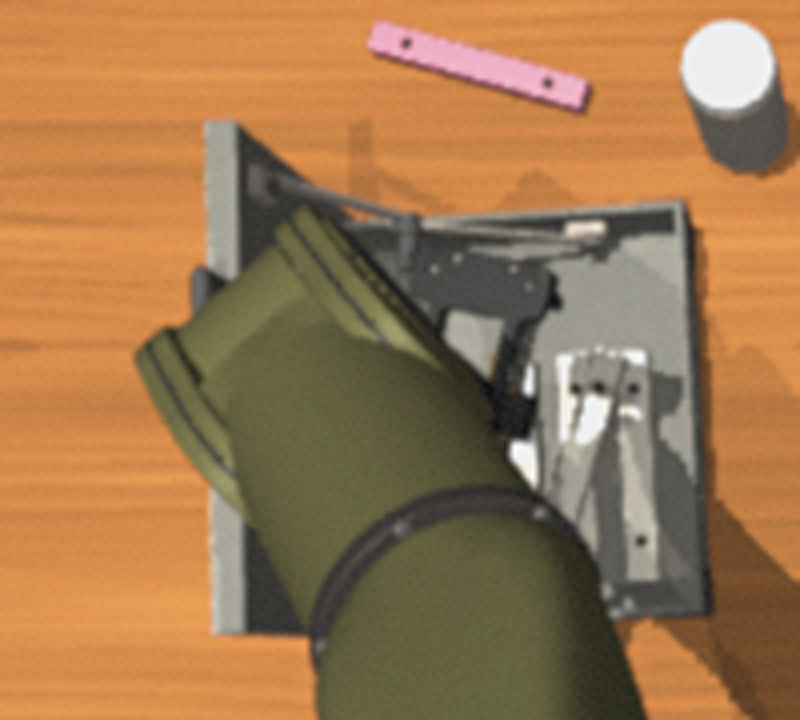

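By measurement the knee is folded to about 0.5 rad and the lid has come about 4° forward, with the bars untouched. Next I go over the lid and behind it to push it down.

```bash
python3 -m jog '[[0,0,-0.03,-0.02,1],[0,0,-0.03,-0.0217,1],[0,0,-0.03,0,1],[0,0,-0.03,0,1],[0,0,-0.03,0,1],[0,0,0,0,1],[0,0,0,0,1]]'; python3 -c "
from h import *
C=frame((.551,.251),4)
p=w(C,[(0,.185,.1)])[0]
go(p[0],p[1],.285,4)"
```

```text
clock: 73.75
tool_pos: [0.5077, 0.2366, 0.3842]
eef_rot: [0.999, 0.035, -0.006, 0.005]
contact_force: [0.2, 0.3, -0.6]
opening: 0.005
tcp [0.5077 0.2366 0.3842] yaw 3.97 q [-0.27  0.48 -0.41  1.53  0.2   1.19 -0.65] F [ 0.2  0.3 -0.6] open 0.005 t 73.75
turn(units) -0.0001 then dx 0.0442 dy -0.1963 dz 0.0992
```

```bash
python3 -m jog '[[0.005,-0.02,0,0,1],[0.005,-0.02,0,0,1],[0.005,-0.02,0,0,1],[0.005,-0.02,0,0,1],[0.005,-0.02,0,0,1],[0.005,-0.02,0,0,1],[0.005,-0.02,0,0,1],[0.005,-0.02,0,0,1],[0.004,-0.02,0,0,1],[0,-0.016,0,0,1],[0,0,0.02,0,1],[0,0,0.02,0,1],[0,0,0.02,0,1],[0,0,0,0,1],[0,0,0,0,1]]'; python3 -c "
from h import *
C=frame((.551,.251),4)
p=w(C,[(0,.185,.1)])[0]
go(p[0],p[1],.285,4)
save('scene','g3',(310,100,560,400),2); save('top','g4',(90,140,310,320),3)"
```

```text
clock: 75.25
tool_pos: [0.536, 0.434, 0.3205]
eef_rot: [0.999, 0.035, -0.007, 0.006]
contact_force: [-0.7, 0.3, -0.0]
opening: 0.009
tcp [0.536  0.434  0.3205] yaw 4.0 q [-0.57  0.74 -0.38  1.2   0.26  1.26 -0.87] F [-0.7  0.3 -0. ] open 0.009 t 75.25
turn(units) 0.0 then dx 0.0022 dy -0.0014 dz 0.0355
```

View pics/g3.png

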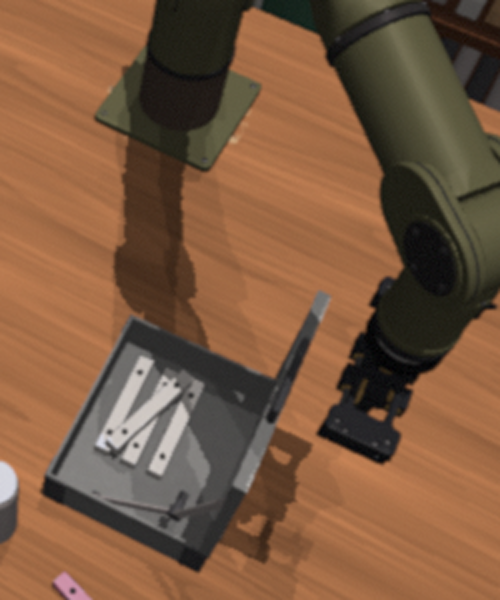

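View pics/g4.png

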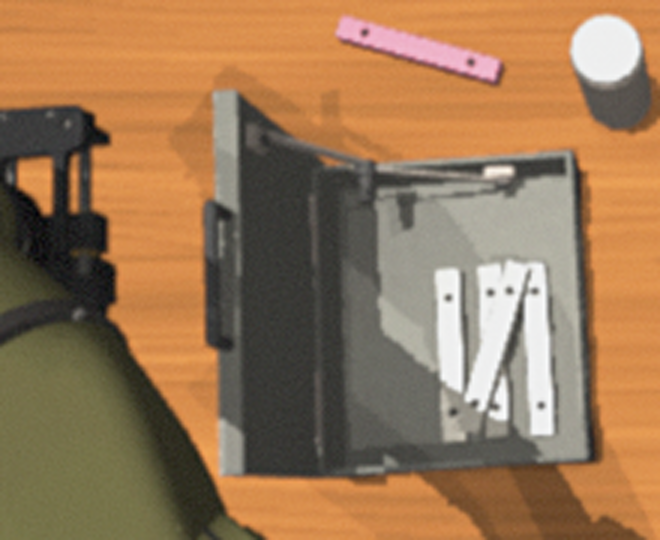

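```bash
python3 -m jog '[[0.002,0,0.02,0,1],[0,0,0.014,0,1],[0,0.015,0,0,1],[0,0.015,0,0,1],[0,0.01,0,0,1],[0,0,0,0,1]]'; python3 -m jog '[[0,0.01,0,0,1],[0,0,0,0,1]]'; python3 -m jog '[[0,0.01,0,0,1],[0,0,0,0,1]]'; python3 -m jog '[[0,0.01,0,0,1],[0,0,0,0,1]]'; python3 -c "
from h import *
C=frame((.551,.251),4)
X=r.get_state()['tool_pos'];print(((X[:2]-C[:,2])@C[:,:2]).round(4))"
```

```text
clock: 75.95
tool_pos: [0.5419, 0.3921, 0.2891]
eef_rot: [0.999, 0.033, -0.006, 0.005]
contact_force: [0.5, -0.4, -0.6]
opening: 0.005
clock: 76.15
tool_pos: [0.5417, 0.3829, 0.2884]
eef_rot: [0.999, 0.034, -0.006, 0.005]
contact_force: [-1.1, 0.3, -0.5]
opening: -0.001
clock: 76.35
tool_pos: [0.5417, 0.3736, 0.2883]
eef_rot: [0.999, 0.035, -0.007, 0.005]
contact_force: [-0.7, -0.5, -0.7]
opening: 0.007
clock: 76.55
tool_pos: [0.5425, 0.3633, 0.2882]
eef_rot: [0.999, 0.035, -0.007, 0.005]
contact_force: [-0.7, 0.8, -0.3]
opening: 0.006
[-0.0007  0.1126]
```

```bash
python3 -m jog '[[0,0.009,0.001,0,1],[0,0.009,0.001,0,1],[0,0.009,0.001,0,1],[0,0.009,0.002,0,1],[0,0.009,0.002,0,1],[0,0.009,0.002,0,1],[0,0.009,0.003,0,1],[0,0,0,0,1]]'; python3 -c "
from h import *
C=frame((.551,.251),4)
X=r.get_state()['tool_pos'];print(((X[:2]-C[:,2])@C[:,:2]).round(4))
save('scene','g5',(310,150,510,400),3); save('top','g6',(90,140,310,320),3)"
```

```text
clock: 77.35
tool_pos: [0.5471, 0.2983, 0.2761]
eef_rot: [0.999, 0.034, -0.007, 0.007]
contact_force: [-0.7, 0.3, -0.3]
opening: 0.009
[-0.0005  0.0475]
```

View pics/g5.png

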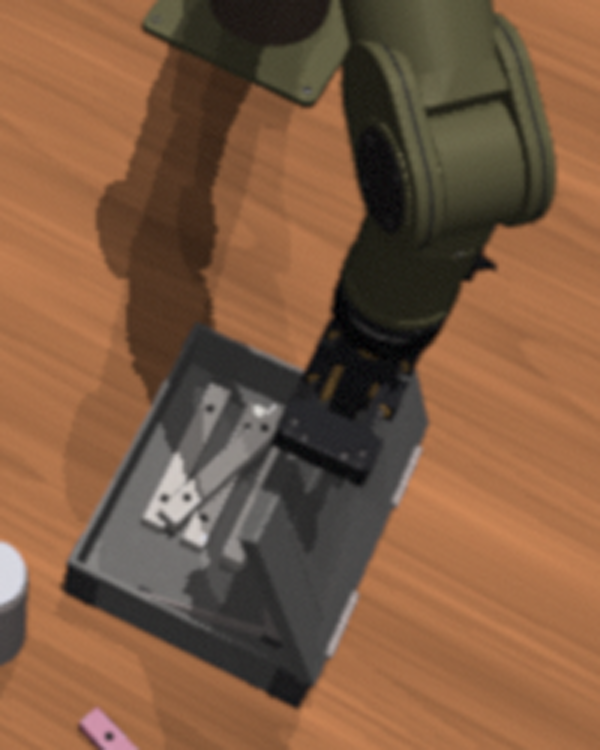

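View pics/g6.png

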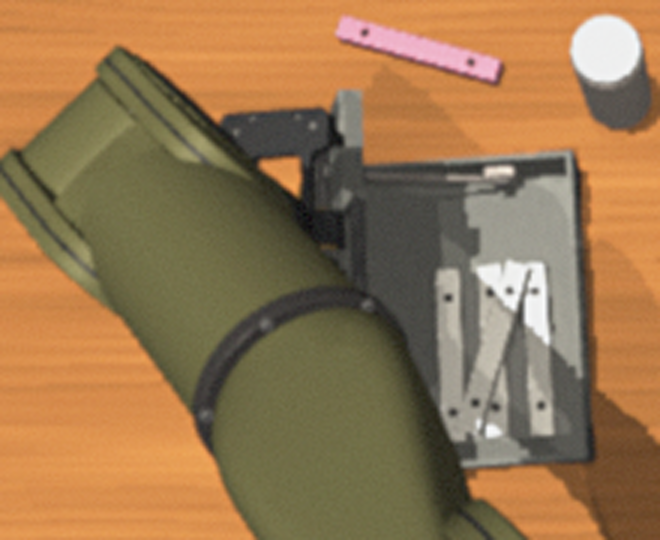

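```bash
python3 -m jog '[[0,0.0085,0.0035,0,1],[0,0.0085,0.0035,0,1],[0,0.008,0.004,0,1],[0,0.008,0.004,0,1],[0,0.008,0.005,0,1],[0,0.008,0.005,0,1],[0,0.0075,0.0055,0,1],[0,0.0075,0.0055,0,1],[0,0.007,0.006,0,1],[0,0.007,0.006,0,1],[0,0,0,0,1]]'; python3 -c "
from h import *
C=frame((.551,.251),4)
X=r.get_state()['tool_pos'];print(((X[:2]-C[:,2])@C[:,:2]).round(4))
save('scene','g7',(310,150,510,400),3); save('top','g8',(90,140,310,320),3)"
```

```text
clock: 78.55
tool_pos: [0.5512, 0.2205, 0.2283]
eef_rot: [0.999, 0.034, -0.008, 0.006]
contact_force: [-0.3, 0.1, 0.3]
opening: 0.007
[-0.002  -0.0305]
```

View pics/g7.png

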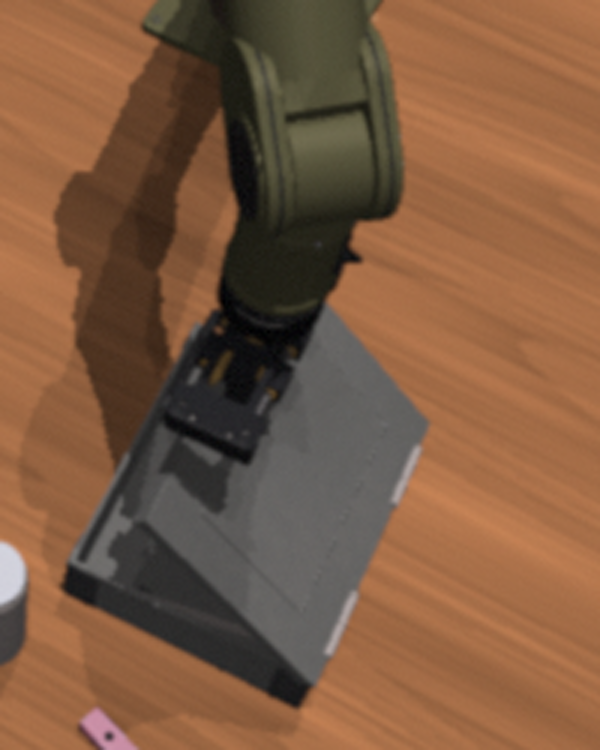

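View pics/g8.png

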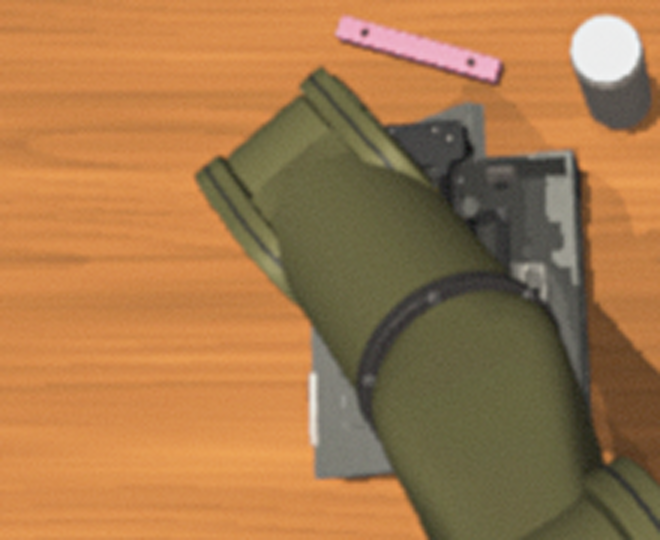

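```bash
python3 -m jog '[[0,0.006,0.007,0,1],[0,0.006,0.007,0,1],[0,0.006,0.007,0,1],[0,0.006,0.007,0,1],[0,0,0,0,1]]';  python3 -m jog '[[0,0.005,0.008,0,1],[0,0.005,0.008,0,1],[0,0,0,0,1]]';  python3 -m jog '[[0,0.0045,0.008,0,1],[0,0.0045,0.008,0,1],[0,0,0,0,1]]'; python3 -c "
from h import *
C=frame((.551,.251),4)
X=r.get_state()['tool_pos'];print(((X[:2]-C[:,2])@C[:,:2]).round(4))
save('scene','g9',(310,150,510,400),3)"
```

```text
clock: 79.15
tool_pos: [0.5522, 0.1965, 0.2003]
eef_rot: [0.999, 0.034, -0.008, 0.006]
contact_force: [0.2, -0.5, 0.4]
opening: 0.004
clock: 79.45
tool_pos: [0.5527, 0.1868, 0.1845]
eef_rot: [0.999, 0.034, -0.008, 0.006]
contact_force: [0.6, 0.6, -0.4]
opening: 0.004
clock: 79.75
tool_pos: [0.5531, 0.178, 0.1686]
eef_rot: [0.999, 0.035, -0.008, 0.006]
contact_force: [0.2, 0.0, -0.5]
opening: 0.001
[-0.003 -0.073]
```

View pics/g9.png

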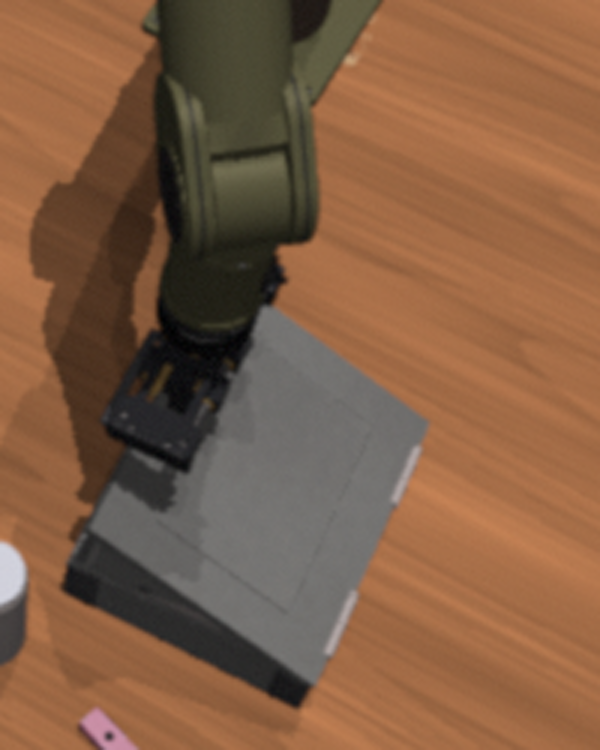

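```bash
python3 -m jog '[[0,0.002,0.006,0,1],[0,0.002,0.006,0,1],[0,0.002,0.006,0,1],[0,0.002,0.006,0,1],[0,0.002,0.006,0,1],[0,0.002,0.006,0,1],[0,0,0,0,1]]';  python3 -m jog '[[0,0.001,0.006,0,1],[0,0.001,0.006,0,1],[0,0.001,0.006,0,1],[0,0,0,0,1]]';  python3 -m jog '[[0,0.001,0.006,0,1],[0,0.001,0.006,0,1],[0,0.001,0.006,0,1],[0,0,0,0,1]]'; python3 -c "
from h import *
C=frame((.551,.251),4)
X=r.get_state()['tool_pos'];print(((X[:2]-C[:,2])@C[:,:2]).round(4))
save('scene','g10',(310,150,510,400),3)"
```

```text
clock: 80.5
tool_pos: [0.5534, 0.1663, 0.133]
eef_rot: [0.999, 0.035, -0.008, 0.005]
contact_force: [-0.6, 0.3, 0.3]
opening: 0.003
clock: 80.9
tool_pos: [0.5536, 0.1634, 0.1151]
eef_rot: [0.999, 0.035, -0.008, 0.005]
contact_force: [-1.0, 0.2, -0.1]
opening: 0.007
clock: 81.3
tool_pos: [0.5536, 0.1602, 0.0971]
eef_rot: [0.999, 0.035, -0.007, 0.005]
contact_force: [1.0, -0.1, 0.6]
opening: 0.005
[-0.0038 -0.0907]
```

View pics/g10.png

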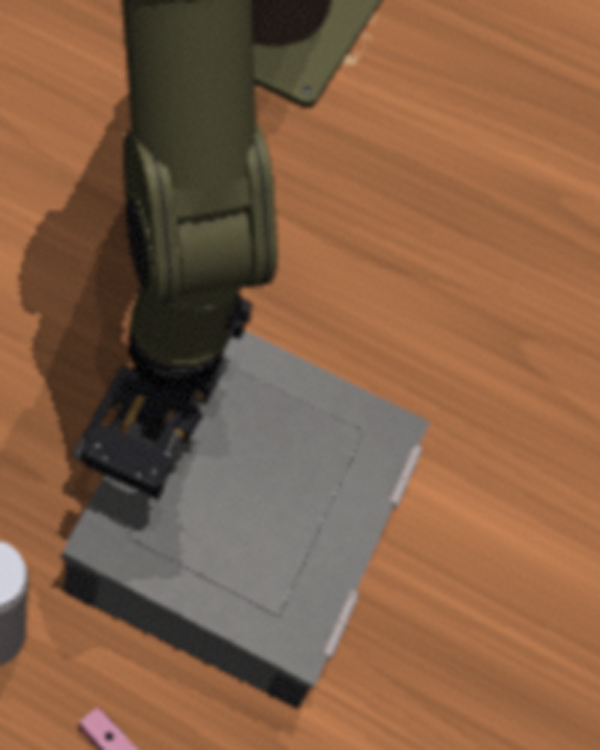

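```bash
python3 -m jog '[[0,0,0.005,0,1],[0,0,0.005,0,1],[0,0,0.005,0,1],[0,0,0,0,1]]';  python3 -m jog '[[0,0,0.003,0,1],[0,0,0,0,1],[0,0,0,0,1]]'; python3 -m jog '[[0,0,0.003,0,1],[0,0,0,0,1],[0,0,0,0,1]]'
```

```text
clock: 81.75
tool_pos: [0.5534, 0.1604, 0.0823]
eef_rot: [0.999, 0.035, -0.007, 0.005]
contact_force: [0.2, 0.3, -0.7]
opening: 0.004
clock: 82.05
tool_pos: [0.5539, 0.1606, 0.0801]
eef_rot: [0.999, 0.035, -0.007, 0.005]
contact_force: [0.4, 0.2, 0.5]
opening: 0.004
clock: 82.35
tool_pos: [0.5543, 0.1607, 0.0785]
eef_rot: [0.999, 0.035, -0.006, 0.005]
contact_force: [-2.7, -1.8, 10.3]
opening: 0.006
```

```bash
python3 -m jog '[[0,0,0.002,0,1],[0,0,0,0,1],[0,0,0,0,1],[0,0,0,0,1]]';  python3 -m jog '[[0,0,-0.01,0,1],[0,0,-0.02,0,1],[0,0,-0.03,0,1],[0,0,-0.03,0,1],[0,0,-0.03,0,1],[0,0,-0.03,0,1],[0,0.03,-0.03,0,1],[0,0.03,-0.02,0,1],[0,0.03,0,0,1],[0,0.03,0,0,1],[0,0.03,0,0,1],[0,0.03,0,0,1],[0,0.03,0,0,1],[0,0,0,0,1],[0,0,0,0,1]]'; python3 -c "
from h import *
go(0,0)
save('scene','h1'); save('top','h2')
C=frame((.551,.251),4)
overlay('scene','h3',[rect(C,-.133,.133,-.116,.11,.078)],(330,240,490,390),4)"
```

```text
clock: 82.75
tool_pos: [0.5543, 0.1608, 0.0783]
eef_rot: [0.999, 0.035, -0.005, 0.005]
contact_force: [-5.8, -2.6, 26.1]
opening: 0.005
clock: 84.25
tool_pos: [0.571, -0.0471, 0.277]
eef_rot: [0.999, 0.034, -0.007, 0.005]
contact_force: [0.5, 0.1, 0.6]
opening: 0.006
tcp [ 0.571  -0.0471  0.277 ] yaw 3.93 q [ 0.25  0.6  -0.43  1.66  0.3   0.96 -0.22] F [0.5 0.1 0.6] open 0.006 t 84.25
turn(units) 0.0 then dx -0.5664 dy -0.0861 dz None
```

View pics/h1.png

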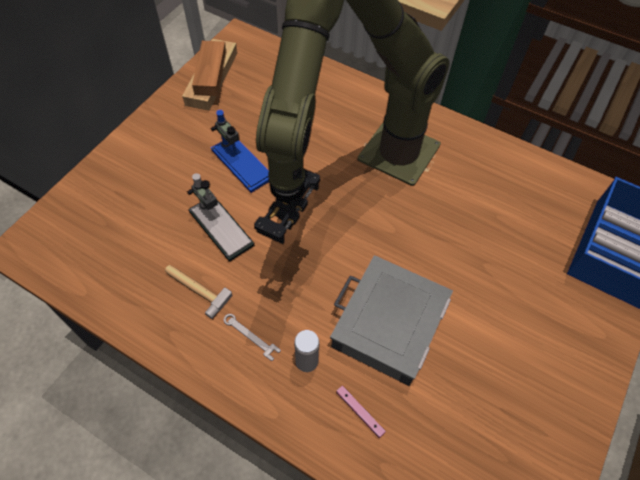

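View pics/h2.png

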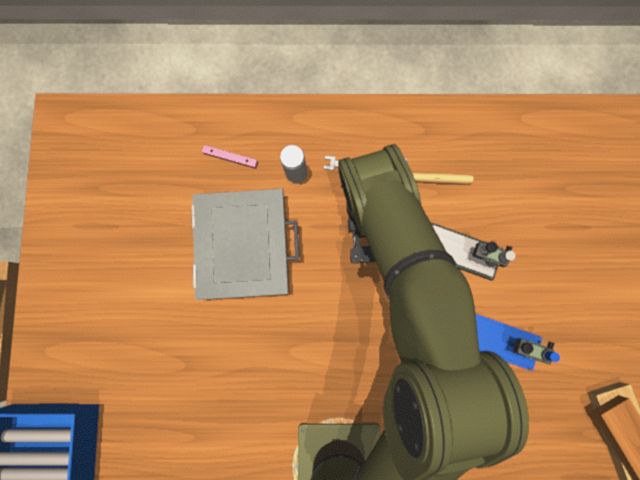

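View pics/h3.png

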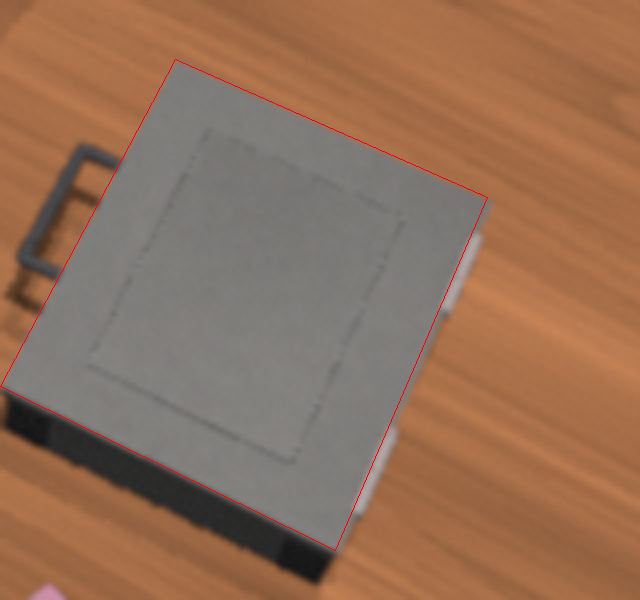

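The lid outline matches the shut plate at z = 78 mm. The gauge knob is up at scene (208,184), the bystanders and look-alikes are where they were, and the arm is clear.

```bash
python3 -c "
from plant import r
print(r.finish_job()); print(r.get_state()['clock'])"
```

```text
the job is handed in; nothing more can be done
None
the job is handed in; nothing more can be done
```

I gauged one bar and packed all four in the chest. I then broke the stay at its knee, lowered the lid shut and handed the job in at about 84 s. No verdict is reported.

**Gauging:** the press stopped hard with the tip at 0.1563 m, which puts the foot at 20 mm on the bar. I held it there for over 1 s, and the spindle sprang back up.

**Packing:** three bars lie on the chest floor with the fourth across them, all clear of the stay. The pictures taken before the lid closed show all four inside. With the lid shut they can't be seen, so that is the last sight of them.

**Stay and lid:** the knee measured about 0.5 rad folded, with the lid still near upright. The last press met a hard stop at the lid's 78 mm shut height, and the shut-lid outline matches the final picture. I pushed the lid at about 0.4 rad/s, but it tended to run ahead of the finger and its speed was not measured.

**Things that went differently than planned:**
- One bar was knocked about 4 cm aside partway through; I found it again and picked it from its new place.
- The fourth bar was first gripped only by its top edge, so I set it down and took it again.
- The first knee push slipped and only folded it partway. The second finished it, with the force peaking at about 23 N.

The oil can, wrench, hammer and both look-alikes were not touched; the wrench and hammer were partly behind the arm in the last top view, but the scene view shows them in place.

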